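Mount the grow-light tube and set up the culture jars

TASK

Mount the grow-light tube: lay it in both notches of its stand, swing the coupler's yellow hinged half fully closed over it, and then bring the red-knobbed swing bolt fully upright into the slot. Stand every green jar upright on a weighing pan of its own, centred on the pan, and set the lamp dimmer to two clicks above its off stop for each jar (four clicks for two jars, six for three). Leave the other things on the bench where they are.

Things in the scene. Friction and masses are not known exactly. Their poses are not given: they have to be found in the camera images.
- tube_mid (a point): LED grow tube, loose: white round tube 28 mm diameter between square aluminium end blocks 40 x 40 x 20 mm that keep it from rolling; 240 mm long overall plus two 8 mm pins at each end; 0.25 kg. This point is its middle, on its axis (20 mm above the bench at the start); x axis along the tube. Either way round and any roll will do.
- seat (a point): Where the middle of the tube's axis belongs, 70 mm above the bench, over a fixed stand (foot 250 x 85 x 10 mm) with two steel 45-degree V-notches 26 mm wide, 40 mm across the mouth, 75 mm either side of this point, open between them; the end blocks hang outside. x axis along the tube (coupler at the +x notch, plain rest at -x), y to the cap's hinge side, z up.
- cap_hinge (a point): Point on the hinge axis of the coupler's yellow hinged half (cap), fixed in the stand at (75, 34, 0) mm from the seat point; axes as the stand's, the hinge axis is x.
- cap_back (a point): On the flat outer face of the cap (26 mm wide, 11 to 57 mm from the hinge): 40 mm from the hinge towards the free end, and 21.5 mm above the hinge when closed; it swings with the cap; its z axis is the face's outward normal, its axes are the stand's when closed. Two prongs, 12 mm slot between, reach on to 84 mm from the hinge, their top 10 mm above it when closed.
- cap (a joint): Cap angle, rad: 0 fully closed over the tube, 1.57 standing upright, 1.9 fully open, leaning back to the stand's +y side. Stiff hinge (0.07 N m): it stays where it is left, so it can be pushed over with closed fingers on its outer face and pressed down. Closed, it clears the seated tube by 1.5 mm.
- bolt_pivot (a point): Pivot of the coupler's swing bolt, fixed in the stand at (75, -36, -25) mm from the seat point; axes as the stand's, the pivot axis is x.
- bolt_knob (a point): Point on the axis of the red round knob of the swing bolt, 58 mm from the pivot; it swings with the bolt. The knob is 28 mm in diameter and covers 40 to 72 mm from the pivot; the bare shaft below is 8 mm thick.
- bolt (a joint): Swing bolt angle, rad: 0 hanging out to the stand's -y side, 1.05 upright, fully home (a stop there); at value q it leans 1.05 - q from upright. Stiff pivot (0.04 N m): stays where left. Upright, its shaft stands in the slot of the closed cap, knob just above the prongs; raised too early, the knob blocks the cap. Pinch the knob across x and carry it up in an arc.
- dimmer (a joint): Lamp dimmer angle, rad: 0 at its off stop, growing clockwise seen from above; 8 clicks of 20 degrees (0.349 rad) up to the end stop. A detent of about 0.15 N m pulls it into the nearest click when let go. It starts at off or one or two clicks up. Grey box 96 mm square, 34 mm high; white ticks mark the clicks (off and every second one longer).
- dimmer_grip (a point): On the dimmer's axis at the height to grip, 60 mm above the bench, turning with the knob. The grip is a bar along this point's x axis, 54 mm long, 16 mm thick across y, from 44 to 72 mm above the bench; an orange pointer line marks its +x end.
- jarA_mid (a point): Closed green culture jar standing on the bench, plain cylinder 60 mm in diameter up to 55 mm, white lid 54 mm in diameter above, 66 mm high in all, about 0.3 kg, heavy in the base. This point is on its axis, 33 mm above its underside; z is up its axis. All jars are alike; one of the three may be absent (None).
- jarB_mid (a point): Closed green culture jar standing on the bench, plain cylinder 60 mm in diameter up to 55 mm, white lid 54 mm in diameter above, 66 mm high in all, about 0.3 kg, heavy in the base. This point is on its axis, 33 mm above its underside; z is up its axis. All jars are alike; one of the three may be absent (None).
- jarC_mid (a point): Closed green culture jar standing on the bench, plain cylinder 60 mm in diameter up to 55 mm, white lid 54 mm in diameter above, 66 mm high in all, about 0.3 kg, heavy in the base. This point is on its axis, 33 mm above its underside; z is up its axis. All jars are alike; one of the three may be absent (None).
- pan1_top (a point): Centre of the top face of a round steel weighing pan, 108 mm in diameter with a black ring 82 mm across and a centre dot, 18 mm above the bench when empty; sprung (1000 N/m, sinks about 3 mm under a jar, 6 mm at most). The three pans stand 115 mm apart in a row along this point's x axis on one fixed grey unit 365 x 130 mm, 8 mm high.
- pan2_top (a point): Centre of the top face of a round steel weighing pan, 108 mm in diameter with a black ring 82 mm across and a centre dot, 18 mm above the bench when empty; sprung (1000 N/m, sinks about 3 mm under a jar, 6 mm at most). The three pans stand 115 mm apart in a row along this point's x axis on one fixed grey unit 365 x 130 mm, 8 mm high.
- pan3_top (a point): Centre of the top face of a round steel weighing pan, 108 mm in diameter with a black ring 82 mm across and a centre dot, 18 mm above the bench when empty; sprung (1000 N/m, sinks about 3 mm under a jar, 6 mm at most). The three pans stand 115 mm apart in a row along this point's x axis on one fixed grey unit 365 x 130 mm, 8 mm high.
- petri: Bystander, to be left alone: clear dish 92 mm across, 15 mm high. Origin at the centre of its underside.
- marker: Bystander, to be left alone: marker pen 120 mm long, 14 mm thick, lying down. Origin at the centre of its underside.
- stopper: Bystander, to be left alone: dark rubber stopper, 36 mm across the top, 30 mm high. Origin at the centre of its underside.
- beaker: Bystander, to be left alone: small open glass beaker, 64 mm across, 80 mm high. Origin at the centre of its underside.
- tipbox: Bystander, to be left alone: blue box 80 x 120 x 55 mm. Origin at the centre of its underside.
- spray: Bystander, to be left alone: white bottle, 66 mm across, 160 mm high. Origin at the centre of its underside.
- timer: Bystander, to be left alone: white bench timer 60 x 70 x 22 mm. Origin at the centre of its underside.

How it is judged (in metres and radians):
On the way, in this order (a step that is already met when the one before it is completed fails the run):
1. the tube lies in both notches of the stand, the cap still open (x of tube_mid in the frame of seat between -0.012 and 0.012 m and y of tube_mid in the frame of seat between -0.004 and 0.004 m and z of tube_mid in the frame of seat between -0.004 and 0.004 m and angle between the x axis of tube_mid and the x axis of seat, either way round below 0.06 rad and value of joint cap above 1 rad), for 0.2 s.
2. the cap is swung fully closed over the seated tube, the bolt not yet up (x of tube_mid in the frame of seat between -0.012 and 0.012 m and y of tube_mid in the frame of seat between -0.004 and 0.004 m and z of tube_mid in the frame of seat between -0.004 and 0.004 m and angle between the x axis of tube_mid and the x axis of seat, either way round below 0.06 rad and value of joint cap below 0.08 rad and value of joint bolt below 0.7 rad), for 0.2 s.
3. the swing bolt stands upright in the slot of the closed cap (x of tube_mid in the frame of seat between -0.012 and 0.012 m and y of tube_mid in the frame of seat between -0.004 and 0.004 m and z of tube_mid in the frame of seat between -0.004 and 0.004 m and angle between the x axis of tube_mid and the x axis of seat, either way round below 0.06 rad and value of joint cap below 0.08 rad and value of joint bolt above 0.95 rad), for 0.2 s.
At the end, for the whole second after the job is handed in: Tube in both notches (12 mm along, 4 mm across and in height, 0.06 rad), cap closed (below 0.08 rad), bolt upright (above 0.95 rad); each jar present upright (0.08 rad), still, on its own pan within 10 mm of its centre; dimmer at two clicks per jar present (within 1/3 click), at rest (all of step 3 and ((horizontal distance between jarA_mid and pan1_top below 0.01 m and z of jarA_mid in the frame of pan1_top between 0.028 and 0.038 m) or (horizontal distance between jarA_mid and pan2_top below 0.01 m and z of jarA_mid in the frame of pan2_top between 0.028 and 0.038 m) or (horizontal distance between jarA_mid and pan3_top below 0.01 m and z of jarA_mid in the frame of pan3_top between 0.028 and 0.038 m)) and angle between each of jarA_mid, jarB_mid, jarC_mid's own z axis and vertical below 0.08 rad and linear speed of each of jarA, jarB, jarC below 0.02 m/s and ((horizontal distance between jarB_mid and pan1_top below 0.01 m and z of jarB_mid in the frame of pan1_top between 0.028 and 0.038 m) or (horizontal distance between jarB_mid and pan2_top below 0.01 m and z of jarB_mid in the frame of pan2_top between 0.028 and 0.038 m) or (horizontal distance between jarB_mid and pan3_top below 0.01 m and z of jarB_mid in the frame of pan3_top between 0.028 and 0.038 m)) and ((horizontal distance between jarC_mid and pan1_top below 0.01 m and z of jarC_mid in the frame of pan1_top between 0.028 and 0.038 m) or (horizontal distance between jarC_mid and pan2_top below 0.01 m and z of jarC_mid in the frame of pan2_top between 0.028 and 0.038 m) or (horizontal distance between jarC_mid and pan3_top below 0.01 m and z of jarC_mid in the frame of pan3_top between 0.028 and 0.038 m)) and value of joint dimmer between 1.27409 and 2.21657 rad and (value of joint dimmer below 1.51844 rad or value of joint dimmer above 1.97222 rad) and (value of joint dimmer above 1.74533 rad or (not (height (world z) of jarA_mid above -10 m) and value of joint dimmer above 1.0472 rad) or (not (height (world z) of jarB_mid above -10 m) and value of joint dimmer above 1.0472 rad) or (not (height (world z) of jarC_mid above -10 m) and value of joint dimmer above 1.0472 rad)) and (height (world z) of jarA_mid above -10 m or value of joint dimmer below 1.74533 rad) and (height (world z) of jarB_mid above -10 m or value of joint dimmer below 1.74533 rad) and (height (world z) of jarC_mid above -10 m or value of joint dimmer below 1.74533 rad) and velocity of joint dimmer between -0.05 and 0.05 rad/s); the robot touches nothing.
It fails at once if a bystander is disturbed (moved more than 30 mm) (distance of any of petri, marker, stopper, beaker, tipbox, spray, timer from where it was at the start of the episode above 0.03 m).
Of jarA, jarB, jarC only 2 to 3 are there at a start; the rules pass over those that are not, and their reading is None.
At some moment in a run one of jarA, jarB, jarC may be knocked a few centimetres aside while the robot is not near it.
It also fails if it takes over 210 s, if anything falls off the work surface, if the arm or the gripper's body presses on something with over 40 N, if the wrist force passes 120 N, or if a joint passes its speed limit or range.

ROBOT

A 6-joint arm with a two-finger parallel gripper is mounted at the origin on the work surface. World frame = base frame: x ahead of the robot, y to its left, z up, the work surface at z = 0. Lengths are in mm, angles in degrees, forces in N, time in s.
With the tool pointing down it reaches from about 350 to 850 mm from the base axis. Payload 8.1 kg.
Tool frame: the origin (TCP) lies at the very end of the fingers, on their centre line; the grasp point (between the pads) lies 19 mm behind it; z points along the fingers, y is the direction in which the jaws open and shut (so a half turn about z gives the same grasp; the last joint's range is limited). The gripper opens to 85 mm and grips with 20 to 120 N. Pads are 22 mm wide; open, the fingers measure 114 mm over their backs; the gripper's body (76 mm by 85 mm) begins 54 mm behind the grasp point. The pads swing forward as they close: fully open they stand 13 mm farther back than shut.
Start: joints at [66.44, 7.471, 85.268, -0, 87.261, -4.893], TCP at [192.019, 568.449, 231.292] pointing down, gripper open.
Joint ranges: [-169.43, 169.43], [-51.17, 129.36], [1.28, 143.12], [-76.62, 256.62], [0, 156.53], [-152.29, 152.29]. Speed limits (degrees/s): [136.94, 136.94, 159.86, 180, 180, 180].

INTERFACE

Orientations are given as [roll, pitch, yaw] about the fixed x, y, z axes, in that order (R = Rz(yaw) Ry(pitch) Rx(roll)).
In Python, from bench import r gives the robot as it stands.
- The arm moves only by the shell command python3 -m jog 'ROWS' [OPENING] [FORCE]. ROWS is JSON, a list of rows, each a list of 6 numbers: the shift along the tool's x, y, z normalised to -1 to 1, where 1 is 0.25 m, then the turn, a rotation vector about the tool's x, y, z normalised to -1 to 1, where 1 is pi rad. In form: [[x, y, z, ax, ay, az], ...]. A call has 1 to 10 rows; each row is the pose to reach, as a shift and turn from the pose commanded when the call began, along the tool's axes at that moment, turning the shorter way round; what a row does not reach only later rows make up. A row lasts 1/10 s, in which the tool goes at most 50 mm and 8.59 degrees, less where a joint would pass 70% of its speed; a pose out of reach is approached as far as the arm can. A call with a number of a shift or a turn outside -1 to 1 is refused whole. A call with a gripper value outside its range is refused whole. OPENING is the opening, from 0 (shut) to 1 (fully open), set as the call begins (- or left out, the last holds). The fingers move at their own pace and stop on an object; FORCE is the grip in N (left out, the last holds). Time passes only in rows, so rows that repeat a pose let the fingers close. It gives the time, the measured TCP pose, the force and the opening at its end, in the units of the state.
- r.sense(): the state, without advancing time (a new reading comes with each control period).
- r.snapshot(name): name is "scene" or "top" or "wrist"; returns a dict with "pixels" (400x640x3 uint8, red, green, blue), "intrinsics" (3x3 intrinsics, pixels), "extrinsics" (4x4, takes a point from camera to world coordinates). Camera axes: x right, y down, z forward; pixel columns grow to the right and rows downward; lengths in mm; the calibration is good to about 2 mm. A picture is of the moment at which its call begins. There is no depth.
- r.hand_in(): hands the job in, once; it reports no verdict.
The state is a dict: "time": time; "joint_pos": joint angles; "qd": joint speeds; "joint_efforts": joint torques, N m; "tool_pos": TCP position; "tcp_rot": TCP orientation; "ft_force": force on the tool from outside, world axes, zero at the start; "wrist_torque": the same for the moment, N m; "finger_gap": finger opening in mm.
Only numpy, scipy, OpenCV 4.12 (cv2) and the standard library are available. Lean on these libraries where they do the work, as an engineer would, in place of code of your own. Each camera call takes 0.05 s, during which the arm holds its last target.

## Working session

There is one attempt and no reset: what is moved stays moved. The work goes in short steps, Python scripts to look and compute and a shell command to move; the robot and the scene stay as the last step left them, time stands still between calls to the robot, and variables do not carry over. Pictures are saved under pics/ and viewed, and the job is handed in when it is done.

```bash
ls; mkdir -p pics; python3 - <<'E'
from bench import r
import cv2
s=r.sense(); print(s)
for n in ("scene","top","wrist"):
    d=r.snapshot(n); cv2.imwrite(f"pics/a_{n}.png",d["pixels"][:,:,::-1]); print(n,d["intrinsics"].round(1).tolist(),d["extrinsics"].round(3).tolist())
E
```

```text
pics
{'time': 0.0, 'joint_pos': array([ 6.64419605e+01,  7.51315420e+00,  8.53293466e+01, -5.84805181e-04,
        8.72616119e+01, -4.89082426e+00]), 'qd': array([-0.02289936, -0.04702262,  0.0120777 , -0.11951174, -0.05118055,
        0.06505834]), 'joint_efforts': array([ 5.29640347e-04, -5.69361520e+01, -5.00573087e+01, -1.69063082e-04,
        1.38973090e-02,  1.13716123e-05]), 'tool_pos': array([191.78328766, 567.94624299, 230.26415531]), 'tcp_rot': array([-1.79896217e+02, -8.29441247e-03,  1.61332806e+02]), 'ft_force': array([ 0.29063671, -0.44510872,  0.91755144]), 'wrist_torque': array([-0.03065328, -0.01057632, -0.02545037]), 'finger_gap': 85.7154859692963}
scene [[413.5, 0.0, 317.6], [0.0, 413.5, 198.1], [0.0, 0.0, 1.0]] [[0.865, 0.305, -0.398, 1013.458], [0.501, -0.53, 0.684, -710.808], [-0.003, -0.791, -0.612, 767.395], [0.0, 0.0, 0.0, 1.0]]
top [[435.9, 0.0, 323.3], [0.0, 435.9, 202.7], [0.0, 0.0, 1.0]] [[0.005, -0.983, 0.183, 379.797], [-1.0, -0.003, 0.011, 39.322], [-0.01, -0.183, -0.983, 1062.658], [0.0, 0.0, 0.0, 1.0]]
wrist [[326.5, 0.0, 323.4], [0.0, 326.5, 192.7], [0.0, 0.0, 1.0]] [[0.321, 0.909, 0.267, 124.307], [0.947, -0.307, -0.092, 591.168], [-0.002, 0.283, -0.959, 373.318], [0.0, 0.0, 0.0, 1.0]]
```

View pics/a_top.png

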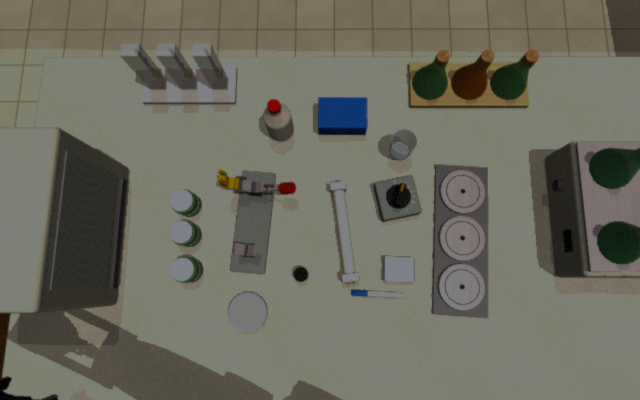

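View pics/a_scene.png

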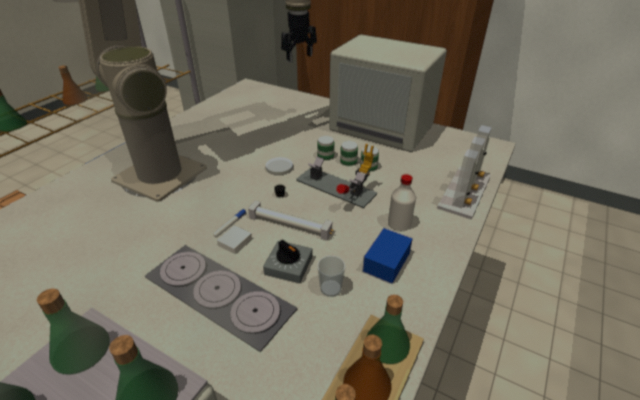

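View pics/a_wrist.png

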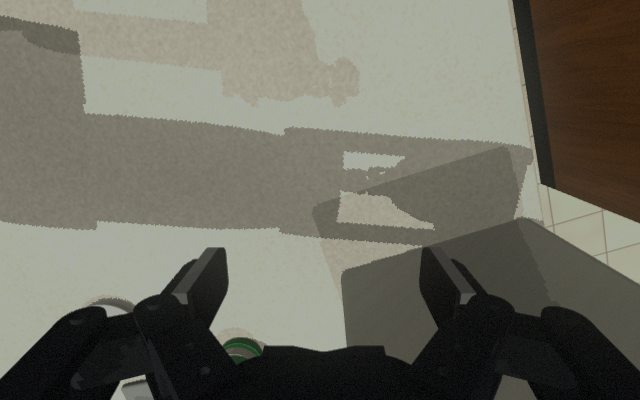

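```bash
cat > h.py <<'E'
import numpy as np, cv2
from bench import r
def shot(n,name=None):
    d=r.snapshot(n)
    if name: cv2.imwrite(f"pics/{name}.png",d["pixels"][:,:,::-1])
    return d
def ray(d,u,v):
    K,E=d["intrinsics"],d["extrinsics"]
    w=E[:3,:3]@(np.linalg.inv(K)@[u,v,1.]); return E[:3,3],w
def at_z(d,u,v,z):
    o,w=ray(d,u,v); return o+w*(z-o[2])/w[2]
def proj(d,p):
    E=d["extrinsics"]; c=E[:3,:3].T@(np.asarray(p,float)-E[:3,3]); q=d["intrinsics"]@c; return q[:2]/q[2]
def tri(obs): # list of (d,u,v)
    A=np.zeros((3,3));b=np.zeros(3)
    for d,u,v in obs:
        o,w=ray(d,u,v);w=w/np.linalg.norm(w);P=np.eye(3)-np.outer(w,w);A+=P;b+=P@o
    return np.linalg.solve(A,b)
def crop(d,x0,y0,x1,y1,name,s=4):
    im=d["pixels"][y0:y1,x0:x1,::-1]; im=cv2.resize(im,None,fx=s,fy=s,interpolation=cv2.INTER_CUBIC)
    for x in range((x0+9)//10*10,x1,10):
        cv2.line(im,((x-x0)*s+s//2,0),((x-x0)*s+s//2,6 if x%50 else 14),(0,0,255),1)
        if x%20==0: cv2.putText(im,str(x),((x-x0)*s-8,22),0,.35,(0,0,255))
    for y in range((y0+9)//10*10,y1,10):
        cv2.line(im,(0,(y-y0)*s+s//2),(6,(y-y0)*s+s//2),(0,0,255),1)
        if y%20==0: cv2.putText(im,str(y),(8,(y-y0)*s+5),0,.35,(0,0,255))
    cv2.imwrite(f"pics/{name}.png",im)
E
python3 - <<'E'
from h import *
d=shot("top")
crop(d,160,160,300,290,"b1",5)
crop(d,320,160,500,320,"b2",4)
E
```

```text
(no output)
```

View pics/b1.png

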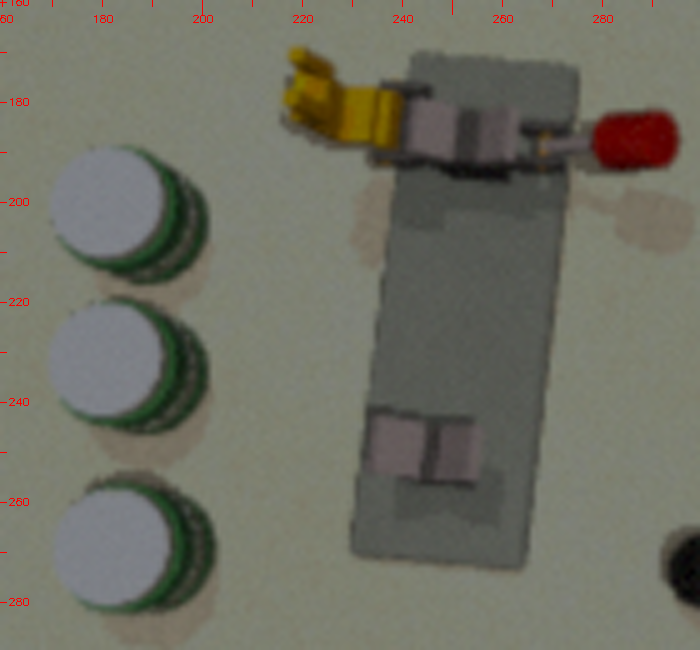

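View pics/b2.png

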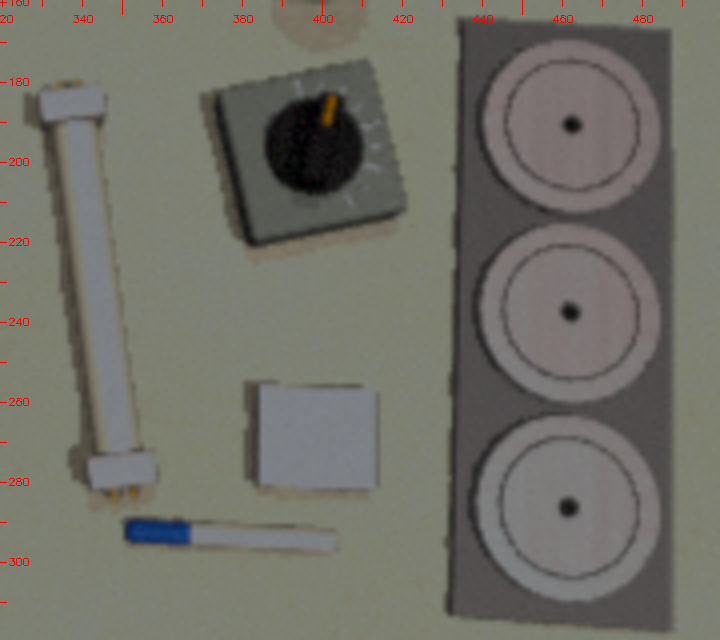

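```bash
python3 - <<'E'
from h import *
d=shot("top")
f=lambda u,v,z:at_z(d,u,v,z)[:2].round(1)
for n,u,v in (("A",181.3,200.2),("B",181.3,232),("C",182.2,268.7)): print("jar",n,f(u,v,66))
for u,v in ((462.5,190.6),(462.3,237.8),(461.8,286.6)): print("pan",f(u,v,18))
a,b=f(338,186,40),f(350.5,277.5,40); print("tube",a,b,(a+b)/2,np.degrees(np.arctan2(*(a-b)[::-1])),np.linalg.norm(a-b))
c=[f(242,170.4,10),f(275.6,173.2,10),f(264.8,273.6,10),f(230.2,270.4,10)];print(c,np.mean(c,0))
print("yaw",[np.degrees(np.arctan2(*(p-q)[::-1])) for p,q in ((c[0],c[3]),(c[1],c[2]))])
print("dim axis",f(398,195,72), "corners",[f(*p,34).tolist() for p in ((374.5,183.5),(412,175),(420.5,212),(384,220.5))])
for z in (44,60,72): print(f(402.5,187,z))
E
```

```text
jar A [569.9 382.4]
jar B [495.3 377.5]
jar C [411.7 370. ]
pan [ 605.3 -288.6]
pan [ 489.7 -282. ]
pan [ 375.  -274.8]
tube [610.9  15.8] [394.4 -12.9] [502.65   1.45] 7.551301838904859 218.39400174913231
[array([656.8, 254.6]), array([649.9, 170.5]), array([402.9, 190. ]), array([410. , 273.1])] [529.9  222.05]
yaw [np.float64(-4.286844760519572), np.float64(-4.513988458001262)]
dim axis [ 582.7 -122.3] corners [[618.7, -72.5], [640.1, -163.6], [549.3, -181.0], [528.5, -93.6]]
[ 608.  -138.1]
[ 604.4 -135.3]
[ 601.7 -133.2]
```

```bash
python3 -m jog '[[-0.534,-0.832,0,0,0,0],[-0.534,-0.832,0,0,0,0],[-0.534,-0.832,0,0,0,0],[-0.534,-0.832,0,0,0,-0.05],[-0.534,-0.832,0,0,0,-0.079],[-0.534,-0.832,0,0,0,-0.079],[-0.534,-0.832,0,0,0,-0.079]]'
```

```text
time: 0.95
tool_pos: [252.5, 328.2, 231.7]
tcp_rot: [179.9, 0.0, 175.3]
ft_force: [0.5, 0.6, -0.1]
finger_gap: 85.1
```

```bash
python3 -m jog '[[0,0,-0.28,0,0,0],[-1,-0.346,-0.28,0,0,0],[-1,-0.346,-0.28,0,0,0],[-1,-0.346,-0.28,0,0,0],[-1,-0.346,-0.28,0,0,0],[-1,-0.346,-0.28,0,0,0],[-1,-0.346,-0.28,0,0,0],[-1,-0.346,-0.28,0,0,0],[-1,-0.346,-0.28,0,0,0]]'
python3 - <<'E'
from h import *
print(r.sense()["tool_pos"],r.sense()["tcp_rot"])
d=shot("wrist","c_wrist")
E
```

```text
time: 1.85
tool_pos: [493.9, 224.3, 300.7]
tcp_rot: [180.0, -0.1, 175.6]
ft_force: [-0.8, 0.7, -1.0]
finger_gap: 85.3
[493.94093633 224.31073432 300.68327756] [ 1.79996571e+02 -8.96529552e-02  1.75562732e+02]
```

View pics/c_wrist.png

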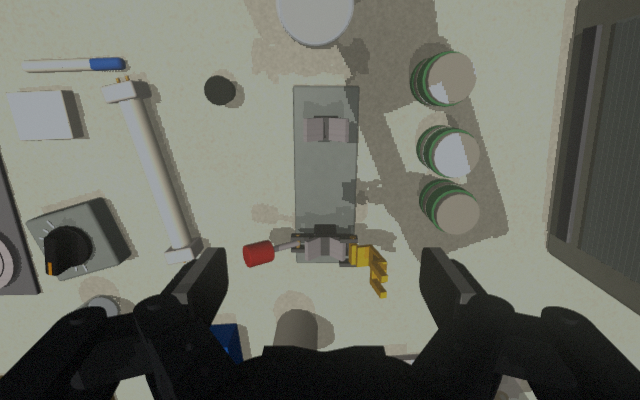

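```bash
python3 - <<'E'
from h import *
d=shot("wrist")
crop(d,240,75,400,305,"c1",3)
crop(d,15,45,215,285,"c2",3)
crop(d,400,40,500,245,"c3",3)
np.save("c.npy",{k:d[k] for k in d},allow_pickle=True)
E
```

```text
(no output)
```

View pics/c1.png

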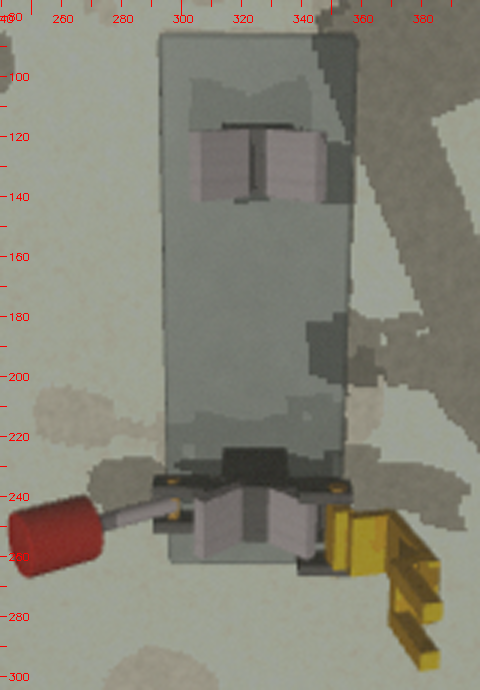

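View pics/c2.png

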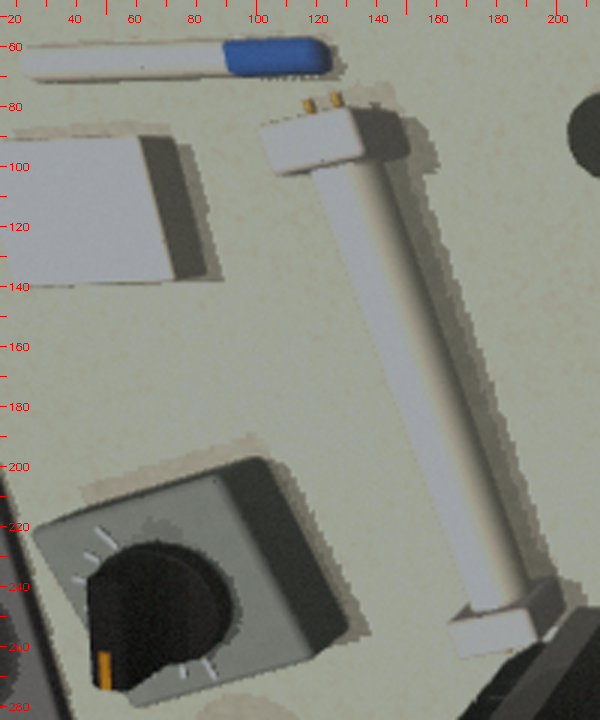

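View pics/c3.png

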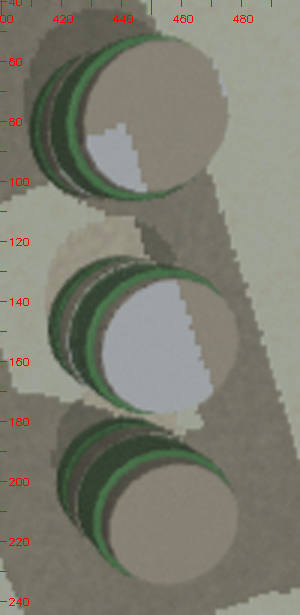

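```bash
python3 - <<'E'
from h import *
d=np.load("c.npy",allow_pickle=True).item()
f=lambda u,v,z:at_z(d,u,v,z)[:2].round(1)
c=[f(293.3,86.3,10),f(359.3,86.3,10),f(296.7,262.7,10)]; print(c, (c[1]+c[2])/2)
a,b=f(327.7,130,70),f(324.6,251,70); print("notch",a,b,(a+b)/2,np.linalg.norm(a-b),np.degrees(np.arctan2(*(b-a)[::-1])))
# tube: axis ends at top of blocks z=40: block top face corners
P=lambda x,y:(15+x/3,45+y/3)
n=np.mean([f(*P(*p),40) for p in ((260,122),(348,107),(365,160),(280,175))],0)
m=np.mean([f(*P(*p),40) for p in ((449,622),(528,607),(538,645),(460,657))],0)
print("tube",n,m,(n+m)/2,np.linalg.norm(n-m),np.degrees(np.arctan2(*(m-n)[::-1])))
# tube edges at z=20+: silhouettes mid
Q=lambda x,y:(400+x/3,40+y/3)
for q in ((157,110),(157,346),(173,523)): print("jar",f(*Q(*q),66),q)
print("petri",f(316,10,15))
E
```

```text
[array([406.9, 193.1]), array([413.3, 276.3]), array([654.1, 172.6])] [533.7  224.45]
notch [458.8 232.1] [608.5 217.2] [533.65 224.65] 150.4396889122016 -5.684065561077041
tube [398.6 -10. ] [615.55   17.925] [507.075    3.9625] 218.73981833447692 7.3345717167157565
jar [412.3 372.1] (157, 110)
jar [499.5 375. ] (157, 346)
jar [573.6 384.1] (173, 523)
petri [324.2 228.9]
```

```bash
cat > go.py <<'E'
import sys
from h import *
from scipy.spatial.transform import Rotation as Ro
# usage: go.py x y z yaw [roll pitch]
a=[float(v) for v in sys.argv[1:]]
s=r.sense(); R=Ro.from_euler("xyz",s["tcp_rot"],degrees=True)
t=Ro.from_euler("xyz",[a[4] if len(a)>4 else 180,a[5] if len(a)>5 else 0,a[3]],degrees=True)
d=R.inv().apply(np.array(a[:3])-s["tool_pos"])/250; w=(R.inv()*t).as_rotvec()/np.pi
print(d.round(3),w.round(4),"F",s["ft_force"].round(1),"gap",s["finger_gap"].round(1),"t",s["time"],"j6",s["joint_pos"].round(0))
E
python3 go.py 505.5 3 140 187.45
```

```text
Traceback (most recent call last):
  File "go.py", line 9, in <module>
    print(d.round(3),w.round(4),"F",s["ft_force"].round(1),"gap",s["finger_gap"].round(1),"t",s["time"],"j6",s["joint_pos"].round(0))
                                                                 ^^^^^^^^^^^^^^^^^^^^^
AttributeError: 'float' object has no attribute 'round'
```

```bash
sed -i 's/s\["finger_gap"\].round(1)/round(s["finger_gap"],1)/' go.py
python3 go.py 505.5 3 140 187.45
```

```text
[-0.116 -0.88   0.644] [ 0.0001 -0.0002 -0.0656] F [0.4 0.5 0.1] gap 85.5 t 1.95 j6 [ 19.  -3.  88.   0.  94. -67.]
```

```bash
python3 -m jog '[[-0.116,-0.88,0,0,0,-0.03],[-0.116,-0.88,0,0,0,-0.0656],[-0.116,-0.88,0,0,0,-0.0656],[-0.116,-0.88,0.3,0,0,-0.0656],[-0.116,-0.88,0.644,0,0,-0.0656],[-0.116,-0.88,0.644,0,0,-0.0656],[-0.116,-0.88,0.644,0,0,-0.0656],[-0.116,-0.88,0.644,0,0,-0.0656],[-0.116,-0.88,0.644,0,0,-0.0656],[-0.116,-0.88,0.644,0,0,-0.0656]]'
python3 - <<'E'
from h import *
d=shot("wrist","d_wrist")
np.save("d.npy",{k:d[k] for k in d},allow_pickle=True)
for p in ((505.5,3,34),(505.5,3,0)): print(proj(d,p))
E
```

```text
time: 2.95
tool_pos: [507.9, 2.4, 143.3]
tcp_rot: [-180.0, 0.2, -172.6]
ft_force: [-0.5, -0.5, -0.1]
finger_gap: 85.5
[324.7659398  185.71258304]
[324.64044684 175.64402049]
```

View pics/d_wrist.png

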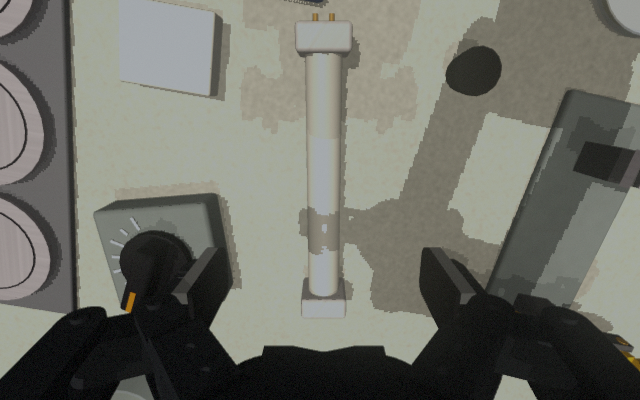

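```bash
python3 - <<'E'
from h import *
d=np.load("d.npy",allow_pickle=True).item()
a=at_z(d,324,36,40);b=at_z(d,324,302.5,40);print(a,b,(a+b)/2,np.linalg.norm(a-b))
E
python3 go.py 506.5 3 7 187.4
```

```text
[398.0870734  -11.64222075  40.        ] [608.95625567  15.87656542  40.        ] [503.52166453   2.11717233  40.        ] 212.65722565049404
[0.009 0.004 0.545] [-0.0003  0.0015  0.0002] F [ 0.2 -1.  -0. ] gap 85.2 t 3.0 j6 [  -6.   -4.  106.    0.   77. -103.]
```

```bash
python3 -m jog '[[0.012,0.002,0.15,0,0,0],[0.012,0.002,0.3,0,0,0],[0.012,0.002,0.42,0,0,0],[0.012,0.002,0.5,0,0,0],[0.012,0.002,0.54,0,0,0],[0.012,0.002,0.54,0,0,0]]' 1
python3 -m jog '[[0,0,0,0,0,0],[0,0,0,0,0,0],[0,0,0,0,0,0],[0,0,0,0,0,0],[0,0,0,0,0,0],[0,0,0,0,0,0],[0,0,0,0,0,0],[0,0,0,0,0,0]]' 0 50
```

```text
time: 3.6
tool_pos: [503.4, 2.0, 5.4]
tcp_rot: [180.0, -0.0, -172.6]
ft_force: [-0.1, 0.4, 0.7]
finger_gap: 85.6
time: 4.4
tool_pos: [504.1, 1.5, 6.4]
tcp_rot: [-180.0, 0.1, -172.6]
ft_force: [-1.7, -0.1, 6.2]
finger_gap: 26.3
```

```bash
python3 -m jog '[[0,0,-0.1,0,0,0],[0,0,-0.3,0,0,0],[0,0,-0.5,0,0,0],[0,0,-0.6,0,0,0],[0,0,-0.6,0,0,0]]'; python3 go.py 532.5 223.8 156 175.5
```

```text
time: 4.9
tool_pos: [506.4, 1.3, 160.5]
tcp_rot: [-179.9, 0.5, -172.6]
ft_force: [1.0, 0.2, -4.2]
finger_gap: 26.3
[-0.218  0.87   0.018] [-0.0003  0.0028  0.0659] F [ 1.   0.2 -4.2] gap 26.3 t 4.9 j6 [  -6.   -5.  105.    0.   79. -103.]
```

```bash
python3 -m jog '[[-0.05,0.2,0,0,0,0.02],[-0.1,0.4,0,0,0,0.04],[-0.15,0.6,0,0,0,0.06],[-0.2,0.75,0,0,0,0.0659],[-0.218,0.85,0,0,0,0.0659],[-0.218,0.87,0.018,0,0,0.0659],[-0.218,0.87,0.018,0,0,0.0659],[-0.218,0.87,0.018,0,0,0.0659],[-0.218,0.87,0.018,0,0,0.0659]]'
python3 - <<'E'
from h import *
d=shot("wrist","e_wrist")
np.save("e.npy",{k:d[k] for k in d},allow_pickle=True)
E
python3 go.py 532.5 223.8 156 175.5
```

```text
time: 5.8
tool_pos: [529.3, 222.8, 150.2]
tcp_rot: [-180.0, -0.0, 175.4]
ft_force: [0.3, 0.3, -3.6]
finger_gap: 26.5
[-0.012  0.004 -0.022] [-0.0001 -0.0001 -0.0005] F [ 1.4  0.2 -3.9] gap 26.3 t 5.85 j6 [ 18.   7.  95.  -0.  79. -68.]
```

View pics/e_wrist.png

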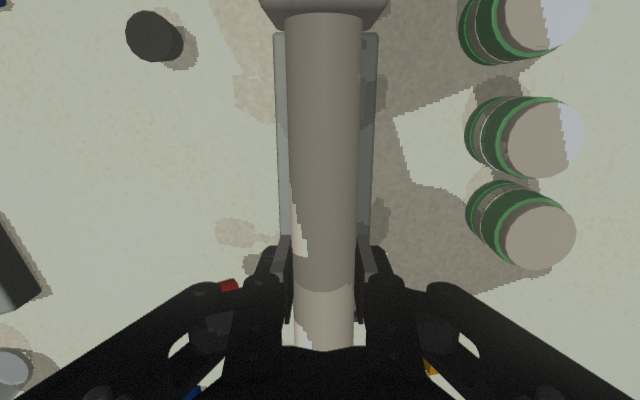

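```bash
python3 -m jog '[[-0.01,0.003,0.12,0,0,0],[-0.01,0.003,0.24,0,0,0],[-0.01,0.003,0.28,0,0,0],[-0.01,0.003,0.3,0,0,0],[-0.01,0.003,0.3,0,0,0],[-0.01,0.003,0.3,0,0,0]]'; python3 go.py 532.5 223.8 57 175.5
python3 - <<'E'
from h import *
d=shot("wrist","f_wrist")
d=shot("scene"); crop(d,270,130,410,230,"f_sc",5)
E
```

```text
time: 6.45
tool_pos: [533.2, 225.0, 77.5]
tcp_rot: [179.9, 0.1, 175.5]
ft_force: [1.1, -0.6, -3.2]
finger_gap: 26.3
[ 0.003 -0.005  0.082] [ 0.0003  0.0007 -0.0001] F [ 1.1 -0.6 -3.2] gap 26.3 t 6.45 j6 [ 18.  11.  98.  -0.  71. -68.]
```

View pics/f_wrist.png

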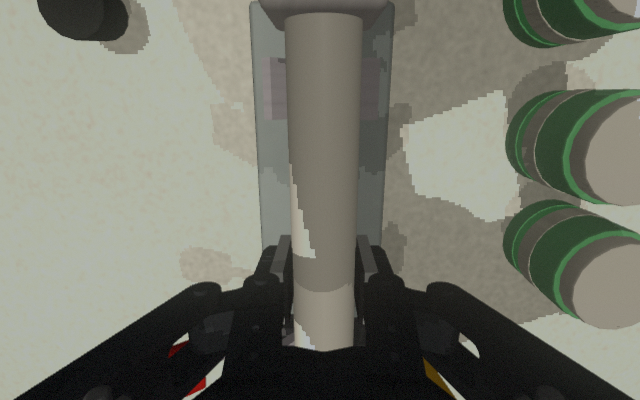

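View pics/f_sc.png

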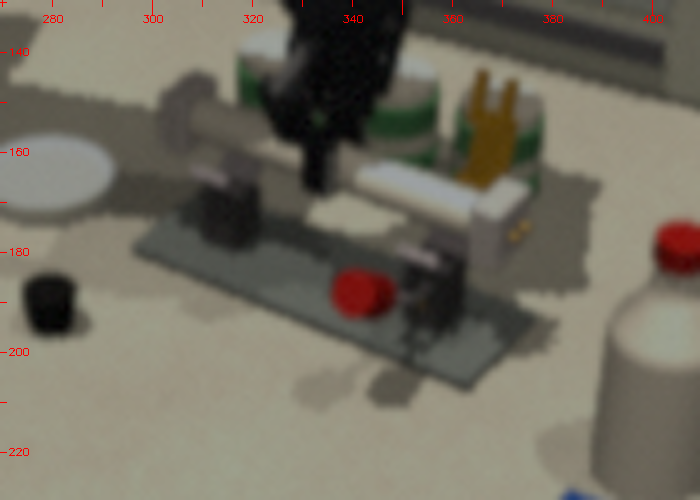

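```bash
python3 -m jog '[[0.003,-0.003,0.04,0,0,0],[0.003,-0.003,0.06,0,0,0],[0.003,-0.003,0.075,0,0,0],[0.003,-0.003,0.085,0,0,0],[0.003,-0.003,0.085,0,0,0]]'; python3 go.py 532.5 223.8 57 175.5

```

```text
time: 7.05
tool_pos: [530.7, 223.8, 56.3]
tcp_rot: [-179.9, -0.1, 175.5]
ft_force: [-13.2, -6.3, 18.3]
finger_gap: 26.4
[-0.007  0.001 -0.003] [-0.0003 -0.0005 -0.0001] F [-13.2  -6.3  18.3] gap 26.4 t 7.05 j6 [ 18.  13.  99.  -0.  69. -68.]
```

```bash
python3 -m jog '[[0,0,0,0,0,0],[0,0,0,0,0,0],[0,0,0,0,0,0],[0,0,0,0,0,0]]' 0.75
python3 -m jog '[[0,0,-0.1,0,0,0],[0,0,-0.3,0,0,0],[0,0,-0.5,0,0,0],[0,0,-0.7,0,0,0],[0,0,-0.8,0,0,0],[0,0,-0.8,0,0,0]]' 1
python3 - <<'E'
from h import *
d=shot("wrist","g_wrist")
np.save("g.npy",{k:d[k] for k in d},allow_pickle=True)
d=shot("scene"); crop(d,270,130,410,230,"g_sc",5)
d=shot("top"); crop(d,160,160,300,290,"g_top",4)
E
```

```text
time: 7.45
tool_pos: [531.2, 224.2, 54.4]
tcp_rot: [180.0, -0.0, 175.5]
ft_force: [-0.2, 0.0, -0.4]
finger_gap: 63.9
time: 8.05
tool_pos: [533.8, 225.0, 260.7]
tcp_rot: [179.8, 0.5, 175.5]
ft_force: [-0.3, -0.2, 0.9]
finger_gap: 85.6
```

View pics/g_wrist.png

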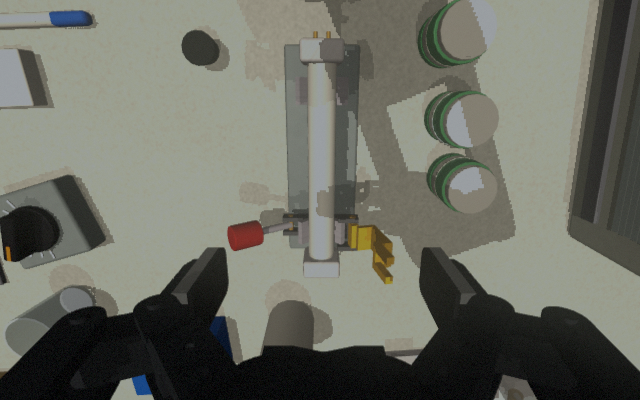

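View pics/g_sc.png

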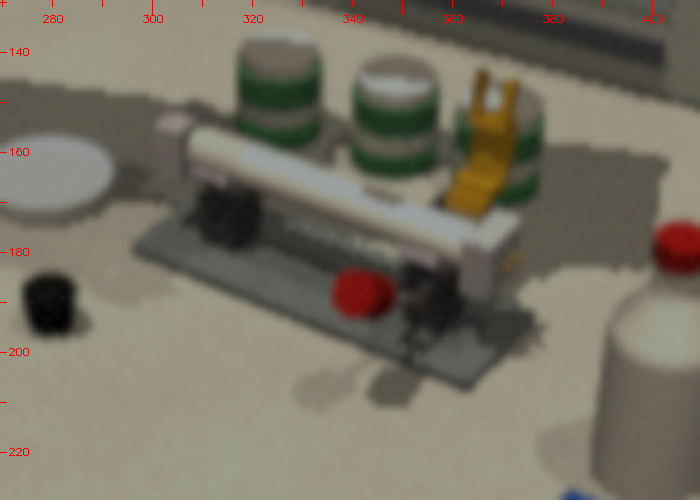

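```bash
python3 - <<'E'
from h import *
d=np.load("g.npy",allow_pickle=True).item()
crop(d,220,25,410,295,"g1",3)
E
```

```text
(no output)
```

View pics/g1.png

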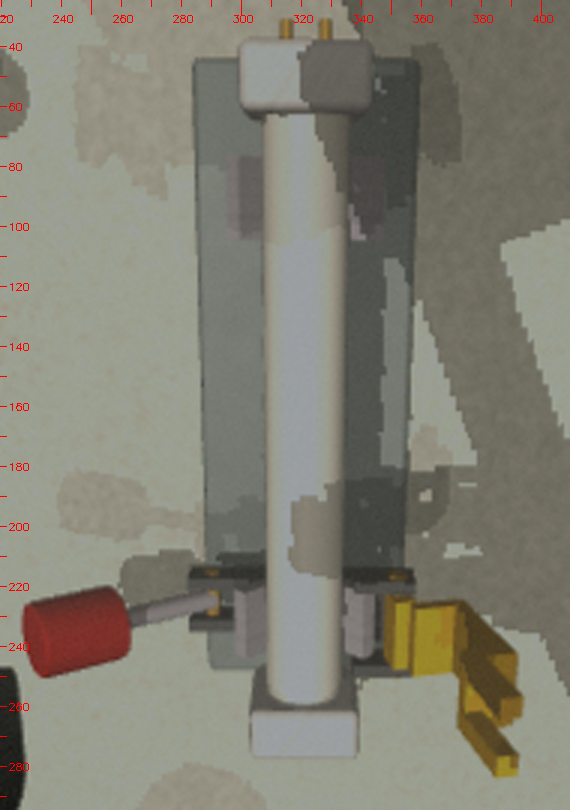

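```bash
python3 - <<'E'
from h import *
d=np.load("g.npy",allow_pickle=True).item()
f=lambda u,v,z:at_z(d,u,v,z)
a=(f(322,39,90)+f(322,60,90))/2;b=(f(321.5,261.5,90)+f(321.5,276.5,90))/2
print(a,b,(a+b)/2,np.linalg.norm(a-b))
p=(f(322,76.7,70)+f(322,104.3,70))/2;q=(f(322,221.7,70)+f(322,244,70))/2
print(p,q,(p+q)/2)
print([f(*c,10).round(1).tolist() for c in ((284.5,45.5),(360,45),(289.7,247.5),(355.5,230))])
for e in ("g","c"):
  pass
E
```

```text
[424.53673074 233.04583982  90.        ] [642.18106403 215.01508348  90.        ] [533.35889739 224.03046165  90.        ] 218.3899356278807
[458.94204838 230.27522913  70.        ] [608.93324981 218.22218991  70.        ] [533.93764909 224.24870952  70.        ]
[[407.7, 192.8, 10.0], [413.8, 276.1, 10.0], [652.9, 171.7, 10.0], [634.9, 260.0, 10.0]]
```

```bash
python3 go.py 616.7 321.7 220 85.3
```

```text
[-0.312  0.417  0.132] [-5.000e-04 -2.000e-04  5.011e-01] F [-0.2 -0.3 -0.5] gap 85.4 t 8.2 j6 [ 18.   3.  87.   0.  89. -68.]
```

```bash
python3 -m jog '[[-0.05,0.1,0,0,0,0.1],[-0.12,0.2,0,0,0,0.2],[-0.2,0.3,0.05,0,0,0.3],[-0.3,0.4,0.13,0,0,0.4],[-0.312,0.417,0.13,0,0,0.5],[-0.312,0.417,0.13,0,0,0.501],[-0.312,0.417,0.13,0,0,0.501],[-0.312,0.417,0.13,0,0,0.501],[-0.312,0.417,0.13,0,0,0.501],[-0.312,0.417,0.13,0,0,0.501]]' 0
python3 -m jog '[[0,0,0,0,0,0.05],[0,0,0,0,0,0.05],[0,0,0,0,0,0.05]]'
python3 go.py 616.7 321.7 220 85.3
```

```text
time: 9.2
tool_pos: [616.0, 321.4, 218.7]
tcp_rot: [-179.8, 0.1, 89.2]
ft_force: [-0.2, 0.5, 0.3]
finger_gap: -0.0
time: 9.5
tool_pos: [616.4, 321.6, 219.9]
tcp_rot: [-179.9, 0.1, 80.8]
ft_force: [-0.5, 0.0, -0.6]
finger_gap: 0.2
[ 0.001  0.001 -0.   ] [-0.0008  0.0005 -0.0251] F [-0.5  0.  -0.6] gap 0.2 t 9.5 j6 [23. 23. 69. -0. 89. 33.]
```

```bash
python3 -m jog '[[0,0,0,0,0,-0.025],[0,0,0,0,0,-0.025],[0,0,0,0,0,-0.025]]'
python3 - <<'E'
from h import *
d=shot("wrist","i_wrist")
np.save("i.npy",{k:d[k] for k in d},allow_pickle=True)
d=shot("top"); crop(d,160,150,300,290,"i_top",4)
d=shot("scene"); crop(d,270,100,450,230,"i_sc",4)
E
python3 go.py 616.7 321.7 220 85.3
```

```text
time: 9.8
tool_pos: [616.9, 321.9, 221.5]
tcp_rot: [-180.0, 0.0, 85.1]
ft_force: [-0.2, -0.6, -0.1]
finger_gap: 0.4
[-0.001 -0.002  0.008] [-0.0001  0.     -0.0015] F [-0.3  1.4 -0. ] gap 0.2 t 9.95 j6 [23. 23. 68.  0. 89. 28.]
```

View pics/i_wrist.png

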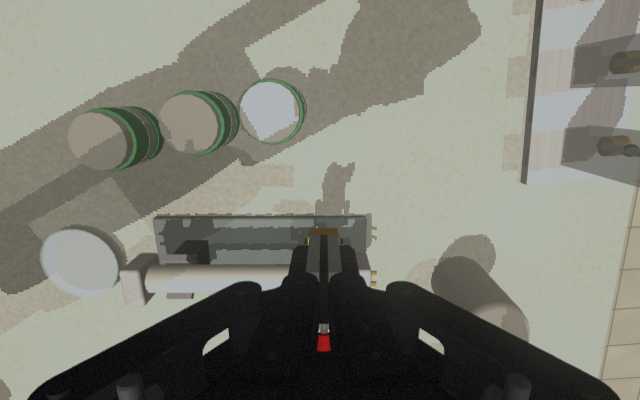

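View pics/i_sc.png

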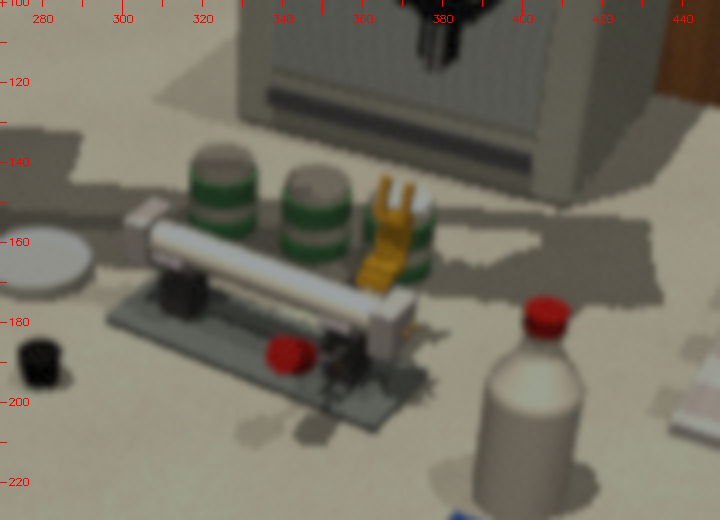

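```bash
python3 - <<'E'
from h import *
d=shot("top"); print(at_z(d,274,106,160),at_z(d,279,122,110))
E
```

```text
[763.62506761 159.18810588 160.        ] [745.77563673 153.26742745 110.        ]
```

```bash
python3 -m jog '[[0,0,0.15,0,0,0],[0,0,0.3,0,0,0],[0,0,0.42,0,0,0],[0,0,0.46,0,0,0],[0,0,0.46,0,0,0],[0,0,0.46,0,0,0]]'
python3 -m jog '[[-0.04,0,0,0,0,0],[-0.08,0,0,0,0,0],[-0.095,0,0,0,0,0],[-0.11,0,-0.01,0,0,0],[-0.125,0,-0.02,0,0,0],[-0.14,0,-0.03,0,0,0],[-0.155,0,-0.04,0,0,0],[-0.155,0,-0.04,0,0,0]]'
python3 - <<'E'
from h import *
s=r.sense();v=s["tool_pos"]-[611.0,251.95,70];print("yr",v@[0.082,.9966,0],"xr",v@[.9966,-.082,0],"zr",v[2],s["ft_force"])
d=shot("scene"); crop(d,270,100,450,230,"j_sc",4)
E
```

```text
time: 10.6
tool_pos: [618.1, 322.3, 109.0]
tcp_rot: [179.9, -0.1, 85.1]
ft_force: [0.4, -0.4, -0.5]
finger_gap: 0.1
time: 11.4
tool_pos: [614.1, 282.9, 117.7]
tcp_rot: [180.0, 0.0, 85.0]
ft_force: [-0.1, -0.6, -0.5]
finger_gap: 0.2
yr 31.077934718123018 xr 0.5145065071592198 zr 47.66026175141957 [-0.05311899 -0.5777664  -0.4794497 ]
```

View pics/j_sc.png

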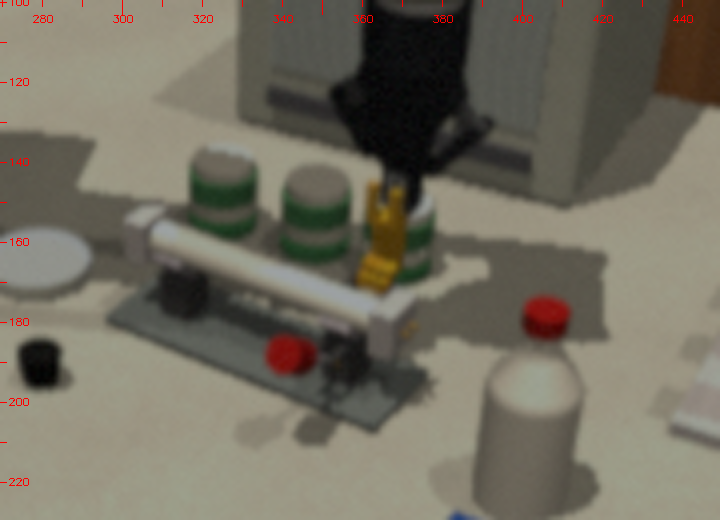

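```bash
python3 -m jog '[[-0.033,0,-0.008,0,0,0],[-0.065,0,-0.008,0,0,0],[-0.095,0,-0.008,0,0,0],[-0.124,0,-0.004,0,0,0],[-0.154,0,0.006,0,0,0],[-0.18,0,0.018,0,0,0],[-0.205,0,0.037,0,0,0],[-0.226,0,0.056,0,0,0],[-0.226,0,0.056,0,0,0]]'
python3 - <<'E'
from h import *
s=r.sense();v=s["tool_pos"]-[611.0,251.95,70];print("yr",v@[0.082,.9966,0],"xr",v@[.9966,-.082,0],"zr",v[2],s["ft_force"])
d=shot("scene"); crop(d,270,100,450,230,"k_sc",4)
E
```

```text
time: 12.35
tool_pos: [607.9, 225.8, 101.1]
tcp_rot: [-179.8, 0.1, 85.0]
ft_force: [-0.2, -0.3, -0.2]
finger_gap: -0.5
yr -26.30567704910749 xr -0.9880534038224084 zr 31.13076696892881 [-0.24140221 -0.27035742 -0.24307676]
```

View pics/k_sc.png

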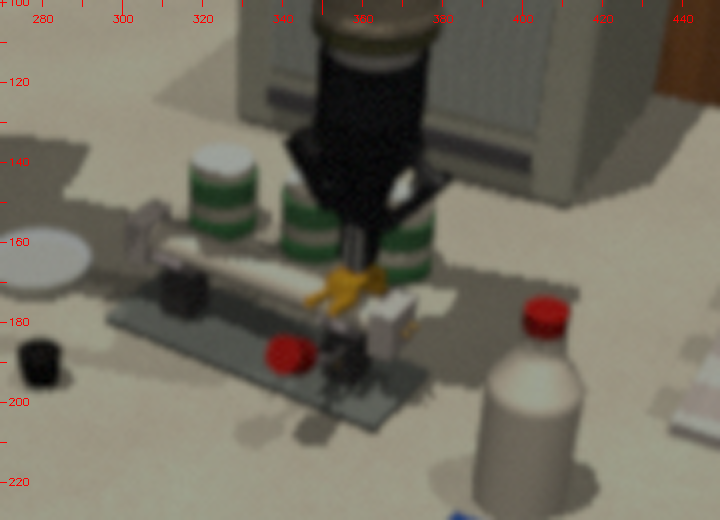

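```bash
python3 -m jog '[[-0.015,0,0.015,0,0,0],[-0.03,0,0.03,0,0,0],[-0.03,0,0.036,0,0,0],[-0.03,0,0.04,0,0,0]]'
python3 -m jog '[[0,0,0.004,0,0,0],[0,0,0.008,0,0,0],[0,0,0.01,0,0,0]]'
python3 - <<'E'
from h import *
s=r.sense();v=s["tool_pos"]-[611.0,251.95,70];print("yr",v@[0.082,.9966,0],"xr",v@[.9966,-.082,0],"zr",v[2],s["ft_force"])
E
```

```text
time: 12.8
tool_pos: [608.1, 219.4, 92.7]
tcp_rot: [-180.0, 0.0, 85.0]
ft_force: [-1.1, -0.4, 0.3]
finger_gap: -0.3
time: 13.1
tool_pos: [608.4, 219.7, 91.5]
tcp_rot: [180.0, 0.0, 85.1]
ft_force: [-4.3, -2.3, 9.1]
finger_gap: -0.1
yr -32.3981294110255 xr 0.06660411891408202 zr 21.46330030304631 [-4.29103614 -2.32394072  9.05187046]
```

```bash
python3 -m jog '[[0,0,0.005,0,0,0],[0,0,0.005,0,0,0],[0,0,0.005,0,0,0]]'
python3 -m jog '[[0,0,-0.2,0,0,0],[0,0,-0.4,0,0,0],[0,0,-0.5,0,0,0],[0,0,-0.5,0,0,0]]'
python3 -m jog '[[0.3,0,-0.1,0,0,0],[0.3,0,-0.1,0,0,0],[0.3,0,-0.1,0,0,0],[0.3,0,-0.1,0,0,0]]'
python3 - <<'E'
from h import *
d=shot("scene"); crop(d,290,130,410,230,"l_sc",6)
d=shot("wrist","l_w")
d=shot("top"); crop(d,200,150,310,280,"l_top",5)
E
```

```text
time: 13.4
tool_pos: [608.5, 219.6, 91.4]
tcp_rot: [180.0, -0.0, 85.1]
ft_force: [-7.7, -3.3, 13.6]
finger_gap: 0.1
time: 13.8
tool_pos: [611.2, 220.6, 221.2]
tcp_rot: [179.4, -0.2, 85.1]
ft_force: [0.4, 0.1, 0.5]
finger_gap: -0.0
time: 14.2
tool_pos: [614.3, 294.7, 238.0]
tcp_rot: [-179.9, 0.1, 85.1]
ft_force: [0.1, -1.0, -0.4]
finger_gap: 0.1
```

View pics/l_sc.png

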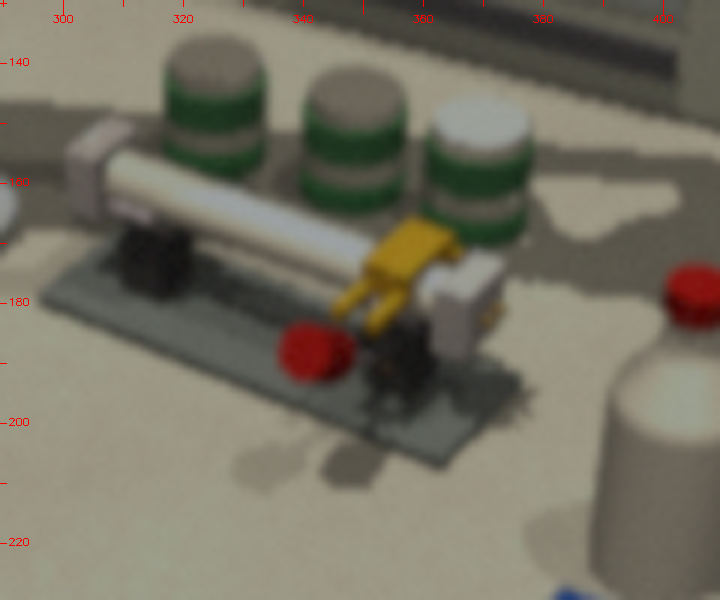

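View pics/l_top.png

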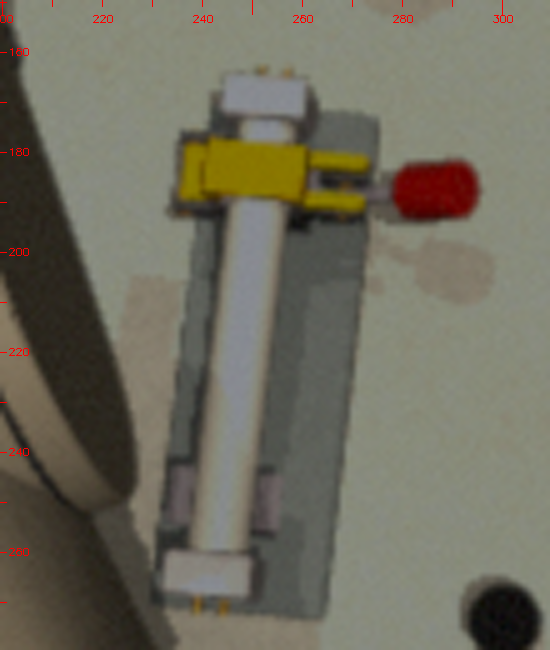

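```bash
python3 - <<'E'
from h import *
d=shot("top"); print(at_z(d,287,187.8,78), proj(d,(601.2,132.1,73.9)))
d=shot("scene"); print(proj(d,(601.2,132.1,73.9)))
E
python3 go.py 601.2 132.1 220 85.3
```

```text
[597.67987724 134.70753803  78.        ] [288.31422422 186.70609699]
[341.67116377 189.5967119 ]
[-0.646  0.003  0.074] [-0.0003  0.0002 -0.0017] F [-0.5  0.5 -0.6] gap -0.0 t 14.45 j6 [21. 20. 70. -0. 90. 26.]
```

```bash
python3 -m jog '[[-0.2,0,0,0,0,0],[-0.4,0,0,0,0,0],[-0.55,0.002,0,0,0,0],[-0.64,0.002,0.07,0,0,0],[-0.64,0.002,0.2,0,0,0],[-0.64,0.002,0.3,0,0,0],[-0.64,0.002,0.3,0,0,0],[-0.64,0.002,0.3,0,0,0]]' 0.8
python3 - <<'E'
from h import *
d=shot("wrist","m_w")
print(proj(d,(601.2,132.1,73.9)))
E
python3 go.py 600.5 132.8 60 85.3
```

```text
time: 15.25
tool_pos: [601.2, 134.4, 164.4]
tcp_rot: [-179.9, 0.0, 85.0]
ft_force: [-0.0, -0.2, 1.0]
finger_gap: 68.2
[323.18110798 199.50689882]
[-0.008 -0.006  0.423] [ 0.0005 -0.0001 -0.0014] F [ 0.6 -0.2  1. ] gap 68.6 t 15.3 j6 [ 8. 12. 87. -0. 81. 13.]
```

View pics/m_w.png

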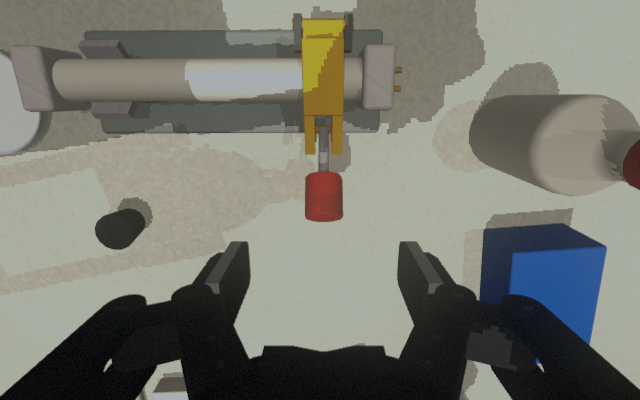

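```bash
python3 -m jog '[[-0.004,-0.002,0.15,0,0,0],[-0.004,-0.002,0.3,0,0,0],[-0.004,-0.002,0.4,0,0,0],[-0.004,-0.002,0.42,0,0,0],[-0.004,-0.002,0.42,0,0,0]]'
python3 -m jog '[[0,0,0,0,0,0],[0,0,0,0,0,0],[0,0,0,0,0,0],[0,0,0,0,0,0],[0,0,0,0,0,0],[0,0,0,0,0,0]]' 0 25
python3 - <<'E'
from h import *
s=r.sense();v=s["tool_pos"]-[605.3,182.2,45];print("yr",v@[0.082,.9966,0],"xr",v@[.9966,-.082,0],"zr",v[2],s["ft_force"])
E
```

```text
time: 15.8
tool_pos: [601.4, 134.1, 60.3]
tcp_rot: [180.0, -0.0, 85.1]
ft_force: [0.6, -0.0, 0.3]
finger_gap: 68.5
time: 16.4
tool_pos: [601.1, 133.5, 60.8]
tcp_rot: [180.0, 0.0, 85.1]
ft_force: [-5.2, -2.9, 6.6]
finger_gap: 27.0
yr -48.87168641387508 xr -0.17276201966947372 zr 15.846409285536538 [-5.18693492 -2.88327688  6.61181447]
```

```bash
python3 -m jog '[[0.01,0,-0.015,0,0,0],[0.02,0,-0.029,0,0,0],[0.043,0,-0.054,0,0,0],[0.056,0,-0.066,0,0,0],[0.07,0,-0.076,0,0,0],[0.085,0,-0.085,0,0,0],[0.1,0,-0.093,0,0,0],[0.116,0,-0.1,0,0,0],[0.133,0,-0.106,0,0,0],[0.133,0,-0.106,0,0,0]]'
python3 - <<'E'
from h import *
s=r.sense();v=s["tool_pos"]-[605.3,182.2,45];print("yr",v@[0.082,.9966,0],"xr",v@[.9966,-.082,0],"zr",v[2],s["ft_force"])
d=shot("scene"); crop(d,290,130,410,230,"n_sc",6)
E
```

```text
time: 17.4
tool_pos: [603.8, 167.7, 86.1]
tcp_rot: [180.0, -0.0, 85.1]
ft_force: [0.5, -0.1, -3.2]
finger_gap: 27.0
yr -14.556477952887967 xr -0.326027663500899 zr 41.09162393854217 [ 0.45839984 -0.12136454 -3.18885409]
```

View pics/n_sc.png

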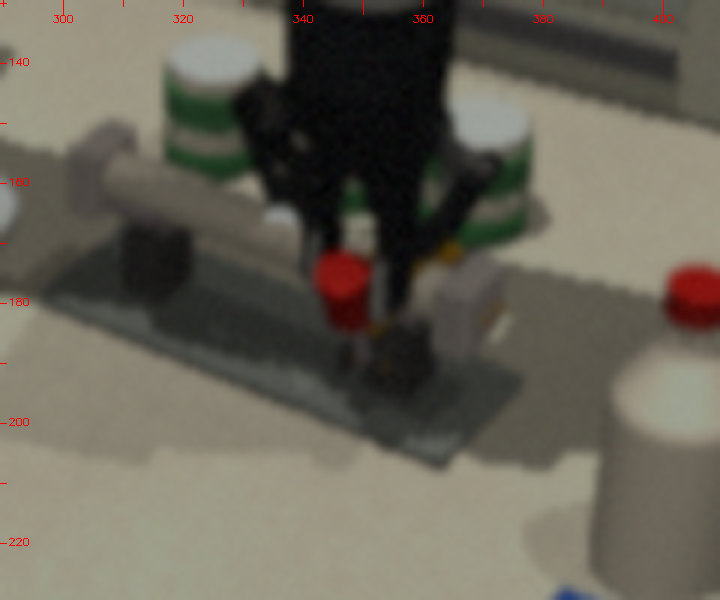

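```bash
python3 -m jog '[[0.017,0,-0.005,0,0,0],[0.033,0,-0.008,0,0,0],[0.05,0,-0.01,0,0,0],[0.06,0,-0.01,0,0,0],[0.066,0,-0.01,0,0,0],[0.066,0,-0.01,0,0,0]]'
python3 - <<'E'
from h import *
s=r.sense();v=s["tool_pos"]-[605.3,182.2,45];print("yr",v@[0.082,.9966,0],"xr",v@[.9966,-.082,0],"zr",v[2],s["ft_force"])
d=shot("scene"); crop(d,290,130,410,230,"o_sc",6)
E
```

```text
time: 18.05
tool_pos: [605.2, 183.9, 88.6]
tcp_rot: [180.0, -0.0, 85.1]
ft_force: [-2.1, -2.3, 0.6]
finger_gap: 26.6
yr 1.6488885522695031 xr -0.22403044047857354 zr 43.64581658300044 [-2.10490985 -2.31489571  0.64590257]
```

View pics/o_sc.png

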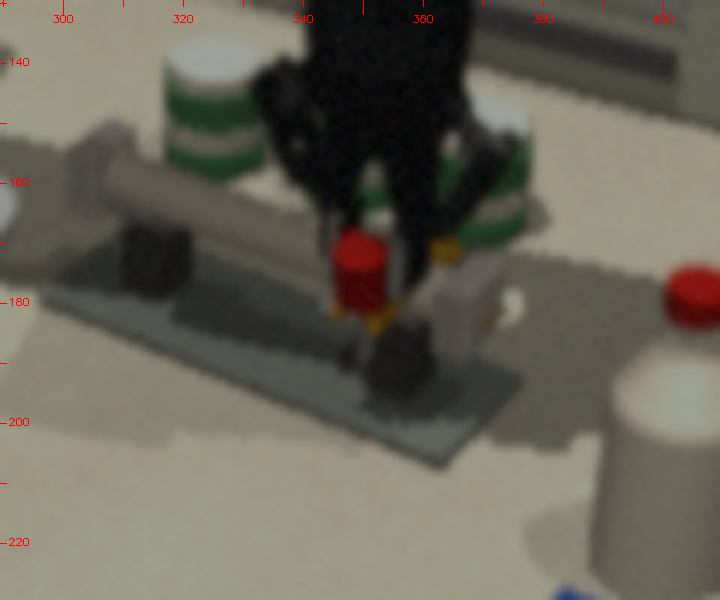

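```bash
python3 -m jog '[[0.008,0,0,0,0,0],[0.012,0,0,0,0,0],[0.012,0,0,0,0,0]]'
python3 go.py 605 184 90 85.1
```

```text
time: 18.4
tool_pos: [605.5, 186.6, 88.5]
tcp_rot: [180.0, -0.0, 85.1]
ft_force: [-3.3, -2.5, 1.9]
finger_gap: 26.6
[-0.011 -0.001 -0.006] [ 0.     -0.     -0.0002] F [-3.3 -2.5  1.9] gap 26.6 t 18.4 j6 [12. 19. 88.  0. 74. 17.]
```

```bash
python3 -m jog '[[0.008,0,0,0,0,0],[0.012,0,0,0,0,0],[0.012,0,0,0,0,0]]'
python3 go.py 605 184 90 85.1
python3 - <<'E'
from h import *
d=shot("scene"); crop(d,290,130,410,230,"p_sc",6)
E
```

```text
time: 18.7
tool_pos: [605.7, 189.7, 88.3]
tcp_rot: [180.0, -0.0, 85.1]
ft_force: [-2.8, -1.9, 1.7]
finger_gap: 26.1
[-0.023 -0.001 -0.007] [ 0.     -0.0001 -0.0002] F [-2.8 -1.9  1.7] gap 26.1 t 18.7 j6 [13. 19. 88.  0. 74. 18.]
```

View pics/p_sc.png

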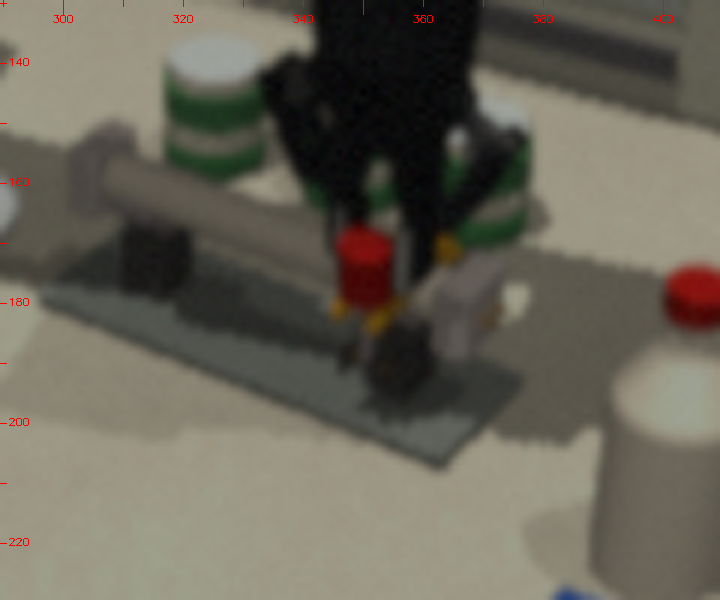

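```bash
python3 -m jog '[[-0.02,0,0,0,0,0],[-0.02,0,0,0,0,0],[-0.02,0,0,0,0,0]]' 0.4
python3 -m jog '[[0,0,-0.1,0,0,0],[0,0,-0.3,0,0,0],[0,0,-0.5,0,0,0],[-0.3,0,-0.6,0,0,0],[-0.5,0,-0.6,0,0,0],[-0.5,0,-0.6,0,0,0]]' 
python3 - <<'E'
from h import *
d=shot("scene"); crop(d,290,130,410,230,"q_sc",6)
d=shot("wrist");crop(d,260,0,460,160,"q_w",4);print(proj(d,(605.3,182.2,117)),proj(d,(605.3,182.2,85)))
d=shot("top"); crop(d,200,150,310,280,"q_top",5);print(proj(d,(605.3,182.2,117)),proj(d,(605.3,182.2,85)))
E
```

```text
time: 19.05
tool_pos: [605.5, 184.5, 88.4]
tcp_rot: [180.0, -0.0, 85.0]
ft_force: [-0.1, 0.8, -0.2]
finger_gap: 34.2
time: 19.65
tool_pos: [595.0, 57.3, 240.3]
tcp_rot: [179.8, 0.0, 85.0]
ft_force: [0.7, -1.3, 0.0]
finger_gap: 33.9
[320.51377676  15.16153708] [320.70678159  24.32928289]
[264.1902841  180.61433292] [266.18633308 183.84715778]
```

View pics/q_sc.png

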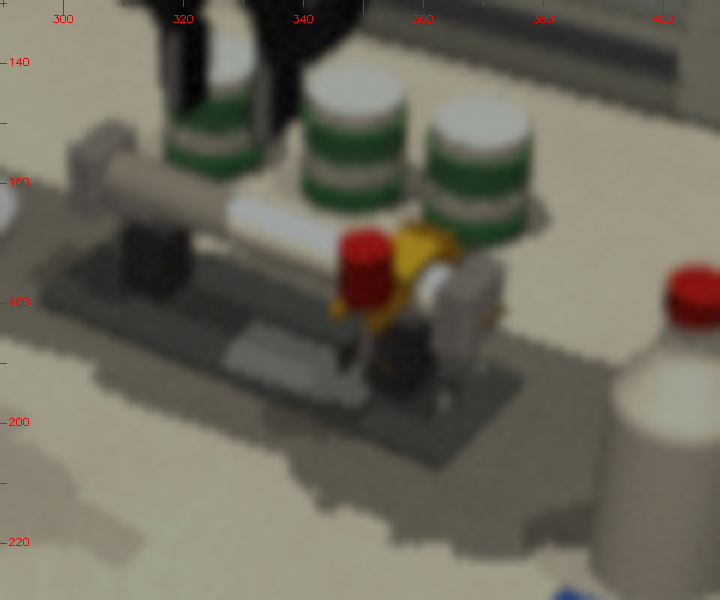

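View pics/q_w.png

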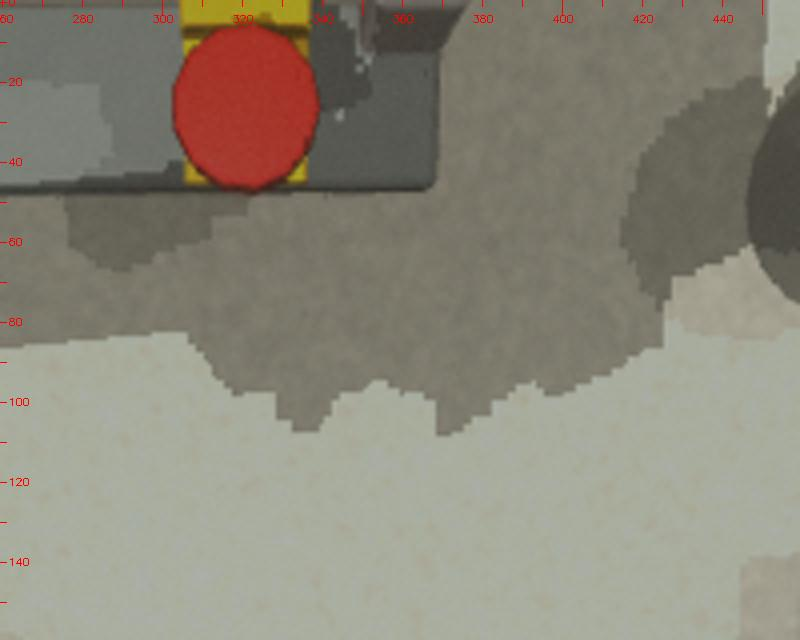

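View pics/q_top.png

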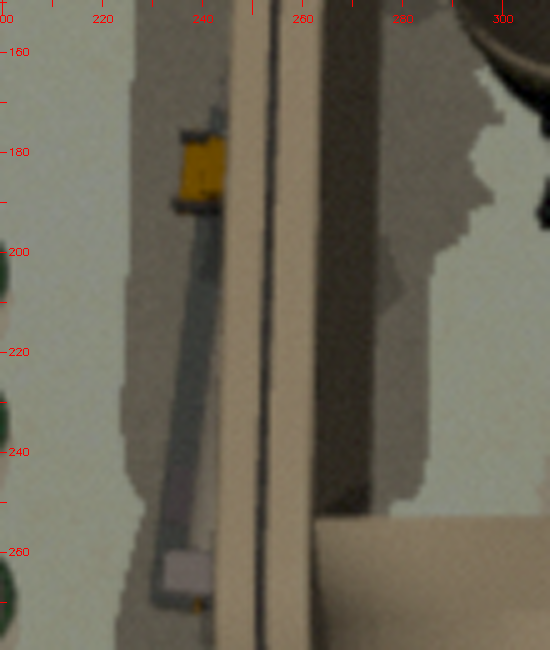

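```bash
python3 -m jog '[[0,0,0,0,0,0],[0.2,0,0,0,0,0],[0.2,0,0,0,0,0],[0.2,0,0,0,0,0],[0.2,0,0,0,0,0]]' 
python3 - <<'E'
from h import *
print(r.sense()["tool_pos"])
d=shot("wrist");crop(d,230,0,430,160,"q_w",4)
X=np.array([.9966,-.082,0]);Y=np.array([.082,.9966,0]);P=np.array([605.3,182.2,45.]);H=np.array([611,251.95,70.])
print("knobtop",proj(d,P+[0,0,72]),"prong tips",[proj(d,H-84*Y+s*13*X+[0,0,10]) for s in(-1,1)],"cap edge",[proj(d,H-57*Y+s*13*X+[0,0,21.5]) for s in(-1,1)],[proj(d,H-11*Y+s*13*X+[0,0,21.5]) for s in(-1,1)])
E
```

```text
time: 20.3
tool_pos: [598.6, 110.4, 237.8]
tcp_rot: [-180.0, 0.0, 85.1]
ft_force: [0.1, -0.6, 0.8]
finger_gap: 34.3
[598.56148015 110.43710512 237.84287532]
knobtop [323.57099232  96.16528915] prong tips [array([309.04349307, 112.56507419]), array([338.07422167, 112.47062112])] cap edge [array([307.96220006,  80.09349142]), array([338.97198619,  79.98919532])] [array([307.01143981,  19.23199282]), array([339.56764285,  19.11579757])]
```

View pics/q_w.png

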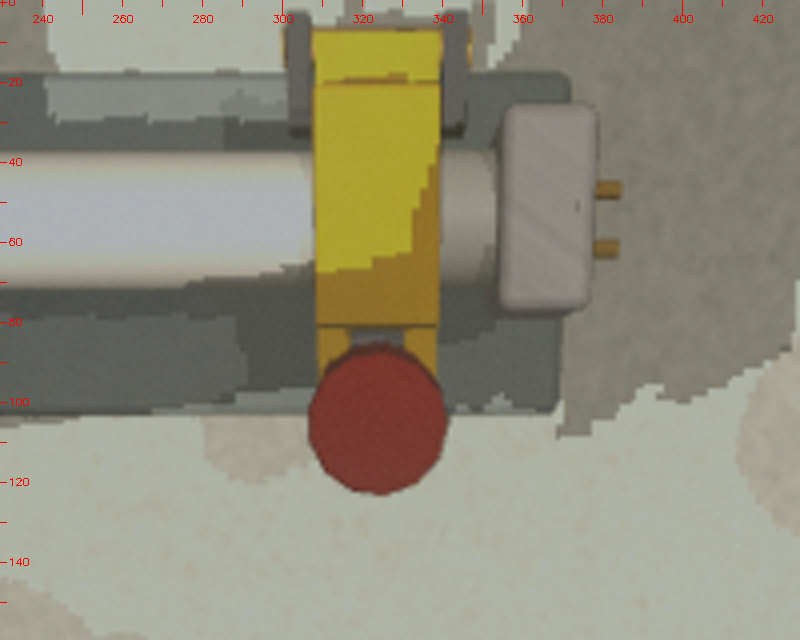

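```bash
python3 go.py 601.2 132.4 97 85.1; python3 -m jog '[[0.08,0,0.1,0,0,0],[0.08,0,0.25,0,0,0],[0.08,0,0.4,0,0,0],[0.08,0,0.52,0,0,0],[0.085,0.004,0.56,0,0,0],[0.085,0.004,0.56,0,0,0],[0.085,0.004,0.56,0,0,0]]' 0
python3 go.py 603.3 157.3 97 85.1
```

```text
[0.091 0.003 0.564] [-0.0001  0.0001 -0.    ] F [ 0.6 -0.1  0.3] gap 34.6 t 20.35 j6 [ 6.  9. 83. -0. 88. 10.]
time: 21.05
tool_pos: [602.8, 130.7, 100.1]
tcp_rot: [179.9, -0.0, 85.0]
ft_force: [-0.5, -0.3, 1.4]
finger_gap: -0.3
[ 0.106 -0.007  0.012] [ 0.0007 -0.0001 -0.0004] F [-0.5 -0.3  1.4] gap -0.3 t 21.05 j6 [ 7. 15. 90. -0. 74. 12.]
```

```bash
python3 -m jog '[[0.03,-0.004,0.005,0,0,0],[0.06,-0.004,0.005,0,0,0],[0.08,-0.004,0.005,0,0,0],[0.1,-0.004,0.005,0,0,0],[0.11,-0.004,0.005,0,0,0],[0.11,-0.004,0.005,0,0,0]]'
python3 go.py 603.3 157.3 97 85.1
python3 -m jog '[[0.008,0,0,0,0,0],[0.008,0,0,0,0,0]]'
python3 go.py 603.3 157.3 97 85.1
```

```text
time: 21.65
tool_pos: [603.3, 156.1, 98.1]
tcp_rot: [180.0, 0.2, 85.0]
ft_force: [-2.3, -13.2, 8.8]
finger_gap: -0.2
[ 0.005 -0.     0.004] [ 0.0002  0.0014 -0.0003] F [ -2.3 -13.2   8.8] gap -0.2 t 21.65 j6 [10. 17. 89. -0. 74. 15.]
time: 21.85
tool_pos: [603.4, 156.5, 98.1]
tcp_rot: [180.0, 0.4, 85.0]
ft_force: [-5.8, -19.0, 10.2]
finger_gap: -0.2
[ 0.003 -0.001  0.005] [ 0.      0.002  -0.0006] F [ -5.8 -19.   10.2] gap -0.2 t 21.85 j6 [10. 17. 89. -0. 74. 15.]
```

Stop reached (19 N). Retreat and look.

```bash
python3 -m jog '[[-0.1,0,0,0,0,0],[-0.2,0,-0.05,0,0,0],[-0.2,0,-0.3,0,0,0],[-0.2,0,-0.5,0,0,0],[-0.2,0,-0.56,0,0,0],[-0.2,0,-0.56,0,0,0],[-0.2,0,-0.56,0,0,0]]' 
python3 - <<'E'
from h import *
d=shot("wrist");crop(d,230,0,430,160,"r_w",4)
X=np.array([.9966,-.082,0]);Y=np.array([.082,.9966,0]);P=np.array([605.3,182.2,45.]);H=np.array([611,251.95,70.])
print("knobtop",proj(d,P+[0,0,72]),"cap edge",[proj(d,H-57*Y+s*13*X+[0,0,21.5]) for s in(-1,1)],r.sense()["tool_pos"])
E
```

```text
time: 22.55
tool_pos: [599.4, 110.9, 238.0]
tcp_rot: [179.9, -0.0, 85.1]
ft_force: [-0.7, -0.7, -0.6]
finger_gap: -0.2
knobtop [322.04470038  96.95737515] cap edge [array([306.47287982,  80.89023222]), array([337.43677749,  80.74964269])] [598.52136556 110.73943792 236.29846908]
```

View pics/r_w.png

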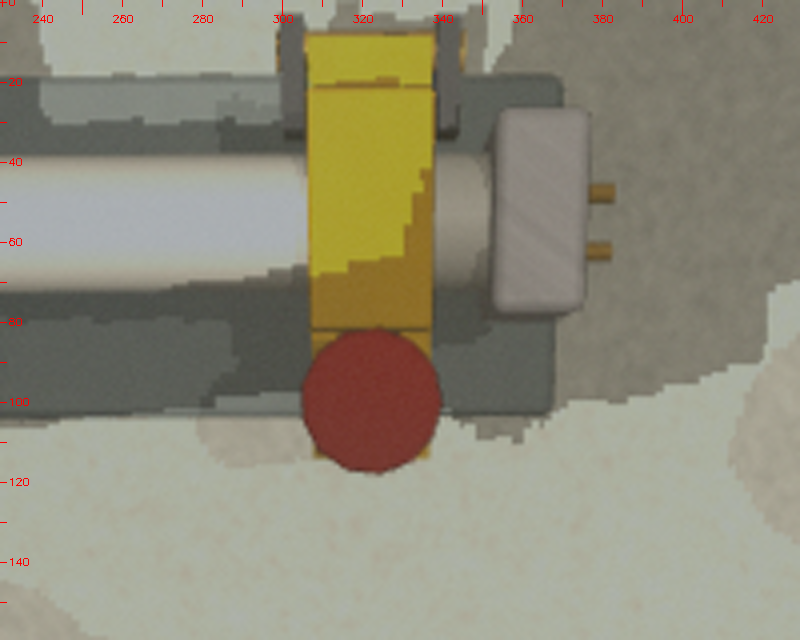

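```bash
python3 go.py 540 330 260 179
```

```text
[ 0.854 -0.309 -0.095] [-2.000e-04 -2.000e-04 -5.218e-01] F [-0.2  0.2 -0.8] gap -0.1 t 22.6 j6 [ 6.  9. 83.  0. 88. 11.]
```

```bash
python3 -m jog '[[0.1,-0.02,-0.09,0,0,-0.04],[0.25,-0.08,-0.09,0,0,-0.09],[0.45,-0.15,-0.09,0,0,-0.14],[0.6,-0.2,-0.09,0,0,-0.19],[0.75,-0.3,-0.09,0,0,-0.24],[0.85,-0.3,-0.09,0,0,-0.29],[0.85,-0.3,-0.09,0,0,-0.34],[0.85,-0.3,-0.09,0,0,-0.39],[0.85,-0.3,-0.09,0,0,-0.44],[0.85,-0.3,-0.09,0,0,-0.48]]' 1
python3 -m jog '[[0,0,0,0,0,-0.05],[0,0,0,0,0,-0.05],[0,0,0,0,0,-0.05]]'
python3 - <<'E'
from h import *
d=shot("wrist","s_w")
np.save("s.npy",{k:d[k] for k in d},allow_pickle=True)
E
python3 go.py 573 384 160 179
```

```text
time: 23.6
tool_pos: [541.3, 328.5, 256.6]
tcp_rot: [-179.8, -0.2, 170.0]
ft_force: [-0.4, 0.5, 0.9]
finger_gap: 85.4
time: 23.9
tool_pos: [541.8, 328.5, 257.7]
tcp_rot: [-179.9, -0.1, 178.4]
ft_force: [-0.5, 0.3, 0.4]
finger_gap: 85.5
[-0.119  0.226  0.392] [-0.0003 -0.0006 -0.0035] F [ 0.4  0.5 -0.9] gap 85.4 t 23.95 j6 [ 27.  12.  77.   0.  91. -62.]
```

View pics/s_w.png

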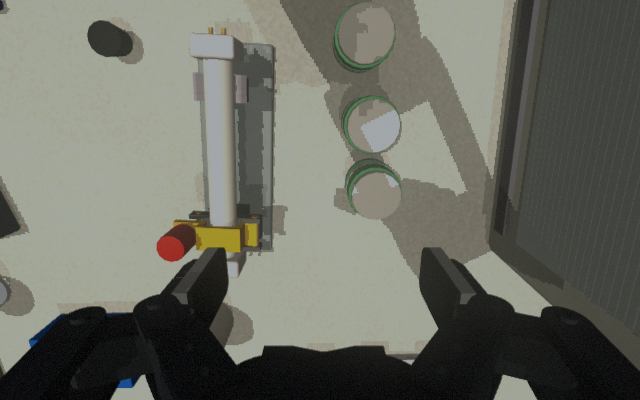

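```bash
python3 - <<'E'
from h import *
d=np.load("s.npy",allow_pickle=True).item()
crop(d,320,0,420,230,"s1",3)
# lids: threshold of non-green fit by ellipse on lid edge -> print z=66 positions for guessed centres
for u,v in ((366.5,35),(374,124.5),(376,194)): print(at_z(d,u,v,66).round(1))
E
```

```text
[416.  372.2  66. ]
[498.5 380.4  66. ]
[571.6 383.6  66. ]
```

View pics/s1.png

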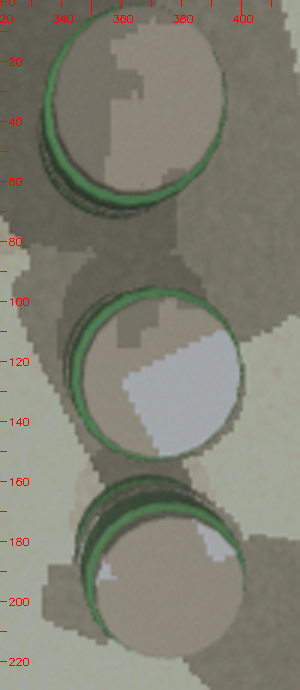

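```bash
python3 go.py 572.5 383.8 90 180; python3 -m jog '[[-0.06,0.12,0,0,0,0],[-0.115,0.224,0.1,0,0,-0.008],[-0.115,0.224,0.3,0,0,-0.008],[-0.115,0.224,0.5,0,0,-0.008],[-0.117,0.224,0.66,0,0,-0.008],[-0.117,0.224,0.66,0,0,-0.008],[-0.117,0.224,0.66,0,0,-0.008]]' 1
python3 - <<'E'
from h import *
d=shot("wrist","t_w")
E
python3 go.py 572.5 383.8 16 180;
```

```text
[-0.117  0.225  0.672] [-0.0003 -0.0006 -0.009 ] F [ 0.4  0.5 -0.9] gap 85.4 t 23.95 j6 [ 27.  12.  77.   0.  91. -62.]
time: 24.65
tool_pos: [572.5, 383.6, 94.3]
tcp_rot: [-179.9, -0.1, 179.9]
ft_force: [0.6, 0.9, 0.2]
finger_gap: 85.3
[ 0.007 -0.003  0.324] [ 0.0004  0.0007 -0.0002] F [0.4 0.1 0.3] gap 85.6 t 24.7 j6 [ 30.  26.  77.  -0.  77. -60.]
```

View pics/t_w.png

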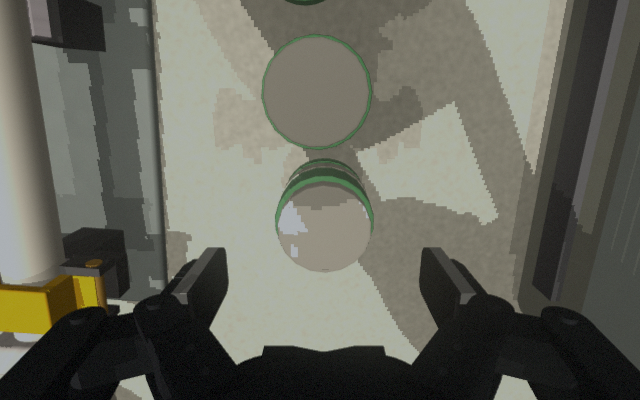

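```bash
python3 - <<'E'
from h import *
d=shot("wrist")
print(at_z(d,324.5,227,66),at_z(d,317,92,66),r.sense()["tool_pos"])
E
python3 go.py 572.5 383.8 16 180;
```

```text
[574.64641947 385.13704776  66.        ] [500.68844761 381.33146327  66.        ] [575.00843124 384.98806431  98.44071846]
[ 0.012 -0.006  0.33 ] [ 0.0008  0.0014 -0.0001] F [0.1 1.2 0.8] gap 85.6 t 24.75 j6 [ 30.  26.  77.   0.  77. -60.]
```

```bash
python3 -m jog '[[0.002,0,0.1,0,0,0],[0.002,0,0.2,0,0,0],[0.002,0,0.28,0,0,0],[0.002,0,0.32,0,0,0],[0.002,0,0.32,0,0,0]]' 1
python3 -m jog '[[0,0,0,0,0,0],[0,0,0,0,0,0],[0,0,0,0,0,0],[0,0,0,0,0,0],[0,0,0,0,0,0],[0,0,0,0,0,0]]' 0 45
python3 -m jog '[[0,0,-0.05,0,0,0],[0,0,-0.2,0,0,0],[0,0,-0.4,0,0,0],[0,0,-0.6,0,0,0],[0,0,-0.75,0,0,0],[0,0,-0.75,0,0,0],[0,0,-0.75,0,0,0]]'
python3 go.py 560 0 205 180
```

```text
time: 25.25
tool_pos: [573.0, 384.1, 15.4]
tcp_rot: [180.0, 0.0, -180.0]
ft_force: [-0.7, -0.5, 0.2]
finger_gap: 85.6
time: 25.85
tool_pos: [574.2, 384.9, 17.4]
tcp_rot: [179.9, 0.2, -180.0]
ft_force: [-0.6, 0.4, 7.0]
finger_gap: 58.8
time: 26.55
tool_pos: [573.1, 384.2, 204.1]
tcp_rot: [179.9, 0.1, -180.0]
ft_force: [0.1, -0.5, -4.6]
finger_gap: 58.7
[ 0.054 -1.537 -0.006] [0.0005 0.0008 0.0002] F [ 0.1 -0.5 -4.6] gap 58.7 t 26.55 j6 [ 30.  22.  71.   0.  87. -60.]
```

```bash
python3 -m jog '[[0,-0.08,0,0,0,0],[0,-0.22,0,0,0,0],[-0.02,-0.4,0,0,0,0],[-0.04,-0.58,0,0,0,0],[-0.05,-0.76,0,0,0,0],[-0.05,-0.92,0,0,0,0]]'
python3 -m jog '[[0,-0.18,0,0,0,0],[0,-0.36,0,0,0,0],[-0.01,-0.54,0,0,0,0],[-0.02,-0.72,0,0,0,0],[-0.03,-0.88,0,0,0,0]]'
python3 -m jog '[[0,-0.18,0,0,0,0],[0,-0.36,0,0,0,0],[-0.01,-0.5,0,0,0,0],[-0.02,-0.58,0,0,0,0],[-0.02,-0.6,0,0,0,0],[-0.02,-0.6,0,0,0,0]]'
python3 - <<'E'
from h import *
d=shot("wrist","u_w")
np.save("u.npy",{k:d[k] for k in d},allow_pickle=True)
E
python3 go.py 605.3 -288.6 205 180
```

```text
time: 27.15
tool_pos: [583.4, 151.4, 198.9]
tcp_rot: [-179.9, -0.3, -180.0]
ft_force: [1.1, 0.2, -3.9]
finger_gap: 59.2
time: 27.65
tool_pos: [590.9, -68.0, 199.1]
tcp_rot: [180.0, -0.3, -180.0]
ft_force: [1.7, 0.1, -3.1]
finger_gap: 59.0
time: 28.25
tool_pos: [597.2, -215.8, 200.2]
tcp_rot: [179.9, -0.2, 180.0]
ft_force: [-0.9, 0.5, -4.1]
finger_gap: 59.1
[-0.031 -0.295 -0.018] [ 0.0005 -0.0007  0.0003] F [-0.6 -0.9 -4. ] gap 58.6 t 28.3 j6 [ -24.   14.   81.    0.   85. -114.]
```

View pics/u_w.png

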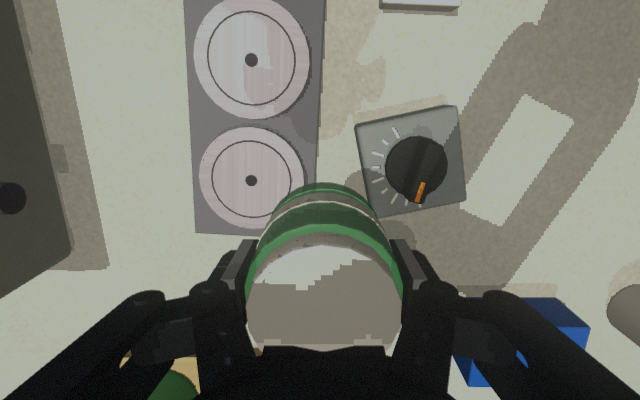

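```bash
python3 - <<'E'
from h import *
d=np.load("u.npy",allow_pickle=True).item()
a=at_z(d,251.3,180.3,18);b=at_z(d,251.3,60,18);print(a,b,np.linalg.norm(a-b))
# dimmer
print(at_z(d,416,165,72), d["extrinsics"][:3,3])
E
```

```text
[ 607.85409658 -289.51051149   18.        ] [ 492.88471654 -282.33144343   18.        ] 115.19330434246456
[ 581.12431219 -137.32861472   72.        ] [ 526.19802142 -216.05556942  343.38066929]
```

```bash
python3 -m jog '[[-0.01,-0.1,0,0,0,0],[-0.03,-0.22,0.1,0,0,0],[-0.04,-0.298,0.25,0,0,0],[-0.04,-0.298,0.4,0,0,0],[-0.04,-0.298,0.5,0,0,0],[-0.04,-0.298,0.55,0,0,0],[-0.04,-0.298,0.55,0,0,0]]'
python3 go.py 607.3 -289.3 36 180
```

```text
time: 29.0
tool_pos: [606.9, -288.2, 61.9]
tcp_rot: [179.9, -0.2, -179.9]
ft_force: [-0.1, 0.5, -4.1]
finger_gap: 58.8
[-0.002 -0.005  0.104] [ 0.0008 -0.0013  0.0008] F [-0.1  0.5 -4.1] gap 58.8 t 29.0 j6 [ -30.   26.   81.    0.   73. -120.]
```

```bash
python3 -m jog '[[-0.002,-0.004,0.04,0,0,0],[-0.002,-0.004,0.08,0,0,0],[-0.002,-0.004,0.1,0,0,0],[-0.002,-0.004,0.104,0,0,0],[-0.002,-0.004,0.104,0,0,0],[-0.002,-0.004,0.104,0,0,0]]'
python3 go.py 607.3 -289.3 36 180
```

```text
time: 29.6
tool_pos: [608.9, -291.8, 39.1]
tcp_rot: [-180.0, 0.0, -180.0]
ft_force: [0.3, 0.2, -3.2]
finger_gap: 58.9
[0.006 0.01  0.012] [-0.0001  0.0002  0.0002] F [ 0.3  0.2 -3.2] gap 58.9 t 29.6 j6 [ -30.   28.   82.   -0.   71. -120.]
```

```bash
python3 -m jog '[[0.003,0.005,0.01,0,0,0],[0.003,0.005,0.014,0,0,0],[0.003,0.005,0.014,0,0,0],[0.003,0.005,0.014,0,0,0]]'
python3 -m jog '[[0,0,0,0,0,0],[0,0,0,0,0,0],[0,0,0,0,0,0],[0,0,0,0,0,0],[0,0,0,0,0,0]]' 1
python3 -m jog '[[0,0,-0.1,0,0,0],[0,0,-0.3,0,0,0],[0,0,-0.5,0,0,0],[0,0,-0.65,0,0,0],[0,0,-0.75,0,0,0],[0,0,-0.75,0,0,0]]'
python3 - <<'E'
from h import *
d=shot("wrist","v_w")
np.save("v.npy",{k:d[k] for k in d},allow_pickle=True)
t=shot("top");crop(t,400,150,500,330,"v_t",4);np.save("vt.npy",{k:t[k] for k in t},allow_pickle=True)
E
python3 go.py 607.3 -289.3 36 180
```

```text
time: 30.0
tool_pos: [607.8, -290.3, 35.1]
tcp_rot: [180.0, 0.0, -180.0]
ft_force: [-0.9, 0.1, -3.0]
finger_gap: 59.1
time: 30.5
tool_pos: [608.0, -290.4, 35.3]
tcp_rot: [-180.0, 0.0, -180.0]
ft_force: [-0.3, -0.6, 0.2]
finger_gap: 85.2
time: 31.1
tool_pos: [610.2, -291.6, 229.2]
tcp_rot: [-179.7, 0.5, -180.0]
ft_force: [0.8, -0.5, 0.9]
finger_gap: 85.6
[0.005 0.005 0.749] [-0.0003  0.0004  0.0003] F [-0.2 -0.1 -0.6] gap 85.4 t 31.2 j6 [ -30.   19.   73.   -0.   88. -120.]
```

View pics/v_w.png

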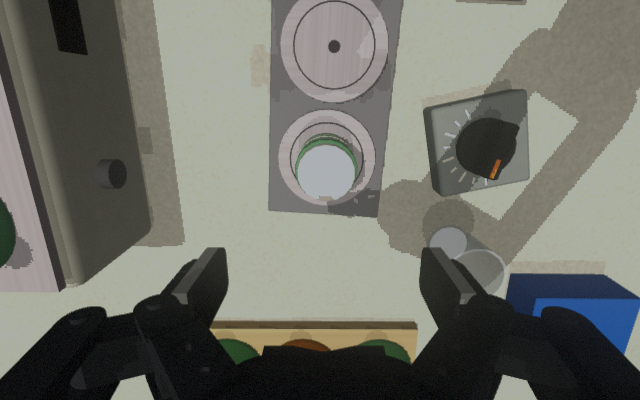

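View pics/v_t.png

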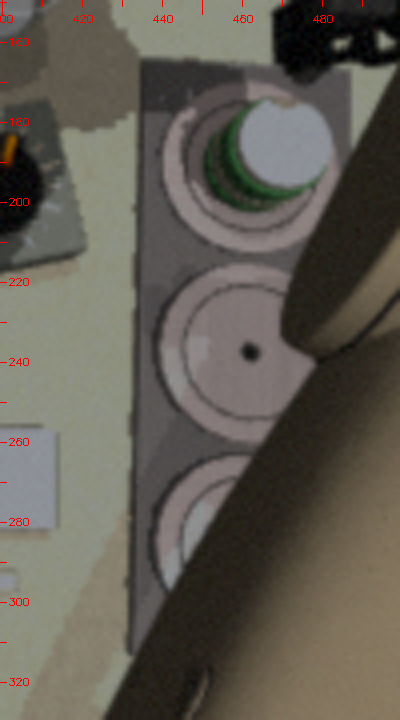

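```bash
python3 - <<'E'
from h import *
d=np.load("v.npy",allow_pickle=True).item()
crop(d,260,0,400,220,"v1",3)
p2=at_z(d,334.3,46.3,18);print("pan2",p2,"pan1",p2+[114.8,-7.2,0],"lid",at_z(d,326,172,81))
t=np.load("vt.npy",allow_pickle=True).item(); p=at_z(t,462.2,237.4,18);print("pan2",p,"pan1",p+[114.8,-7.2,0],"lid",at_z(t,470.5,185.2,81))
E
```

```text
pan2 [ 492.7118296  -281.86416407   18.        ] pan1 [ 607.5118296  -289.06416407   18.        ] lid [ 606.19432502 -290.01491889   81.        ]
pan2 [ 490.70457745 -281.85052799   18.        ] pan1 [ 605.50457745 -289.05052799   18.        ] lid [ 604.44922121 -287.84704026   81.        ]
```

View pics/v1.png

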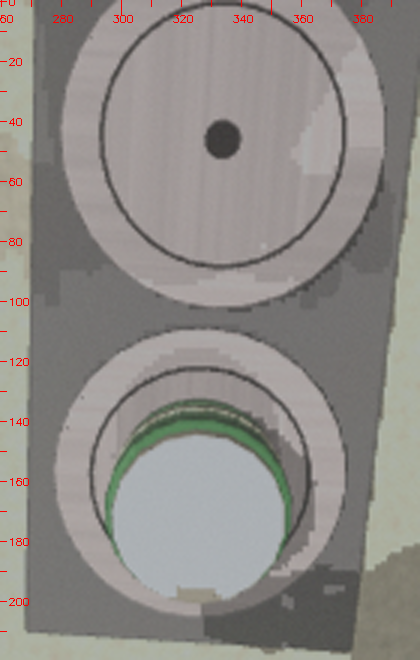

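```bash
python3 go.py 583 -127 215 165
```

```text
[0.1   0.654 0.032] [-0.0002  0.0005  0.0836] F [-0.2 -0.1 -0.6] gap 85.4 t 31.2 j6 [ -30.   19.   73.   -0.   88. -120.]
```

```bash
python3 -m jog '[[0.02,0.15,0,0,0,0.03],[0.06,0.35,0,0,0,0.07],[0.1,0.55,0,0,0,0.0836],[0.1,0.65,0.03,0,0,0.0836],[0.1,0.65,0.03,0,0,0.0836],[0.1,0.65,0.03,0,0,0.0836],[0.1,0.65,0.03,0,0,0.0836]]'
python3 - <<'E'
from h import *
d=shot("wrist","w_w")
np.save("w.npy",{k:d[k] for k in d},allow_pickle=True)
crop(d,230,90,410,250,"w1",4)
print(r.sense()["tool_pos"],r.sense()["tcp_rot"])
E
```

```text
time: 31.9
tool_pos: [582.4, -128.7, 214.1]
tcp_rot: [-180.0, -0.1, 165.0]
ft_force: [-0.3, 0.7, 0.3]
finger_gap: 85.3
[ 582.5367637  -128.99865328  214.42021716] [-1.79981337e+02 -4.92964904e-02  1.64927844e+02]
```

View pics/w1.png

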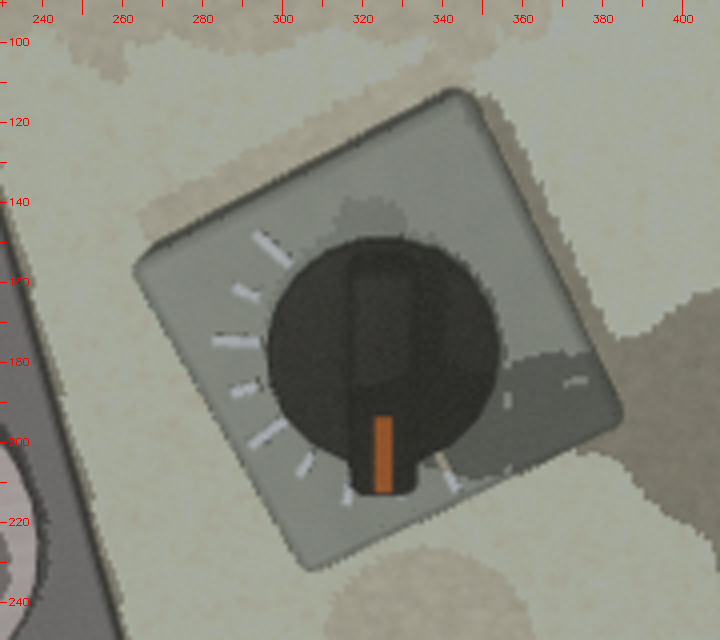

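View pics/w_w.png

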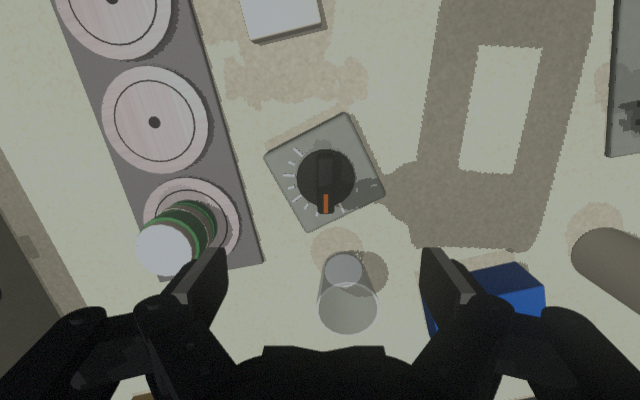

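```bash
python3 - <<'E'
from h import *
d=np.load("w.npy",allow_pickle=True).item()
g=lambda x,y:(230+x/4,90+y/4)
c=[at_z(d,*g(*p),34)[:2] for p in ((460,88),(135,265),(310,570),(622,415))]
ax=np.mean(c,0);print("box centre",ax,np.linalg.norm(c[0]-c[1]),np.linalg.norm(c[1]-c[2]))
e=c[0]-c[1];print("box yaw",np.degrees(np.arctan2(*e[::-1]))%90)
T=dict(t8=(272,248),t7=(246,293),t6=(237,341),t5=(244,391),t4=(267,434),t3=(305,464),t2=(348,494),t0=(450,475))
for k,p in T.items():
    w=at_z(d,*g(*p),34)[:2]-ax;print(k,w.round(1),np.degrees(np.arctan2(w[1],w[0])).round(1),np.hypot(*w).round(1))
kc=at_z(d,*g(384,352),44)[:2];print("disc",kc)
for p in ((383,418),(383,492)):
    w=at_z(d,*g(*p),72)[:2];print("ptr",w,[np.degrees(np.arctan2(*(w-a)[::-1])).round(1) for a in (ax,kc)])
a,b=[at_z(d,*g(*p),72)[:2] for p in ((383,418),(383,492))];print(np.degrees(np.arctan2(*(b-a)[::-1])))
E
```

```text
box centre [ 588.03364534 -128.03453885] 91.09969305653661 92.65738473928599
box yaw 13.057914001294094
t8 [-30.2 -20.2] -146.2 36.3
t7 [-20.9 -29.7] -125.2 36.3
t6 [ -9.7 -35.5] -105.3 36.8
t5 [  3.4 -37.5] -84.8 37.7
t4 [ 16.  -35.1] -65.4 38.6
t3 [ 26.5 -27.8] -46.4 38.4
t2 [ 37.4 -19.2] -27.1 42.0
t0 [39.3  8. ] 11.5 40.1
disc [ 588.43536554 -127.63223734]
ptr [ 596.63737018 -130.27186317] [np.float64(-14.6), np.float64(-17.8)]
ptr [ 613.93288149 -134.88962977] [np.float64(-14.8), np.float64(-15.9)]
-14.948829114686594
```

```bash
python3 -m jog '[[-0.02,0,0.1,0,0,0],[-0.04,0,0.2,0,0,0],[-0.04,0,0.28,0,0,0],[-0.04,0,0.28,0,0,0],[-0.04,0,0.28,0,0,0],[-0.04,0,0.28,0,0,0]]'
python3 - <<'E'
from h import *
d=shot("wrist","x_w")
np.save("x.npy",{k:d[k] for k in d},allow_pickle=True)
crop(d,240,90,420,240,"x1",4)
print(r.sense()["tool_pos"],r.sense()["tcp_rot"])
d=shot("top");crop(d,365,165,430,230,"x2",8);np.save("xt.npy",{k:d[k] for k in d},allow_pickle=True)
d=shot("scene");crop(d,255,230,320,285,"x3",8)
E
```

```text
time: 32.55
tool_pos: [593.3, -131.3, 146.8]
tcp_rot: [-180.0, 0.1, 165.0]
ft_force: [-0.0, 0.1, -0.5]
finger_gap: 85.5
[ 593.38609128 -131.12919142  146.97076294] [-1.79990380e+02  1.59996030e-01  1.64970316e+02]
```

View pics/x1.png

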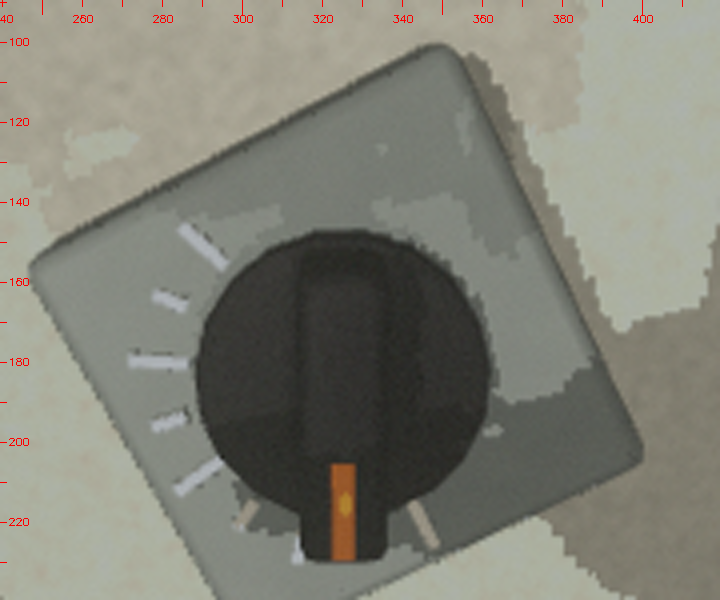

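View pics/x3.png

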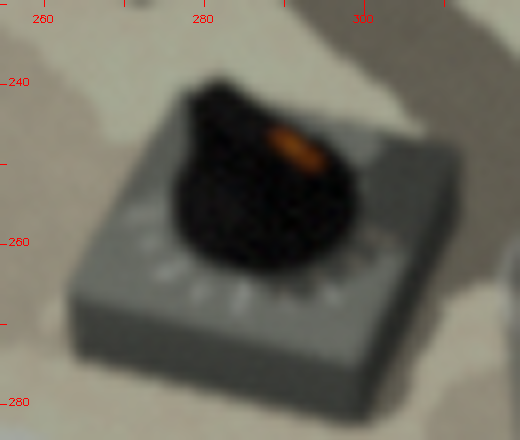

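```bash
python3 - <<'E'
from h import *
d=np.load("x.npy",allow_pickle=True).item()
g=lambda x,y:(240+x/4-.4,90+y/4-.4)
L=dict(t8=((180,227),(226,268)),t7=((153,294),(186,307)),t6=((128,360),(188,363)),t5=((152,429),(186,420)),t4=((178,492),(224,461)),t3=((238,527),(256,502)),t0=((408,503),(436,550)))
A=[];b=[];W={}
for k,(p,q) in L.items():
    p=at_z(d,*g(*p),34)[:2];q=at_z(d,*g(*q),34)[:2];W[k]=(p,q);u=(q-p)/np.linalg.norm(q-p);n=np.array([-u[1],u[0]])*np.linalg.norm(q-p);A.append(n);b.append(n@p)
c=np.linalg.lstsq(np.array(A),np.array(b),rcond=None)[0];print("axis from ticks",c)
corners=[at_z(d,*g(*p),34)[:2] for p in ((440,42),(32,265),(642,455))];bc=(corners[1]+corners[2])/2;print("box c",bc,[np.round(x,1) for x in corners])
for ctr in (c,bc):
  for k in W:
    m=np.mean(W[k],0)-ctr;print(k,np.degrees(np.arctan2(m[1],m[0])).round(1),np.hypot(*m).round(1),end='; ')
  print()
p,q=[at_z(d,*g(*p),72)[:2] for p in ((343,465),(343,560))];print(p,q,np.degrees(np.arctan2(*(q-p)[::-1])),np.linalg.norm(p-q))
for ctr in (c,bc): print(np.degrees(np.arctan2(*(q-ctr)[::-1])),np.linalg.norm(q-ctr))
print("disc",at_z(d,*g(344,375),44)[:2])
E
```

```text
axis from ticks [ 590.32329597 -128.96089164]
box c [ 587.63074892 -127.91260411] [array([532.3, -94.3]), array([ 552.5, -182.2]), array([622.7, -73.6])]
t8 -148.7 37.8; t7 -129.4 37.7; t6 -109.7 37.2; t5 -88.8 36.9; t4 -68.6 36.3; t3 -48.5 36.0; t0 12.2 36.8; 
t8 -145.1 36.1; t7 -125.1 36.9; t6 -105.2 37.4; t5 -84.8 38.1; t4 -65.4 38.3; t3 -46.5 38.5; t0 9.8 39.2; 
[ 596.19742269 -130.53978845] [ 613.62462473 -135.20139987] -14.975477882367803 18.03989999192977
-14.99297039317836 24.122517800594817
-15.663727283888505 26.996446493109715
disc [ 587.68004974 -127.89241652]
```

```bash
python3 go.py 588.2 -128.2 47 165
```

```text
[0.023 0.005 0.399] [-0.      0.0008 -0.0001] F [ 0.3  0.2 -0.2] gap 85.4 t 32.7 j6 [-17.  12.  90.  -0.  79. -92.]
```

```bash
python3 -m jog '[[0.023,0.005,0.1,0,0,0],[0.023,0.005,0.2,0,0,0],[0.023,0.005,0.3,0,0,0],[0.023,0.005,0.37,0,0,0],[0.023,0.005,0.4,0,0,0],[0.023,0.005,0.4,0,0,0]]' 0.55
python3 go.py 588.2 -128.2 47 165
python3 -m jog '[[0,0,0,0,0,0],[0,0,0,0,0,0],[0,0,0,0,0,0],[0,0,0,0,0,0],[0,0,0,0,0,0]]' 0 50
python3 go.py 588.2 -128.2 47 165
python3 -c "
from bench import r
print(r.sense()['wrist_torque'])"
```

```text
time: 33.3
tool_pos: [586.6, -127.5, 44.4]
tcp_rot: [180.0, -0.1, 165.0]
ft_force: [-0.1, 0.6, 0.4]
finger_gap: 46.7
[-0.007 -0.001 -0.01 ] [ 0.     -0.0004  0.    ] F [-0.1  0.6  0.4] gap 46.7 t 33.3 j6 [-17.  17.  95.  -0.  68. -92.]
time: 33.8
tool_pos: [588.3, -128.4, 46.9]
tcp_rot: [-180.0, 0.2, 165.0]
ft_force: [-1.4, -2.0, 5.9]
finger_gap: 15.3
[ 0.001  0.001 -0.   ] [-0.0002  0.0009 -0.    ] F [-1.4 -2.   5.9] gap 15.3 t 33.8 j6 [-17.  17.  95.  -0.  68. -92.]
[-0.17212081  0.3007761   0.00200786]
```

```bash
cat > tq.py <<'E'
from bench import r
s=r.sense();print("yaw",s["tcp_rot"][2].round(2),"Tz",s["wrist_torque"][2].round(3),s["tool_pos"].round(1))
E
for i in 1 ; do python3 -m jog '[[0,0,0,0,0,-0.015],[0,0,0,0,0,-0.03],[0,0,0,0,0,-0.03]]'; python3 tq.py; done
python3 -m jog '[[0,0,0,0,0,-0.015],[0,0,0,0,0,-0.03],[0,0,0,0,0,-0.03]]'; python3 tq.py
python3 -m jog '[[0,0,0,0,0,-0.015],[0,0,0,0,0,-0.03],[0,0,0,0,0,-0.03]]'; python3 tq.py
```

```text
time: 34.1
tool_pos: [588.3, -128.5, 46.9]
tcp_rot: [-179.9, 0.2, 170.5]
ft_force: [-2.0, -1.6, 6.8]
finger_gap: 14.9
yaw 170.5 Tz 0.299 [ 588.3 -128.5   46.9]
time: 34.4
tool_pos: [588.2, -128.5, 46.9]
tcp_rot: [-179.9, 0.1, 175.9]
ft_force: [-2.1, -1.4, 6.1]
finger_gap: 15.6
yaw 175.88 Tz -0.035 [ 588.2 -128.5   46.9]
time: 34.7
tool_pos: [588.2, -128.5, 46.9]
tcp_rot: [-179.9, 0.1, -178.7]
ft_force: [-2.8, -1.7, 6.5]
finger_gap: 15.2
yaw -178.72 Tz 0.04 [ 588.2 -128.5   46.9]
```

```bash
python3 -m jog '[[0,0,0,0,0,-0.015],[0,0,0,0,0,-0.03],[0,0,0,0,0,-0.03]]'; python3 tq.py
python3 -m jog '[[0,0,0,0,0,-0.01],[0,0,0,0,0,-0.02],[0,0,0,0,0,-0.02]]'; python3 tq.py
python3 -m jog '[[0,0,0,0,0,-0.01],[0,0,0,0,0,-0.02],[0,0,0,0,0,-0.02]]'; python3 tq.py
```

```text
time: 35.0
tool_pos: [588.2, -128.5, 47.0]
tcp_rot: [-179.9, 0.1, -173.3]
ft_force: [-2.9, -1.5, 6.3]
finger_gap: 15.0
yaw -173.31 Tz 0.035 [ 588.2 -128.5   47. ]
time: 35.3
tool_pos: [588.3, -128.6, 47.0]
tcp_rot: [-179.9, 0.1, -169.7]
ft_force: [-2.2, -2.6, 6.3]
finger_gap: 15.0
yaw -169.74 Tz 0.195 [ 588.3 -128.6   47. ]
time: 35.6
tool_pos: [588.2, -128.5, 46.9]
tcp_rot: [-179.9, 0.1, -166.2]
ft_force: [-2.7, -1.6, 7.2]
finger_gap: 15.2
yaw -166.22 Tz -0.937 [ 588.2 -128.5   46.9]
```

```bash
python3 tq.py;python3 -m jog '[[0,0,0,0,0,-0.004],[0,0,0,0,0,-0.008],[0,0,0,0,0,-0.008]]'; python3 tq.py
python3 -m jog '[[0,0,0,0,0,0],[0,0,0,0,0,0]]'; python3 tq.py
```

```text
yaw -166.22 Tz -0.937 [ 588.2 -128.5   46.9]
time: 35.9
tool_pos: [588.2, -128.6, 47.0]
tcp_rot: [-179.9, 0.1, -164.9]
ft_force: [-2.2, -2.1, 7.0]
finger_gap: 14.6
yaw -164.87 Tz -1.405 [ 588.2 -128.6   47. ]
time: 36.1
tool_pos: [588.2, -128.6, 47.0]
tcp_rot: [-179.9, 0.1, -164.9]
ft_force: [-1.5, -2.4, 6.6]
finger_gap: 15.1
yaw -164.89 Tz -1.404 [ 588.2 -128.6   47. ]
```

```bash
python3 -m jog '[[0,0,0,0,0,0.04],[0,0,0,0,0,0.08],[0,0,0,0,0,0.12],[0,0,0,0,0,0.16],[0,0,0,0,0,0.2],[0,0,0,0,0,0.24],[0,0,0,0,0,0.28],[0,0,0,0,0,0.32],[0,0,0,0,0,0.36],[0,0,0,0,0,0.36]]'; python3 tq.py
python3 -m jog '[[0,0,0,0,0,0.04],[0,0,0,0,0,0.08],[0,0,0,0,0,0.12],[0,0,0,0,0,0.16],[0,0,0,0,0,0.2],[0,0,0,0,0,0.24],[0,0,0,0,0,0.28],[0,0,0,0,0,0.32],[0,0,0,0,0,0.33],[0,0,0,0,0,0.33]]'; python3 tq.py
```

```text
time: 37.1
tool_pos: [588.4, -128.3, 46.9]
tcp_rot: [179.9, 0.2, 130.2]
ft_force: [-2.3, -2.1, 6.3]
finger_gap: 15.6
yaw 130.18 Tz 0.059 [ 588.4 -128.3   46.9]
time: 38.1
tool_pos: [588.7, -128.3, 47.0]
tcp_rot: [179.8, 0.0, 71.0]
ft_force: [0.4, -2.3, 6.0]
finger_gap: 15.4
yaw 71.02 Tz 0.216 [ 588.7 -128.3   47. ]
```

Release, rise and look.

```bash
python3 -m jog '[[0,0,0,0,0,0],[0,0,0,0,0,0],[0,0,0,0,0,0],[0,0,0,0,0,0]]' 0.6
python3 -m jog '[[0,0,-0.1,0,0,0],[0,0,-0.25,0,0,0],[0,0,-0.4,0,0,0],[0,0,-0.5,0,0,0],[0,0,-0.5,0,0,0],[0,0,-0.5,0,0,0]]'
python3 - <<'E'
from h import *
d=shot("wrist","y_w")
np.save("y.npy",{k:d[k] for k in d},allow_pickle=True)
crop(d,230,80,420,240,"y1",4)
print(r.sense()["tool_pos"],r.sense()["tcp_rot"])
E
```

```text
time: 38.5
tool_pos: [586.9, -127.6, 44.8]
tcp_rot: [-180.0, -0.0, 71.0]
ft_force: [0.2, -0.1, -0.0]
finger_gap: 51.2
time: 39.1
tool_pos: [587.5, -127.8, 170.5]
tcp_rot: [179.9, -0.0, 71.0]
ft_force: [-0.3, -0.8, -0.7]
finger_gap: 51.3
[ 586.66494019 -127.54872028  169.12906632] [-1.79934454e+02 -5.91366508e-04  7.10401427e+01]
```

View pics/y1.png

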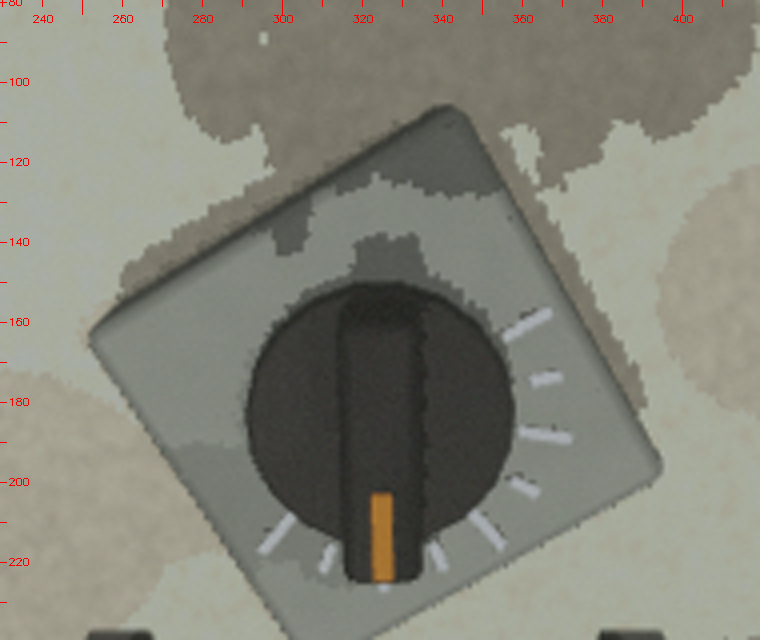

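```bash
python3 go.py 520 150 230 180; python3 - <<'E'
from h import *
d=shot("top","z_t")
E
```

```text
[ 0.963 -0.613 -0.243] [-2.000e-04 -3.000e-04 -6.053e-01] F [-0.5  0.7  0.3] gap 51.2 t 39.15 j6 [-17.  10.  89.   0.  81.   2.]
```

View pics/z_t.png

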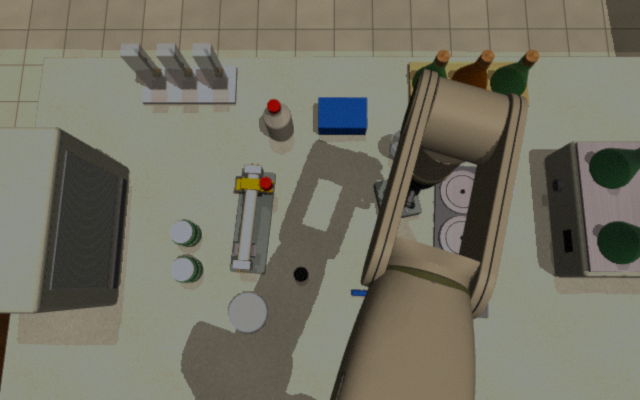

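```bash
python3 - <<'E'
from h import *
d=shot("top");crop(d,380,120,500,270,"z1",5)
d=shot("scene","z_s")
E
```

```text
(no output)
```

View pics/z1.png

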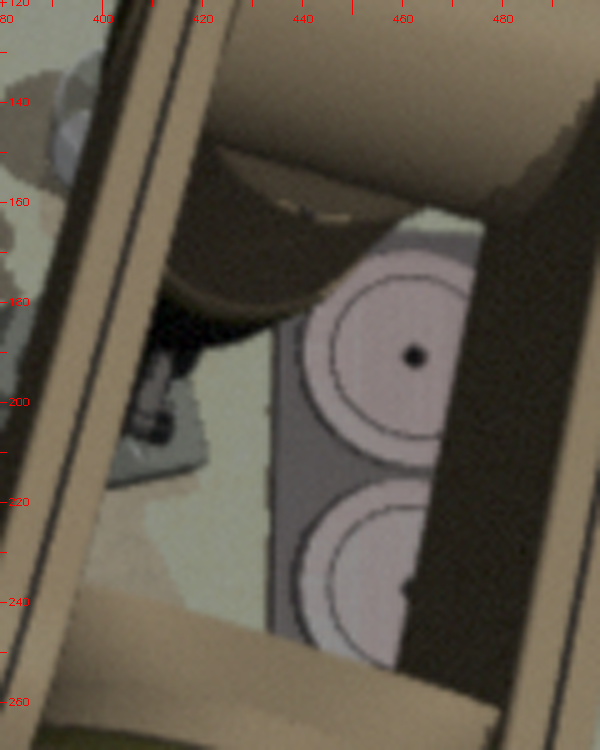

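View pics/z_s.png

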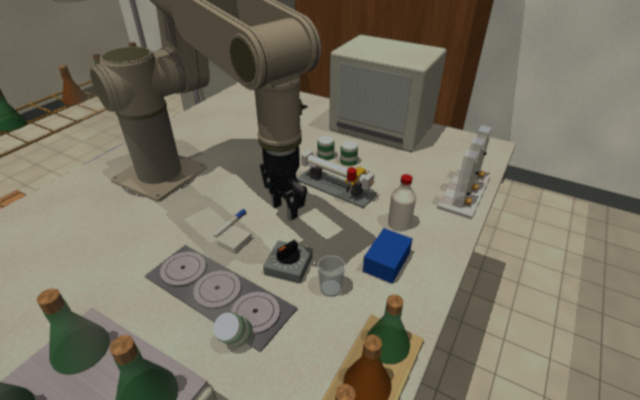

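```bash
python3 - <<'E'
from h import *
d=shot("scene");crop(d,190,280,300,370,"z3",6)
np.save("zs.npy",{k:d[k] for k in d},allow_pickle=True)
print(at_z(d,231,328,66),at_z(d,231,328,74))
E
```

```text
[ 618.96539654 -374.51320238   66.        ] [ 623.46491696 -378.34892893   74.        ]
```

View pics/z3.png

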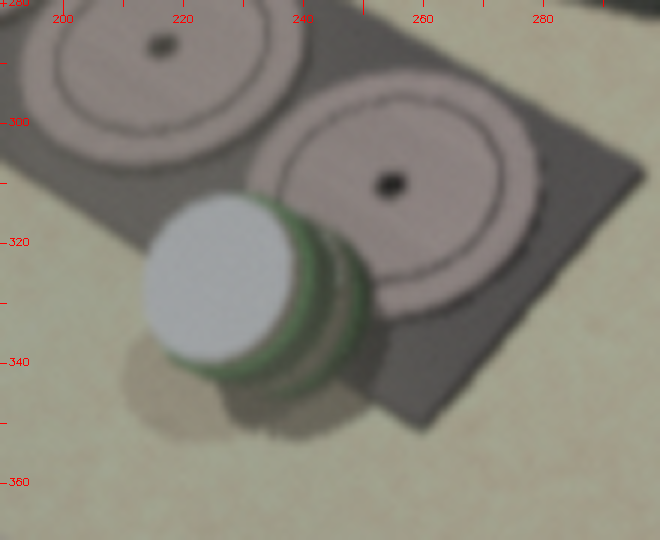

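```bash
python3 go.py 613 -340 240 86.4
```

```text
[-0.769  0.377 -0.288] [-0.0009 -0.0001 -0.0853] F [ 0.4 -0.5 -0.6] gap 51.2 t 39.35 j6 [-17.  10.  89.   0.  81.   2.]
```

```bash
python3 -m jog '[[0,0,-0.15,0,0,-0.03],[-0.15,0.08,-0.28,0,0,-0.06],[-0.35,0.18,-0.28,0,0,-0.085],[-0.5,0.28,-0.28,0,0,-0.085],[-0.68,0.35,-0.28,0,0,-0.085],[-0.768,0.377,-0.28,0,0,-0.085],[-0.768,0.377,-0.28,0,0,-0.085],[-0.768,0.377,-0.28,0,0,-0.085]]' 1
python3 - <<'E'
from h import *
d=shot("wrist","A_w")
np.save("A.npy",{k:d[k] for k in d},allow_pickle=True)
crop(d,230,80,430,240,"A1",4)
print(r.sense()["tool_pos"],r.sense()["tcp_rot"])
d=shot("top");crop(d,420,130,540,330,"A2",3)
d=shot("scene");crop(d,190,270,310,370,"A3",6)
E
```

```text
time: 40.15
tool_pos: [613.4, -340.1, 238.6]
tcp_rot: [-179.9, -0.1, 86.3]
ft_force: [-0.1, 0.4, -0.1]
finger_gap: 85.6
[ 613.71249027 -339.13419713  239.03292606] [-1.79929513e+02 -7.20783245e-02  8.63405728e+01]
```

View pics/A_w.png

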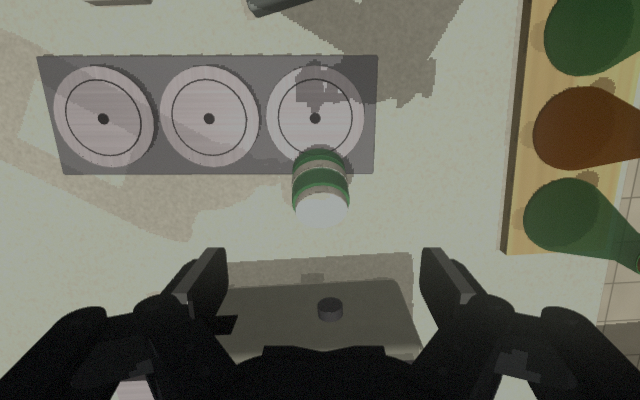

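View pics/A2.png

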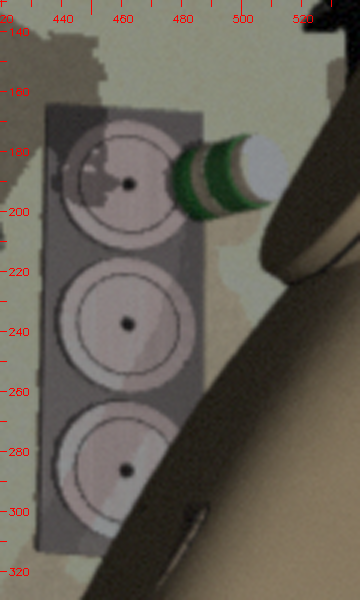

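View pics/A3.png

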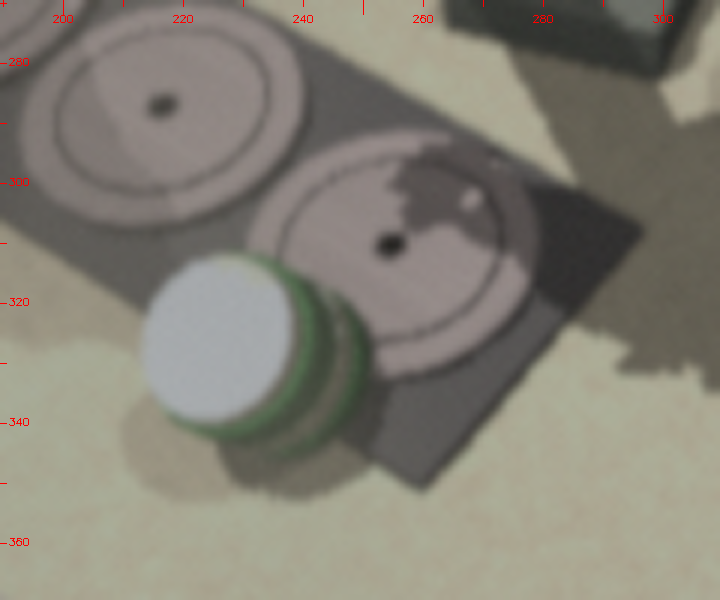

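```bash
cat > fit.py <<'E'
from h import *
from scipy.optimize import least_squares
A=np.load("A.npy",allow_pickle=True).item()
t=shot("top");s=shot("scene")
T=tri([(A,321,209),(t,508,186),(s,226.2,326.3)]);print("lid top",T,[proj(c,T).round(1) for c in (A,t,s)])
ph=np.linspace(0,2*np.pi,73)
def circ(c,ax,rad):
    u=np.cross(ax,[1,0,0]);u/=np.linalg.norm(u);v=np.cross(ax,u);return c+rad*(np.outer(np.cos(ph),u)+np.outer(np.sin(ph),v))
P=lambda d,X:np.array([proj(d,x) for x in X])
def unpack(x):
    a=np.array([x[3],x[4],1.]);a/=np.linalg.norm(a);return x[:3],a
def res(x):
    T,a=unpack(x);B=T-66*a
    w=P(A,circ(B,a,30));tt=P(t,circ(B,a,30));ss=P(s,circ(B,a,30))
    r_=[*(proj(A,T)-(321,209)),*(proj(t,T)-(508,186)),*(proj(s,T)-(226.2,326.3)),w[:,1].min()-148.5,(w[:,0].min()+w[:,0].max())/2-319.5,tt[:,0].min()-476.5,ss[:,0].max()-252.5]
    return r_
o=least_squares(res,[*T,0,-.3]);T,a=unpack(o.x);print(o.fun.round(2));print("T",T.round(1),"axis",a.round(3),"tilt",np.degrees(np.arccos(a[2])).round(1),"dir",np.degrees(np.arctan2(a[1],a[0])).round(0))
B=T-66*a;print("base",B.round(1),"lowest z",(B[2]-30*np.hypot(a[0],a[1])).round(1),"mid",(B+33*a).round(1))
np.save("fit.npy",np.r_[T,a])
for d,n in ((A,"fa"),(t,"ft"),(s,"fs")):
    im=d["pixels"][:,:,::-1].copy();im=cv2.resize(im,None,fx=4,fy=4)
    for c,rad in ((T,27),(B,30),(B+55*a,30)): cv2.polylines(im,[(P(d,circ(c,a,rad))*4+2).astype(np.int32)],True,(0,0,255),1)
    q=(proj(d,T)*4).astype(int);cv2.imwrite(f"pics/{n}.png",im[max(q[1]-280,0):q[1]+150,max(q[0]-250,0):q[0]+250])
E
python3 fit.py
```

```text
lid top [ 607.83163334 -377.90499718   67.18601311] [array([320.2, 209.3]), array([507.3, 185.2]), array([225.4, 326.5])]
[-0.27  0.15 -0.78 -1.05 -0.49  0.19 -0.32  0.22  0.16 -0.65]
T [ 608.4 -377.7   67.4] axis [-0.003 -0.424  0.906] tilt 25.1 dir -90.0
base [ 608.7 -349.7    7.6] lowest z -5.1 mid [ 608.5 -363.7   37.5]
```

```bash
cd pics; python3 -c "
import cv2,numpy as np
a=[cv2.resize(cv2.imread(f'{n}.png'),(390,340)) for n in ('fa','ft')]
cv2.imwrite('f2.png',np.hstack(a))"
```

```text
(no output)
```

View pics/f2.png

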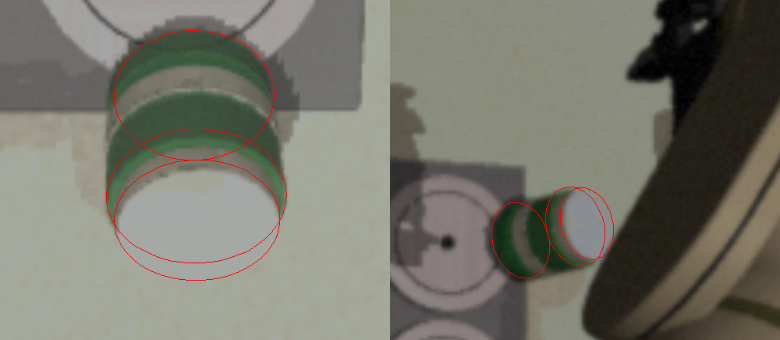

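View pics/fs.png

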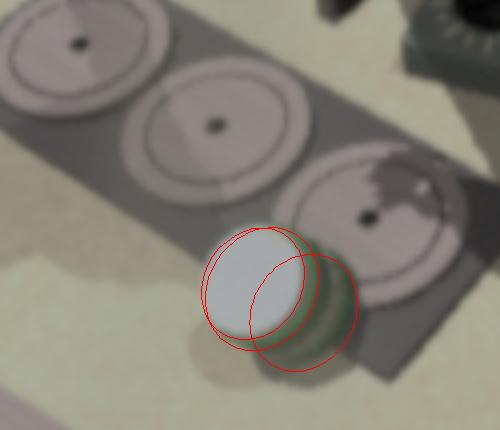

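```bash
python3 - <<'E'
from h import *
A=np.load("A.npy",allow_pickle=True).item()
crop(A,270,130,370,240,"B1",7)
t=shot("top");crop(t,460,150,530,220,"B2",9)
E
```

```text
(no output)
```

View pics/B1.png

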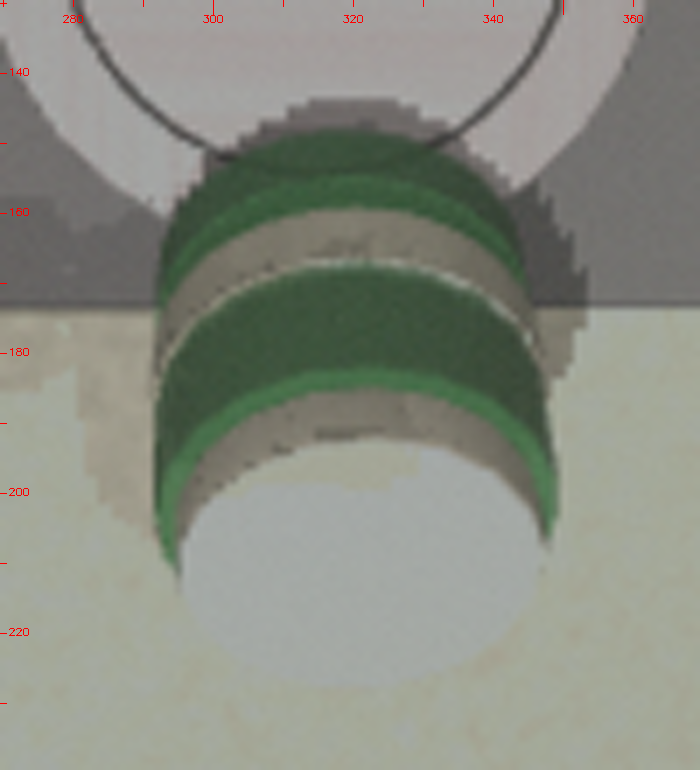

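View pics/B2.png

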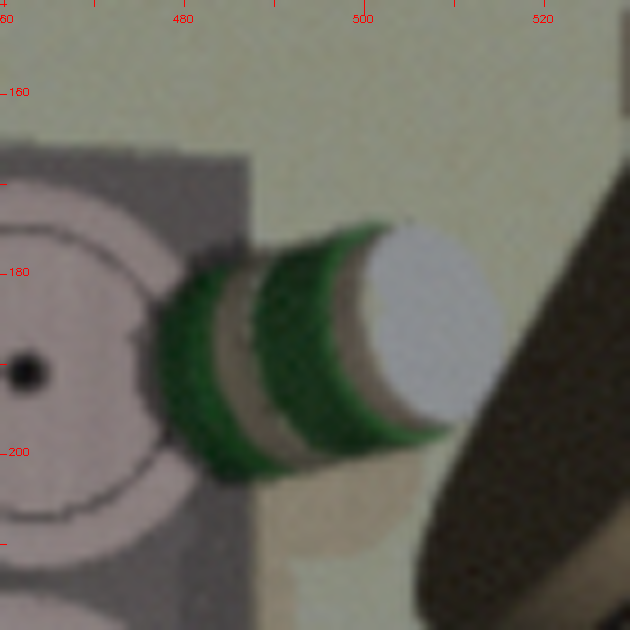

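```bash
sed -i 's/^    r_=.*/    lw=P(A,circ(T,a,27));lt=P(t,circ(T,a,27));ls=P(s,circ(T,a,27));e=lambda q:[q[:,0].min(),q[:,0].max(),q[:,1].min(),q[:,1].max()]\n    r_=[*np.subtract(e(lw),(295,348,192,228)),*np.subtract(e(lt),(500,515.5,174.2,196.7)),*np.subtract(e(ls),(213.5,238.8,311.8,340)),w[:,1].min()-148,tt[:,0].min()-476.6,tt[:,1].max()-203,ss[:,0].max()-252.5]/' fit.py; python3 fit.py; cd pics;  python3 -c "
import cv2,numpy as np
a=[cv2.resize(cv2.imread(f'{n}.png'),(390,340)) for n in ('fa','ft')]
cv2.imwrite('f3.png',np.hstack(a))"
```

```text
lid top [ 607.83163334 -377.90499718   67.18601311] [array([320.2, 209.3]), array([507.3, 185.2]), array([225.4, 326.5])]
[-0.49 -0.04 -0.35 -0.19 -0.15  0.54 -1.04 -0.87 -0.82 -0.42  0.31  0.45
 -0.62  0.15 -0.6  -0.65]
T [ 609.  -378.5   70.1] axis [ 0.026 -0.475  0.879] tilt 28.4 dir -87.0
base [ 607.3 -347.1   12.1] lowest z -2.2 mid [ 608.1 -362.8   41.1]
```

View pics/f3.png

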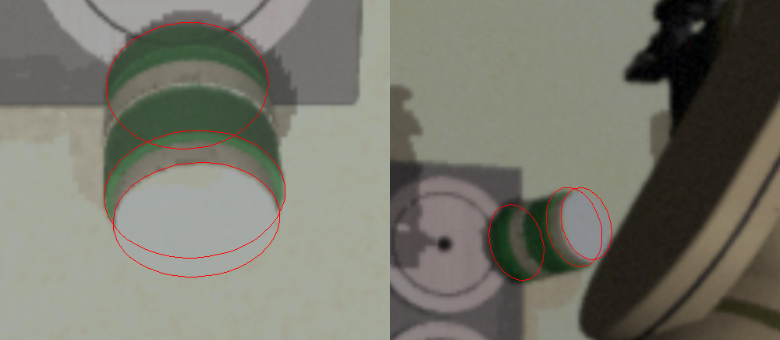

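```bash
python3 - <<'E'
from h import *
t=shot("top")
for u,v in ((548,158),(553,270),(577,145),(580,274)):
    print(u,v,[at_z(t,u,v,z)[:2].round(0).tolist() for z in (0,100,140)])
A=np.load("A.npy",allow_pickle=True).item()
print([at_z(A,u,v,0).round(0).tolist() for u,v in ((230,290),(408,283))],[at_z(A,u,v,100).round(0).tolist() for u,v in ((230,290),(408,283))])
E
python3 - <<'E'
import sys
sys.argv=["go","0","0","0","0"]
from scipy.spatial.transform import Rotation as Ro
import numpy as np
# target R: tool z=-axis, tool y ~ row dir
a=np.array([0.0,-0.47,0.883]);a/=np.linalg.norm(a)
z=-a;y=np.array([.998,-.063,0]);y-=z*(y@z);y/=np.linalg.norm(y);x=np.cross(y,z)
print(Ro.from_matrix(np.c_[x,y,z]).as_euler("xyz",degrees=True))
E
```

```text
548 158 [[694.0, -513.0], [664.0, -461.0], [652.0, -440.0]]
553 270 [[415.0, -500.0], [412.0, -449.0], [411.0, -429.0]]
577 145 [[728.0, -589.0], [695.0, -530.0], [682.0, -506.0]]
580 274 [[406.0, -564.0], [404.0, -507.0], [403.0, -484.0]]
[[478.0, -507.0, 0.0], [715.0, -512.0, 0.0]] [[515.0, -445.0, 100.0], [689.0, -448.0, 100.0]]
[-178.30370068  -27.97808689   86.38792501]
```

```bash
python3 go.py 608 -428 164 86.4 -178.3 -28
```

```text
[-0.356 -0.002  0.305] [ 0.0094  0.1556 -0.0024] F [ 0.  -0.3  0.5] gap 85.6 t 40.6 j6 [-33.  23.  66.   0.  91. -29.]
```

```bash
python3 -m jog '[[-0.1,0,0,0.002,0.035,0],[-0.2,0,0,0.004,0.075,-0.001],[-0.3,0,0.05,0.007,0.11,-0.0015],[-0.356,-0.002,0.15,0.0094,0.14,-0.002],[-0.356,-0.002,0.25,0.0094,0.1556,-0.0024],[-0.356,-0.002,0.305,0.0094,0.1556,-0.0024],[-0.356,-0.002,0.305,0.0094,0.1556,-0.0024],[-0.356,-0.002,0.305,0.0094,0.1556,-0.0024]]' 1
python3 - <<'E'
from h import *
d=shot("wrist","C_w")
np.save("C.npy",{k:d[k] for k in d},allow_pickle=True)
f=np.load("fit.npy");T,a=f[:3],f[3:];print("T",proj(d,T),"B",proj(d,T-66*a))
s=r.sense();print(s["tool_pos"],s["tcp_rot"])
E
python3 go.py 607.9 -357.5 31.4 86.4 -178.3 -28
```

```text
time: 41.4
tool_pos: [608.7, -427.8, 166.0]
tcp_rot: [-178.4, -27.9, 86.5]
ft_force: [0.7, 0.4, 1.9]
finger_gap: 85.3
T [323.05206833 192.02694187] B [321.2772186  172.96021928]
[ 609.17134839 -428.05568506  167.40571097] [-178.49480349  -27.79509542   86.56213091]
[-0.005 -0.006  0.613] [0.0007 0.0012 0.0008] F [0.  0.2 0.3] gap 85.3 t 41.45 j6 [-48.  54.  35.  20. 112. -41.]
```

View pics/C_w.png

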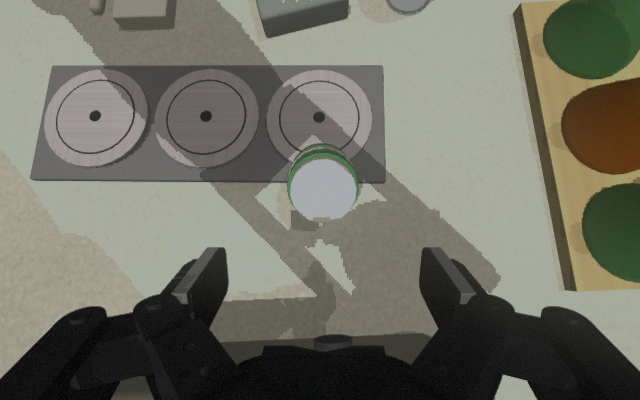

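```bash
python3 -m jog '[[-0.003,-0.002,0.15,0,0,0],[-0.004,-0.004,0.3,0,0,0],[-0.004,-0.004,0.42,0,0,0],[-0.004,-0.004,0.5,0,0,0],[-0.004,-0.004,0.5,0,0,0],[-0.004,-0.004,0.5,0,0,0]]' 1
python3 - <<'E'
from h import *
d=shot("wrist","D_w")
f=np.load("fit.npy");T,a=f[:3],f[3:];print("T",proj(d,T),"B",proj(d,T-66*a))
E
python3 go.py 607.9 -357.5 31.4 86.4 -178.3 -28
```

```text
time: 42.05
tool_pos: [608.0, -370.9, 56.3]
tcp_rot: [-178.5, -27.9, 86.5]
ft_force: [0.6, -1.8, 0.2]
finger_gap: 85.2
T [324.66474741 269.07073963] B [321.2485231 215.2598738]
[ 0.003 -0.002  0.117] [0.001  0.0011 0.0005] F [ 0.6 -0.   0.7] gap 85.5 t 42.1 j6 [-45.  50.  52.  19.  98. -43.]
```

View pics/D_w.png

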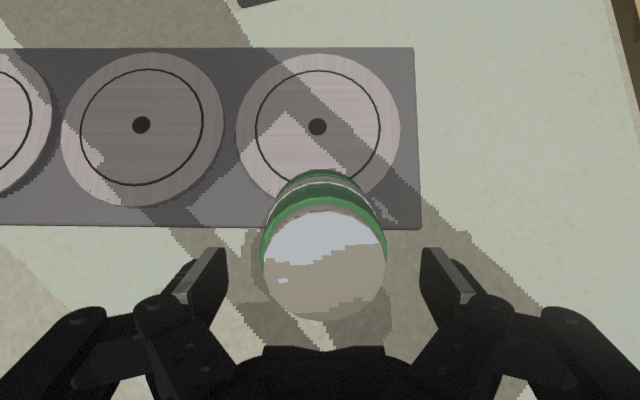

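```bash
python3 -m jog '[[0.003,0,0.05,0,0,0],[0.003,0,0.09,0,0,0],[0.003,0,0.11,0,0,0],[0.003,0,0.11,0,0,0]]' 1
python3 -m jog '[[0,0,0,0,0,0],[0,0,0,0,0,0],[0,0,0,0,0,0],[0,0,0,0,0,0],[0,0,0,0,0,0],[0,0,0,0,0,0]]' 0 45
python3 go.py 607.9 -357.5 31.4 86.4 -178.3 -28
```

```text
time: 42.5
tool_pos: [605.9, -356.0, 27.5]
tcp_rot: [-178.1, -28.1, 86.3]
ft_force: [-0.5, 1.1, -0.3]
finger_gap: 85.3
time: 43.1
tool_pos: [606.9, -357.6, 29.6]
tcp_rot: [-178.3, -28.0, 86.4]
ft_force: [1.0, -1.8, 2.1]
finger_gap: 58.9
[ 0.004  0.004 -0.006] [ 0.0003  0.0002 -0.0002] F [ 1.  -1.8  2.1] gap 58.9 t 43.1 j6 [-45.  50.  55.  20.  95. -43.]
```

Lift straight up (world) then rotate upright.

```bash
python3 go.py 607 -370 150 86.4 -178.3 -28; python3 go.py 607 -340 190 86.4 180 0
```

```text
[ 0.182 -0.01  -0.449] [ 0.0003  0.0002 -0.0002] F [ 1.  -1.8  2.1] gap 58.9 t 43.1 j6 [-45.  50.  55.  20.  95. -43.]
[ 0.363 -0.02  -0.534] [-0.009  -0.1554  0.002 ] F [ 1.  -1.8  2.1] gap 58.9 t 43.1 j6 [-45.  50.  55.  20.  95. -43.]
```

```bash
python3 -m jog '[[0.04,-0.002,-0.1,0,0,0],[0.09,-0.005,-0.22,0,0,0],[0.18,-0.01,-0.38,0,0,0],[0.25,-0.015,-0.48,-0.002,-0.04,0],[0.32,-0.02,-0.52,-0.004,-0.08,0.001],[0.363,-0.02,-0.534,-0.007,-0.12,0.0015],[0.363,-0.02,-0.534,-0.009,-0.1554,0.002],[0.363,-0.02,-0.534,-0.009,-0.1554,0.002],[0.363,-0.02,-0.534,-0.009,-0.1554,0.002]]'
python3 - <<'E'
from h import *
d=shot("wrist","E_w")
np.save("E.npy",{k:d[k] for k in d},allow_pickle=True)
s=r.sense();print(s["tool_pos"],s["tcp_rot"])
d=shot("scene","E_s");np.save("Es.npy",{k:d[k] for k in d},allow_pickle=True)
crop(d,180,200,320,330,"E_s",5)
E
```

```text
time: 44.0
tool_pos: [606.3, -338.3, 188.8]
tcp_rot: [-179.8, -0.2, 86.5]
ft_force: [-0.0, 0.5, -3.3]
finger_gap: 59.0
[ 606.08139131 -339.42678961  188.45066977] [-179.81948962   -0.21683049   86.4220455 ]
```

View pics/E_w.png

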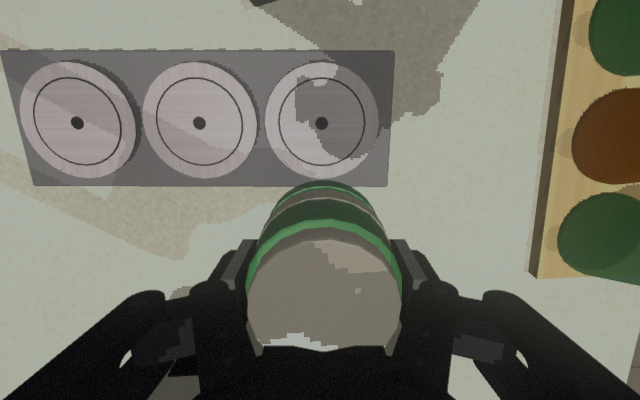

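View pics/E_s.png

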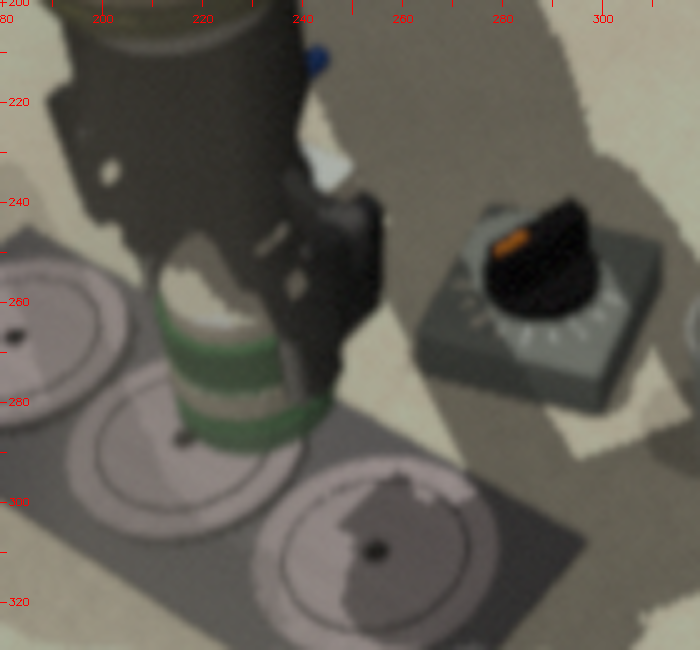

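```bash
python3 - <<'E'
from h import *
d=np.load("E.npy",allow_pickle=True).item()
print(at_z(d,321.5,123,18),at_z(d,199,123,18),d["extrinsics"][:3,3])
E
python3 go.py 607 -289.2 70 86.4
```

```text
[ 607.56735381 -289.78665498   18.        ] [ 492.15031219 -282.71348485   18.        ] [ 611.49096619 -267.19703472  332.06291296]
[ 0.202 -0.008  0.474] [-0.001  -0.0011 -0.0002] F [-0.2  0.2 -4.2] gap 58.7 t 44.1 j6 [-34.  24.  71.   0.  86. -30.]
```

```bash
python3 -m jog '[[0.08,-0.004,0.02,0,0,0],[0.16,-0.008,0.12,0,0,0],[0.202,-0.008,0.25,0,0,0],[0.202,-0.008,0.38,0,0,0],[0.202,-0.008,0.45,0,0,0],[0.202,-0.008,0.474,0,0,0],[0.202,-0.008,0.474,0,0,0]]'
python3 go.py 607.4 -289.4 40 86.4
```

```text
time: 44.8
tool_pos: [607.2, -290.0, 70.3]
tcp_rot: [-179.8, -0.1, 86.3]
ft_force: [-0.0, 0.1, -3.0]
finger_gap: 59.0
[0.002 0.001 0.121] [-0.0008 -0.0006 -0.0004] F [-0.   0.1 -3. ] gap 59.0 t 44.8 j6 [-30.  26.  81.   0.  74. -26.]
```

```bash
python3 -m jog '[[0.001,0,0.04,0,0,0],[0.001,0,0.08,0,0,0],[0.001,0,0.105,0,0,0],[0.001,0,0.12,0,0,0],[0.001,0,0.12,0,0,0],[0.001,0,0.12,0,0,0]]'
python3 go.py 607.4 -289.4 37 86.4
python3 -m jog '[[0,0,0.006,0,0,0],[0,0,0.01,0,0,0],[0,0,0.01,0,0,0]]'
```

```text
time: 45.4
tool_pos: [607.9, -288.9, 41.4]
tcp_rot: [-180.0, -0.0, 86.4]
ft_force: [0.7, 0.1, -3.5]
finger_gap: 58.8
[-0.002 -0.002  0.018] [-0.0003 -0.0002  0.0002] F [ 0.7  0.1 -3.5] gap 58.8 t 45.4 j6 [-30.  27.  82.   0.  71. -26.]
time: 45.7
tool_pos: [607.9, -288.8, 38.8]
tcp_rot: [-180.0, -0.0, 86.4]
ft_force: [-0.1, -0.6, -3.7]
finger_gap: 59.1
```

```bash
python3 -m jog '[[0,0,0.006,0,0,0],[0,0,0.01,0,0,0],[0,0,0.01,0,0,0]]'
python3 -m jog '[[0,0,0.006,0,0,0],[0,0,0.008,0,0,0],[0,0,0.008,0,0,0]]'
```

```text
time: 46.0
tool_pos: [607.9, -288.9, 36.2]
tcp_rot: [-180.0, -0.0, 86.4]
ft_force: [0.7, -0.7, -1.8]
finger_gap: 58.6
time: 46.3
tool_pos: [608.0, -289.0, 34.4]
tcp_rot: [-180.0, -0.0, 86.4]
ft_force: [-0.2, 0.2, -0.8]
finger_gap: 58.7
```

```bash
python3 -m jog '[[0,0,0,0,0,0],[0,0,0,0,0,0],[0,0,0,0,0,0],[0,0,0,0,0,0],[0,0,0,0,0,0]]' 1
python3 -m jog '[[0,0,-0.1,0,0,0],[0,0,-0.3,0,0,0],[0,0,-0.5,0,0,0],[0,0,-0.7,0,0,0],[-0.1,0,-0.75,0,0,0],[-0.2,0,-0.75,0,0,0],[-0.2,0,-0.75,0,0,0]]'
python3 - <<'E'
from h import *
d=shot("wrist","F_w")
np.save("F.npy",{k:d[k] for k in d},allow_pickle=True)
crop(d,260,60,400,200,"F1",5)
t=shot("top");crop(t,420,150,500,330,"F2",4)
E
```

```text
time: 46.8
tool_pos: [607.9, -288.9, 34.3]
tcp_rot: [-180.0, -0.0, 86.4]
ft_force: [-0.6, -0.1, -0.9]
finger_gap: 85.7
time: 47.5
tool_pos: [604.5, -342.1, 222.9]
tcp_rot: [180.0, 0.1, 86.3]
ft_force: [0.1, 0.1, -0.5]
finger_gap: 85.3
```

View pics/F_w.png

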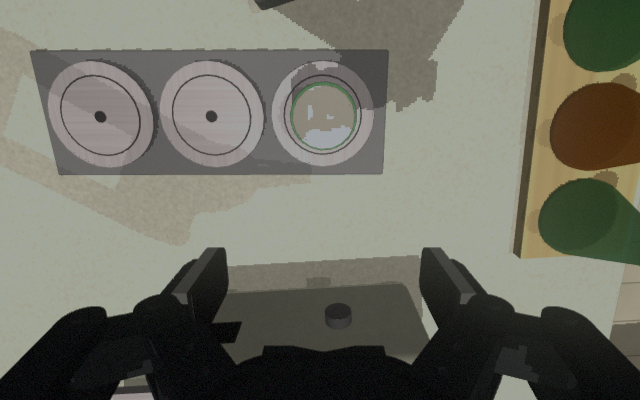

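View pics/F1.png

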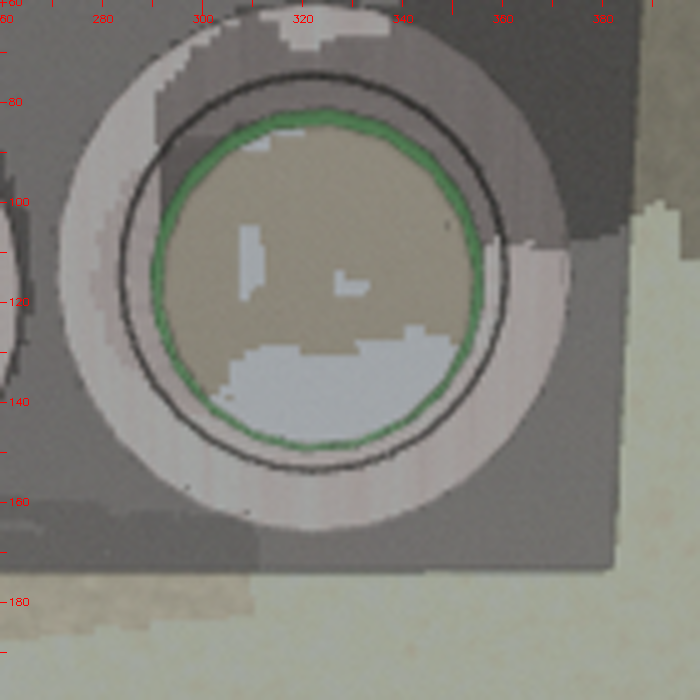

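```bash
python3 - <<'E'
from h import *
d=np.load("F.npy",allow_pickle=True).item()
a=at_z(d,322.6,114,15);b=at_z(d,323.4,116.6,81);print(a,b,b-a)
E
python3 go.py 540 -100 235 140
```

```text
[ 607.91711027 -288.16138192   15.        ] [ 608.75561811 -286.96903593   81.        ] [ 0.83850784  1.19234599 66.        ]
[ 0.938 -0.318 -0.054] [-2.00e-04 -6.00e-04 -2.98e-01] F [ 0.6 -0.2  0.3] gap 85.2 t 47.6 j6 [-34.  22.  69.   0.  89. -30.]
```

```bash
python3 -m jog '[[0.15,-0.05,-0.05,0,0,-0.04],[0.35,-0.1,-0.05,0,0,-0.08],[0.5,-0.15,-0.05,0,0,-0.12],[0.7,-0.22,-0.05,0,0,-0.16],[0.85,-0.3,-0.05,0,0,-0.2],[0.938,-0.32,-0.05,0,0,-0.24],[0.938,-0.32,-0.05,0,0,-0.28],[0.938,-0.32,-0.05,0,0,-0.298]]' 1
python3 go.py 500 100 235 180
```

```text
time: 48.4
tool_pos: [539.1, -97.5, 234.0]
tcp_rot: [180.0, -0.1, 140.5]
ft_force: [-0.7, -0.4, 0.0]
finger_gap: 85.2
[ 0.623  0.51  -0.003] [ 2.000e-04 -6.000e-04 -2.194e-01] F [-0.7 -0.4  0. ] gap 85.2 t 48.4 j6 [-16.  -1.  93.   0.  87. -66.]
```

```bash
python3 -m jog '[[0.15,0.12,0,0,0,-0.04],[0.3,0.25,0,0,0,-0.08],[0.45,0.37,0,0,0,-0.12],[0.6,0.5,0,0,0,-0.16],[0.623,0.51,0,0,0,-0.2],[0.623,0.51,0,0,0,-0.219]]' 1
python3 go.py 499 320 235 180
```

```text
time: 49.0
tool_pos: [500.6, 101.0, 234.0]
tcp_rot: [179.9, -0.1, -180.0]
ft_force: [0.1, -0.2, -1.1]
finger_gap: 85.6
[ 0.006  0.876 -0.003] [ 0.0004 -0.0006  0.0002] F [ 0.1 -0.2 -1.1] gap 85.6 t 49.0 j6 [  6.  -6.  99.   0.  88. -84.]
```

```bash
python3 -m jog '[[0.006,0.18,0,0,0,0],[0.006,0.36,0,0,0,0],[0.006,0.54,0,0,0,0],[0.006,0.72,0,0,0,0],[0.006,0.876,0,0,0,0],[0.006,0.876,0,0,0,0],[0.006,0.876,0,0,0,0]]' 1
python3 - <<'E'
from h import *
d=shot("wrist","G_w")
np.save("G.npy",{k:d[k] for k in d},allow_pickle=True)
for p in ((498,380,66),(413.5,372,66)): print(proj(d,p))
E
python3 go.py 498 380 95 180
```

```text
time: 49.7
tool_pos: [501.2, 318.1, 233.8]
tcp_rot: [-180.0, -0.1, 179.7]
ft_force: [-0.2, -0.4, 0.0]
finger_gap: 85.1
[387.13626991 169.5553669 ]
[382.76803438  77.55332192]
[0.015 0.252 0.556] [-0.0001 -0.0007 -0.0024] F [-0.6 -0.2  0.2] gap 85.2 t 49.75 j6 [ 27.   7.  86.   0.  88. -62.]
```

View pics/G_w.png

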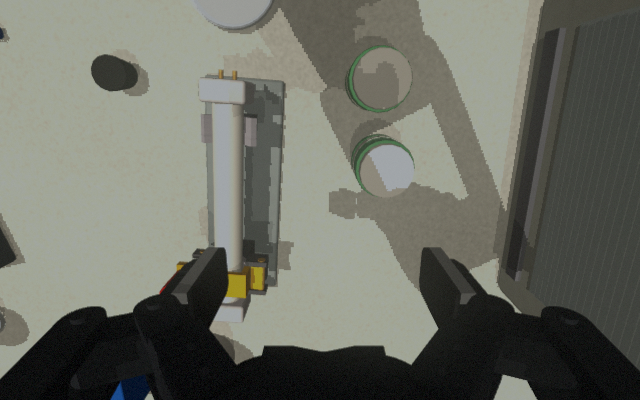

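```bash
python3 -m jog '[[0.015,0.15,0,0,0,-0.002],[0.015,0.252,0.1,0,0,-0.002],[0.015,0.252,0.28,0,0,-0.002],[0.015,0.252,0.45,0,0,-0.002],[0.015,0.252,0.556,0,0,-0.002],[0.015,0.252,0.556,0,0,-0.002],[0.015,0.252,0.556,0,0,-0.002]]' 1
python3 - <<'E'
from h import *
d=shot("wrist");crop(d,240,130,420,290,"H1",4)
np.save("H.npy",{k:d[k] for k in d},allow_pickle=True)
print(r.sense()["tool_pos"])
E
```

```text
time: 50.45
tool_pos: [499.4, 379.0, 96.3]
tcp_rot: [180.0, -0.1, 179.8]
ft_force: [0.3, 0.2, 0.7]
finger_gap: 85.6
[500.46560115 379.86090299  97.95338992]
```

View pics/H1.png

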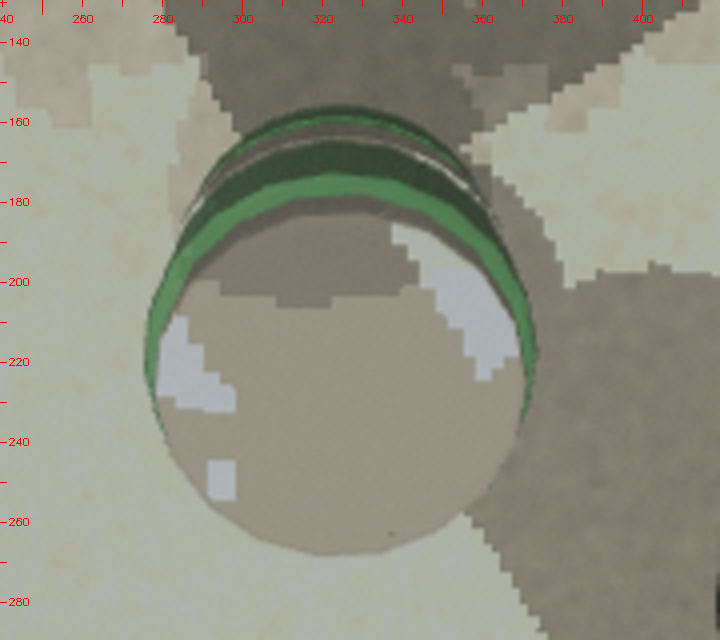

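```bash
python3 -m jog '[[0.005,0.001,0.1,0,0,0],[0.005,0.001,0.2,0,0,0],[0.005,0.001,0.28,0,0,0],[0.005,0.001,0.317,0,0,0],[0.005,0.001,0.317,0,0,0]]' 1
python3 -m jog '[[0,0,0,0,0,0],[0,0,0,0,0,0],[0,0,0,0,0,0],[0,0,0,0,0,0],[0,0,0,0,0,0],[0,0,0,0,0,0]]' 0 45
python3 -m jog '[[0,0,-0.05,0,0,0],[0,0,-0.2,0,0,0],[0,0,-0.4,0,0,0],[0,0,-0.6,0,0,0],[0,0,-0.75,0,0,0],[0,0,-0.75,0,0,0],[0,0,-0.75,0,0,0]]'
python3 -m jog '[[0,-0.08,0,0,0,0],[0,-0.22,0,0,0,0],[0,-0.4,0,0,0,0],[0,-0.58,0,0,0,0],[0,-0.76,0,0,0,0],[0,-0.92,0,0,0,0]]'
python3 -m jog '[[0,-0.18,0,0,0,0],[0,-0.36,0,0,0,0],[0.01,-0.54,0,0,0,0],[0.02,-0.72,0,0,0,0],[0.02,-0.88,0,0,0,0]]'
python3 -m jog '[[0,-0.18,0,0,0,0],[0,-0.36,0,0,0,0],[0,-0.5,0,0,0,0],[0,-0.58,0,0,0,0],[0,-0.6,0,0,0,0],[0,-0.6,0,0,0,0]]'
python3 - <<'E'
from h import *
d=shot("wrist","I_w")
np.save("I.npy",{k:d[k] for k in d},allow_pickle=True)
E
python3 go.py 491.9 -282.2 70 180
```

```text
time: 51.0
tool_pos: [498.3, 380.3, 17.2]
tcp_rot: [179.9, -0.0, 179.8]
ft_force: [-0.4, 0.9, 0.2]
finger_gap: 85.8
time: 51.6
tool_pos: [499.6, 381.2, 19.1]
tcp_rot: [179.9, 0.1, 179.8]
ft_force: [-0.3, -2.0, 6.8]
finger_gap: 58.8
time: 52.3
tool_pos: [498.5, 380.5, 205.7]
tcp_rot: [179.9, 0.1, 179.8]
ft_force: [-0.6, -0.3, -4.4]
finger_gap: 58.7
time: 52.9
tool_pos: [495.3, 147.9, 200.8]
tcp_rot: [-180.0, -0.3, 179.8]
ft_force: [0.2, -0.4, -4.1]
finger_gap: 58.6
time: 53.4
tool_pos: [489.5, -71.4, 200.9]
tcp_rot: [179.9, -0.3, 179.8]
ft_force: [0.5, -0.1, -3.6]
finger_gap: 58.9
time: 54.0
tool_pos: [490.1, -219.6, 201.3]
tcp_rot: [179.8, -0.3, 179.8]
ft_force: [0.1, -0.2, -3.7]
finger_gap: 58.6
[-0.009 -0.255  0.526] [ 0.0009 -0.0012 -0.001 ] F [ 0.2  1.2 -4. ] gap 59.1 t 54.05 j6 [ -30.   -1.   97.    0.   84. -119.]
```

View pics/I_w.png

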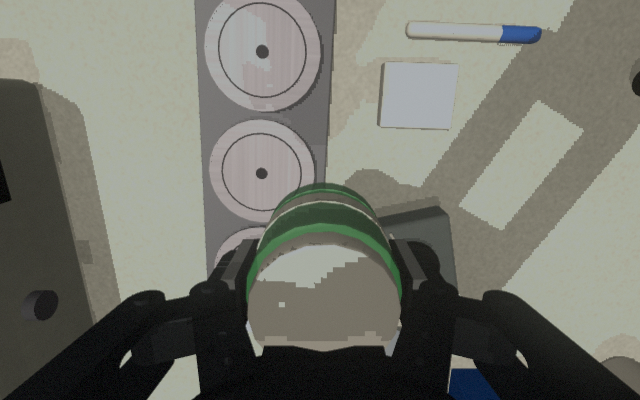

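```bash
python3 - <<'E'
from h import *
d=np.load("I.npy",allow_pickle=True).item()
print(at_z(d,261.5,173.5,18),at_z(d,262,51.2,18))
E
python3 -m jog '[[-0.003,-0.1,0,0,0,0],[-0.008,-0.2,0.1,0,0,0],[-0.009,-0.255,0.25,0,0,0],[-0.009,-0.255,0.4,0,0,0],[-0.009,-0.255,0.5,0,0,0],[-0.009,-0.255,0.53,0,0,0],[-0.009,-0.255,0.53,0,0,0]]'
python3 go.py 492.2 -282.4 38 180
```

```text
[ 493.27473813 -282.41163645   18.        ] [ 377.55927195 -275.30191891   18.        ]
time: 54.75
tool_pos: [492.6, -281.6, 69.6]
tcp_rot: [179.8, -0.2, 179.9]
ft_force: [1.0, -0.8, -3.3]
finger_gap: 59.5
[ 0.001 -0.004  0.126] [ 0.0009 -0.0012 -0.0004] F [ 1.  -0.8 -3.3] gap 59.5 t 54.75 j6 [ -35.   11.   99.    0.   70. -125.]
```

```bash
python3 -m jog '[[0,-0.003,0.04,0,0,0],[0,-0.003,0.08,0,0,0],[0,-0.003,0.105,0,0,0],[0,-0.003,0.12,0,0,0],[0,-0.003,0.12,0,0,0],[0,-0.003,0.12,0,0,0]]'
python3 -m jog '[[0,0,0.006,0,0,0],[0,0,0.01,0,0,0],[0,0,0.01,0,0,0]]'
python3 go.py 492.4 -282.4 37 180
```

```text
time: 55.35
tool_pos: [493.5, -284.3, 41.2]
tcp_rot: [180.0, -0.0, 179.8]
ft_force: [0.1, 0.4, -2.4]
finger_gap: 59.0
time: 55.65
tool_pos: [493.4, -284.2, 38.6]
tcp_rot: [180.0, -0.0, 179.8]
ft_force: [-0.1, -0.5, -2.7]
finger_gap: 58.8
[0.004 0.007 0.006] [ 0.0002 -0.0003 -0.0009] F [-0.1 -0.5 -2.7] gap 58.8 t 55.65 j6 [ -35.   13.  100.    0.   67. -125.]
```

```bash
python3 -m jog '[[0.001,0.004,0.006,0,0,0],[0.001,0.006,0.01,0,0,0],[0.001,0.006,0.01,0,0,0]]'
python3 -m jog '[[0,0,0.005,0,0,0],[0,0,0.008,0,0,0],[0,0,0.008,0,0,0]]'
```

```text
time: 55.95
tool_pos: [493.2, -282.6, 36.1]
tcp_rot: [180.0, -0.0, 179.8]
ft_force: [-0.9, 0.5, -2.3]
finger_gap: 58.7
time: 56.25
tool_pos: [493.3, -282.7, 34.2]
tcp_rot: [180.0, -0.0, 179.8]
ft_force: [-0.2, 0.7, -0.1]
finger_gap: 59.0
```

```bash
python3 -m jog '[[0,0,0,0,0,0],[0,0,0,0,0,0],[0,0,0,0,0,0],[0,0,0,0,0,0],[0,0,0,0,0,0]]' 1
python3 -m jog '[[0,0,-0.1,0,0,0],[0,0,-0.3,0,0,0],[0,0,-0.5,0,0,0],[0,0,-0.7,0,0,0],[0,0,-0.8,0,0,0],[0,0,-0.8,0,0,0],[0,0,-0.8,0,0,0]]'
python3 - <<'E'
from h import *
d=shot("wrist","J_w")
np.save("J.npy",{k:d[k] for k in d},allow_pickle=True)
crop(d,230,0,420,230,"J1",3)
E
python3 go.py 440 -80 235 180
```

```text
time: 56.75
tool_pos: [493.2, -282.7, 34.2]
tcp_rot: [180.0, -0.0, 179.8]
ft_force: [-0.5, 0.9, 1.6]
finger_gap: 85.5
time: 57.45
tool_pos: [493.6, -283.0, 234.6]
tcp_rot: [-180.0, 0.0, 179.8]
ft_force: [0.3, -0.1, -0.7]
finger_gap: 85.3
[ 0.214  0.81  -0.006] [ 0.0005 -0.0006 -0.0009] F [-0.5 -0.2 -0.9] gap 85.1 t 57.5 j6 [ -35.    3.   90.    0.   87. -125.]
```

View pics/J_w.png

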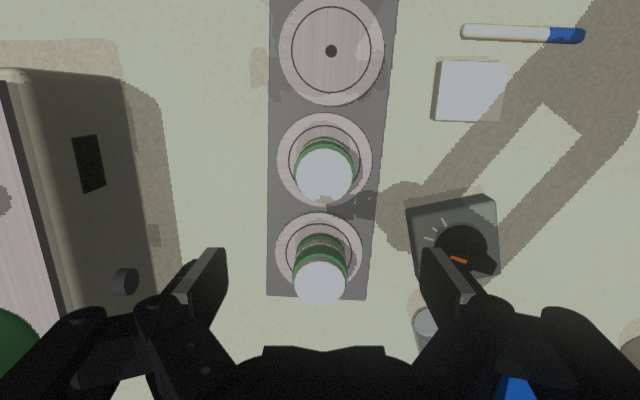

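View pics/J1.png

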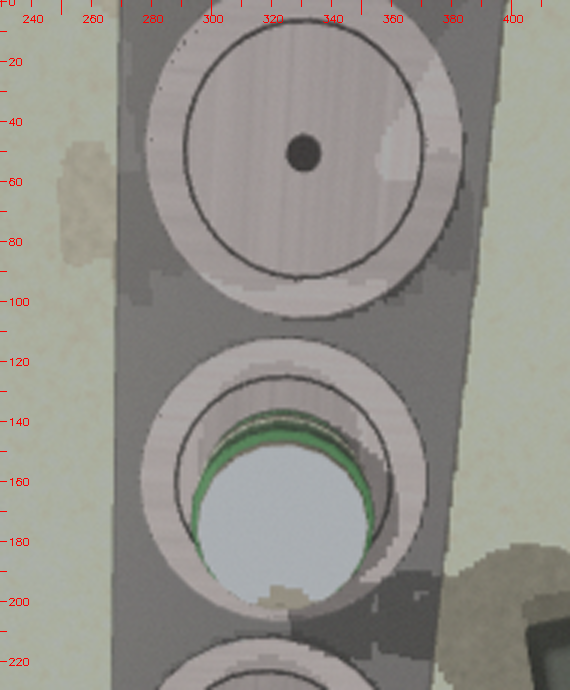

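```bash
python3 - <<'E'
from h import *
d=np.load("J.npy",allow_pickle=True).item()
p=at_z(d,331,50.8,18);print("pan3",p,"pan2",p+[114.8,-7.2,0],"lid",at_z(d,324,175,81))
E
python3 -m jog '[[0.04,0.15,0,0,0,0],[0.08,0.33,0,0,0,0],[0.12,0.5,0,0,0,0],[0.17,0.67,0,0,0,0],[0.21,0.81,0,0,0,0]]' 1
python3 -m jog '[[0.02,0.18,0,0,0,0],[0.04,0.36,0,0,0,0],[0.06,0.54,0,0,0,0],[0.08,0.72,0,0,0,0],[0.08,0.88,0,0,0,0]]' 1
python3 go.py 416 320 235 180
```

```text
pan3 [ 377.80970775 -274.96763722   18.        ] pan2 [ 492.60970775 -282.16763722   18.        ] lid [ 492.52420566 -282.50925953   81.        ]
time: 58.0
tool_pos: [439.4, -78.0, 231.8]
tcp_rot: [179.9, -0.3, 179.9]
ft_force: [-0.4, 0.4, -1.0]
finger_gap: 85.0
time: 58.5
tool_pos: [420.1, 141.7, 232.3]
tcp_rot: [180.0, -0.2, 179.9]
ft_force: [2.1, 0.2, 0.3]
finger_gap: 85.5
[ 0.018  0.713 -0.011] [ 0.0001 -0.0014 -0.0007] F [2.1 0.2 0.3] gap 85.5 t 58.5 j6 [ 12. -17. 109.   0.  89. -78.]
```

```bash
python3 -m jog '[[0.005,0.18,0,0,0,0],[0.01,0.36,0,0,0,0],[0.018,0.54,0,0,0,0],[0.018,0.713,0,0,0,0],[0.018,0.92,0,0,0,0],[0.018,0.92,0.2,0,0,0],[0.018,0.92,0.4,0,0,0],[0.018,0.92,0.54,0,0,0],[0.018,0.92,0.54,0,0,0],[0.018,0.92,0.54,0,0,0]]' 1
python3 - <<'E'
from h import *
d=shot("wrist","K_w")
np.save("K.npy",{k:d[k] for k in d},allow_pickle=True)
print(r.sense()["tool_pos"])
E
```

```text
time: 59.5
tool_pos: [416.9, 369.1, 98.4]
tcp_rot: [-179.9, -0.2, 179.8]
ft_force: [-1.1, 0.5, 0.5]
finger_gap: 85.0
[418.37921622 370.15449761 100.58159657]
```

View pics/K_w.png

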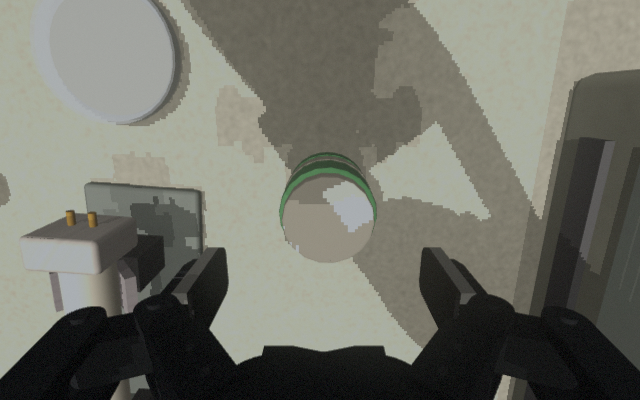

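```bash
python3 - <<'E'
from h import *
d=np.load("K.npy",allow_pickle=True).item()
print(at_z(d,328,219.8,66),d["extrinsics"][:3,3])
E
python3 go.py 415 370 18 180
```

```text
[413.30146334 371.67918715  66.        ] [346.06706044 369.52304307 241.6043055 ]
[ 0.013 -0.001  0.33 ] [ 0.0003 -0.0002 -0.0009] F [0.5 0.6 0.5] gap 85.5 t 59.55 j6 [ 36.   7. 100.   0.  73. -54.]
```

```bash
python3 -m jog '[[0.018,0.007,0.1,0,0,0],[0.018,0.007,0.2,0,0,0],[0.018,0.007,0.29,0,0,0],[0.018,0.007,0.325,0,0,0],[0.018,0.007,0.325,0,0,0]]' 1
python3 -m jog '[[0,0,0,0,0,0],[0,0,0,0,0,0],[0,0,0,0,0,0],[0,0,0,0,0,0],[0,0,0,0,0,0],[0,0,0,0,0,0]]' 0 45
python3 -m jog '[[0,0,-0.05,0,0,0],[0,0,-0.2,0,0,0],[0,0,-0.4,0,0,0],[0,0,-0.6,0,0,0],[0,0,-0.75,0,0,0],[0,0,-0.75,0,0,0],[0,0,-0.75,0,0,0]]'
python3 go.py 425 0 205 180
```

```text
time: 60.05
tool_pos: [413.9, 372.0, 19.2]
tcp_rot: [179.9, -0.0, 179.8]
ft_force: [-0.5, -0.5, 0.7]
finger_gap: 86.0
time: 60.65
tool_pos: [415.0, 372.9, 20.8]
tcp_rot: [179.8, 0.1, 179.8]
ft_force: [-0.6, -1.0, 6.2]
finger_gap: 58.8
time: 61.35
tool_pos: [414.2, 372.1, 207.9]
tcp_rot: [179.8, 0.1, 179.8]
ft_force: [-0.3, 0.3, -3.3]
finger_gap: 59.0
[-0.047 -1.488  0.008] [ 0.0009  0.0006 -0.0009] F [-0.3  0.3 -3.3] gap 59.0 t 61.35 j6 [ 37.   1.  94.   0.  84. -53.]
```

```bash
python3 -m jog '[[-0.01,-0.08,0,0,0,0],[-0.02,-0.22,0,0,0,0],[-0.04,-0.4,0,0,0,0],[-0.04,-0.58,0,0,0,0],[-0.04,-0.76,0,0,0,0],[-0.04,-0.92,0,0,0,0]]'
python3 -m jog '[[0,-0.18,0,0,0,0],[0,-0.36,0,0,0,0],[0,-0.54,0,0,0,0],[0,-0.72,0,0,0,0],[0.02,-0.88,0,0,0,0]]'
python3 -m jog '[[0.03,-0.18,0,0,0,0],[0.07,-0.36,0,0,0,0],[0.1,-0.48,0,0,0,0],[0.12,-0.55,0,0,0,0],[0.13,-0.57,0,0,0,0],[0.13,-0.57,0,0,0,0]]'
python3 - <<'E'
from h import *
d=shot("wrist","L_w")
np.save("L.npy",{k:d[k] for k in d},allow_pickle=True)
E
python3 go.py 377 -275.2 70 180
```

```text
time: 61.95
tool_pos: [421.1, 139.5, 203.4]
tcp_rot: [-180.0, -0.3, 179.8]
ft_force: [0.5, -0.7, -2.7]
finger_gap: 59.1
time: 62.45
tool_pos: [415.8, -80.0, 203.5]
tcp_rot: [179.9, -0.2, 179.8]
ft_force: [1.3, 0.2, -3.1]
finger_gap: 59.0
time: 63.05
tool_pos: [383.3, -220.4, 203.8]
tcp_rot: [179.8, -0.2, 179.8]
ft_force: [0.3, -0.4, -2.7]
finger_gap: 58.7
[ 0.025 -0.223  0.536] [ 0.0008 -0.0009 -0.0011] F [-0.3  0.2 -2.6] gap 58.9 t 63.1 j6 [ -36.  -17.  111.    0.   86. -126.]
```

View pics/L_w.png

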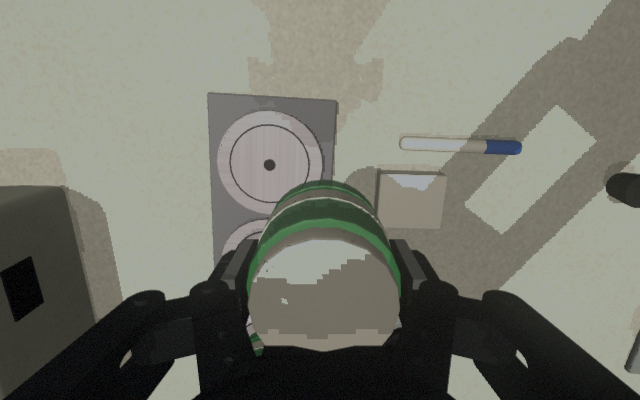

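```bash
python3 - <<'E'
from h import *
d=np.load("L.npy",allow_pickle=True).item()
print(at_z(d,269.2,165,18))
E
python3 -m jog '[[0.01,-0.1,0,0,0,0],[0.02,-0.18,0.1,0,0,0],[0.023,-0.222,0.25,0,0,0],[0.023,-0.222,0.4,0,0,0],[0.023,-0.222,0.5,0,0,0],[0.023,-0.222,0.54,0,0,0],[0.023,-0.222,0.54,0,0,0]]'
python3 go.py 377.5 -275.2 42 180
```

```text
[ 378.40317284 -275.44810102   18.        ]
time: 63.8
tool_pos: [377.8, -274.3, 68.9]
tcp_rot: [179.8, -0.2, 179.9]
ft_force: [0.0, 0.0, -2.5]
finger_gap: 58.9
[ 0.001 -0.004  0.108] [ 0.0011 -0.0011 -0.0004] F [ 0.   0.  -2.5] gap 58.9 t 63.8 j6 [ -42.   -5.  115.    0.   70. -132.]
```

```bash
python3 -m jog '[[0,-0.001,0.04,0,0,0],[0,-0.001,0.08,0,0,0],[0,-0.001,0.1,0,0,0],[0,-0.001,0.108,0,0,0],[0,-0.001,0.108,0,0,0],[0,-0.001,0.108,0,0,0]]'
python3 -m jog '[[0,0,0.006,0,0,0],[0,0,0.01,0,0,0],[0,0,0.01,0,0,0]]'
python3 -m jog '[[0,0,0.006,0,0,0],[0,0,0.01,0,0,0],[0,0,0.01,0,0,0]]'
python3 go.py 377.8 -275.2 37 180
```

```text
time: 64.4
tool_pos: [378.6, -276.6, 43.8]
tcp_rot: [180.0, -0.0, 179.8]
ft_force: [0.4, 0.5, -2.7]
finger_gap: 58.9
time: 64.7
tool_pos: [378.4, -276.3, 40.9]
tcp_rot: [180.0, -0.1, 179.8]
ft_force: [-0.2, -0.6, -3.0]
finger_gap: 58.8
time: 65.0
tool_pos: [378.4, -276.4, 38.3]
tcp_rot: [180.0, -0.1, 179.8]
ft_force: [0.8, 0.7, -1.7]
finger_gap: 59.1
[0.002 0.005 0.005] [ 0.0002 -0.0003 -0.0009] F [ 0.8  0.7 -1.7] gap 59.1 t 65.0 j6 [ -42.   -2.  116.   -0.   66. -132.]
```

```bash
python3 -m jog '[[0,0,0.004,0,0,0],[0,0,0.008,0,0,0],[0,0,0.008,0,0,0]]'
python3 -m jog '[[0,0,0,0,0,0],[0,0,0,0,0,0],[0,0,0,0,0,0],[0,0,0,0,0,0],[0,0,0,0,0,0]]' 1
python3 -m jog '[[0,0,-0.1,0,0,0],[0,0,-0.3,0,0,0],[0,0,-0.5,0,0,0],[0,0,-0.7,0,0,0],[0,0,-0.8,0,0,0],[0,0,-0.8,0,0,0],[0,0,-0.8,0,0,0]]'
python3 - <<'E'
from h import *
d=shot("wrist","M_w")
np.save("M.npy",{k:d[k] for k in d},allow_pickle=True)
crop(d,230,90,420,310,"M1",3)
E
python3 go.py 440 0 300 180
```

```text
time: 65.3
tool_pos: [378.5, -276.4, 36.5]
tcp_rot: [180.0, -0.0, 179.8]
ft_force: [-0.7, -0.5, 0.2]
finger_gap: 58.7
time: 65.8
tool_pos: [378.5, -276.4, 36.5]
tcp_rot: [180.0, -0.0, 179.8]
ft_force: [-0.7, 0.5, -0.2]
finger_gap: 85.5
time: 66.5
tool_pos: [378.8, -276.7, 236.8]
tcp_rot: [-180.0, 0.0, 179.8]
ft_force: [-0.1, 0.2, -0.1]
finger_gap: 85.4
[-0.243  1.106 -0.257] [ 0.0005 -0.0006 -0.0009] F [ 0.5 -0.2 -0.3] gap 85.8 t 66.55 j6 [ -42.  -13.  105.   -0.   89. -132.]
```

View pics/M_w.png

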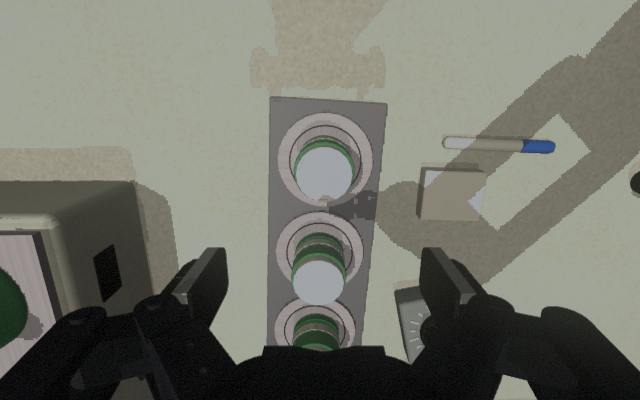

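```bash
python3 -m jog '[[-0.05,0.15,-0.1,0,0,0],[-0.1,0.33,-0.2,0,0,0],[-0.15,0.5,-0.25,0,0,0],[-0.2,0.7,-0.25,0,0,0],[-0.22,0.85,-0.25,0,0,0],[-0.24,1,-0.25,0,0,0],[-0.24,1,-0.25,0,0,0]]' 1
python3 -m jog '[[0,0.18,0,0,0,0],[0,0.36,0,0,0,0],[0,0.54,0,0,0,0],[0,0.72,0,0,0,0],[0,0.88,0,0,0,0],[0,0.88,0,0,0,0],[0,0.88,0,0,0,0]]' 1
python3 - <<'E'
from h import *
print(r.sense()["tool_pos"])
d=shot("wrist","N_w");np.save("N.npy",{k:d[k] for k in d},allow_pickle=True)
t=shot("top","N_t");np.save("Nt.npy",{k:t[k] for k in t},allow_pickle=True);crop(t,370,150,500,320,"N2",4)
s=shot("scene");crop(s,140,230,320,350,"N3",4)
E
```

```text
time: 67.25
tool_pos: [438.8, -22.7, 296.9]
tcp_rot: [179.8, -0.2, -179.9]
ft_force: [-1.0, -1.1, -0.6]
finger_gap: 85.4
time: 67.95
tool_pos: [439.4, 193.2, 297.3]
tcp_rot: [-180.0, -0.2, 179.9]
ft_force: [0.0, -0.2, 0.4]
finger_gap: 85.5
[439.36496471 193.15541883 297.32130527]
```

View pics/N_w.png

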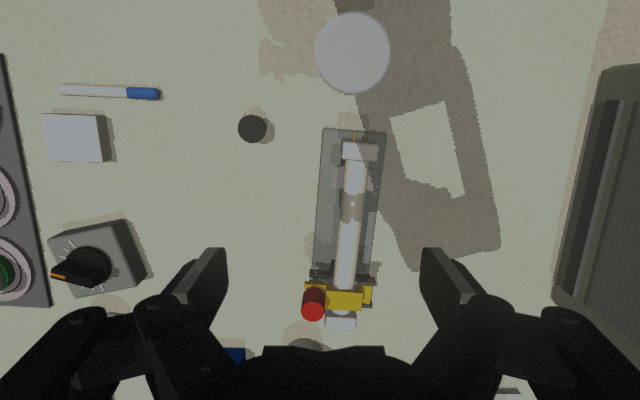

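View pics/N_t.png

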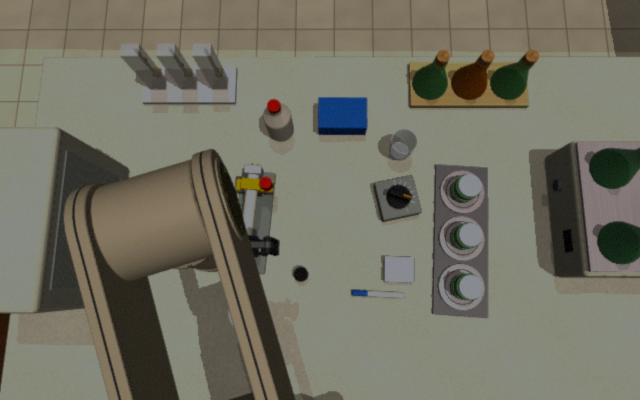

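View pics/N2.png

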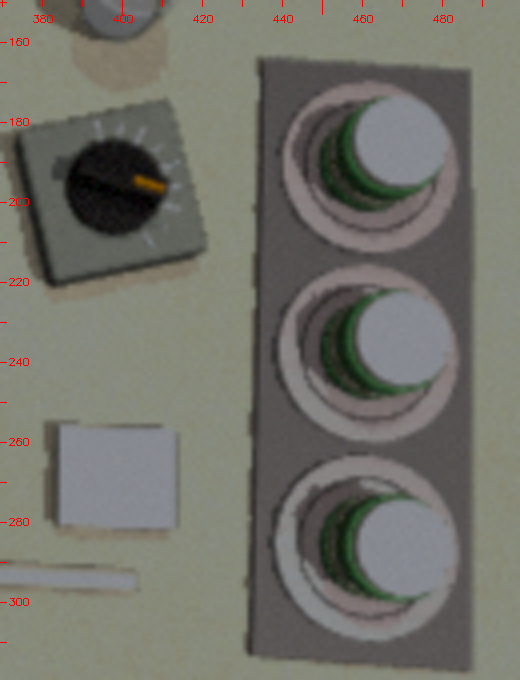

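View pics/N3.png

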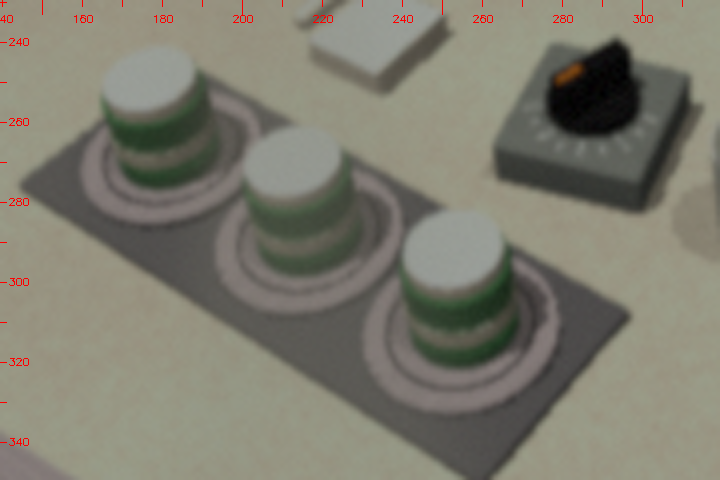

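```bash
python3 - <<'E'
from h import *
t=np.load("Nt.npy",allow_pickle=True).item()
for (u,v),p in zip(((470.2,185),(470.9,234.5),(471.3,287.1)),((605.3,-288.6),(489.7,-282),(375,-274.8))): w=at_z(t,u,v,81)[:2];print(w.round(1),(w-p).round(1))
d=np.load("N.npy",allow_pickle=True).item();crop(d,290,120,400,340,"N4",3)
X=np.array([.9966,-.082,0]);Y=np.array([.082,.9966,0]);P=np.array([605.3,182.2,45.])
print("knob top",proj(d,P+[0,0,72]),"bottom",proj(d,P+[0,0,40]))
E
```

```text
[ 604.9 -287.2] [-0.4  1.4]
[ 490.6 -282.4] [ 0.9 -0.4]
[ 374.3 -276.7] [-0.7 -1.9]
knob top [314.29299074 311.51195615] bottom [315.00035648 295.39720834]
```

View pics/N4.png

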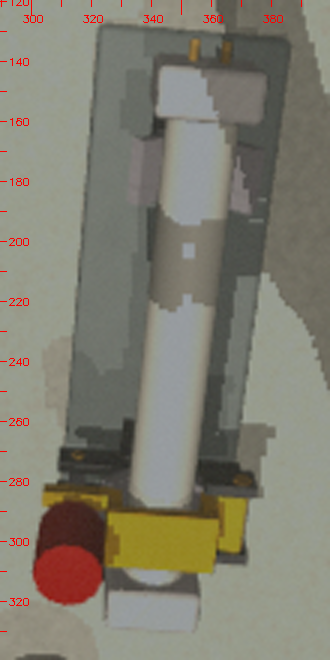

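```bash
python3 - <<'E'
from bench import r
print(r.hand_in())
E
```

```text
the job is handed in; nothing more can be done
None
```

The tube is mounted, all three jars are on their own pans and the dimmer is set to six clicks. I handed the job in after about 68 s of the 210 s allowed.

- **Tube, cap and bolt:** The tube lies in both notches, within about 1 mm of the middle of the stand. The cap closed onto its stop (9–14 N pressing down). The first pinch left the bolt about 0.1 rad short of upright, so I pushed it home with closed fingers until it met its stop at 19 N. In the last picture it leans about 0.02 rad.
- **Dimmer:** I felt for the off stop and then turned six clicks from it. The pointer stands exactly on the sixth tick. Before I touched it, the knob read about 1.3 clicks rather than a whole number. I did not find out why, but the off stop agreed with the tick marks.
- **Jars:** Jar A, on pan 1, was knocked off while I was setting the dimmer. I found it tilted about 28° against the pan edge and set it back upright. In the last top view all three stand upright, within about 2 mm of their pan centres.
- **Other things on the bench:** By eye, none of the bystanders in the final views had moved, and the arm was clear of everything. I did not measure their positions.

No check was failing when I handed in.

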